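# Knock the pins out of salvaged hinge blocks

### The job

Some of the three wooden hinge blocks still have their steel pin: slide the catch tray home against the jig and seat each of those blocks fully down in a jig pocket of its own, its hole running towards the tray. Only when all of them are seated, hold the punch in the gripper and drive each pin out through the far side of its block so that it drops into the tray, leaving the blocks in their pockets until all pins are out and not touching a pin in its block with the fingers. Then lay the punch flat on its mat and stand all three blocks, including any that had no pin, upright on the shelf in one neat straight row along the middle of the board, side by side and square to it with gaps of a finger's width or less; leave the pins in the tray, the tray home and everything else on the bench where it was.

Things in the scene. Friction and masses are not known exactly. Their poses are not given: they have to be found in the camera images.
- jig: fixed dark steel knock-out jig: plate 78 (x) x 262 (y) x 32 mm high with three pockets in a row along y, 84 mm apart. Origin: centre of its underside; x points from the driving side (near the robot) to the tray side. A seated block has its hole along this x, the hole's axis 50 mm above the table and clear of the pocket rims.
- pocket1 (a point): centre of the floor of the right-hand (-y) one of the jig's three rectangular pockets (68 mm along the jig's x, 60 mm along y, 12 mm deep, floor 20 mm above the table).
- pocket2 (a point): centre of the floor of the middle one of the jig's three rectangular pockets (68 mm along the jig's x, 60 mm along y, 12 mm deep, floor 20 mm above the table).
- pocket3 (a point): centre of the floor of the left-hand (+y) one of the jig's three rectangular pockets (68 mm along the jig's x, 60 mm along y, 12 mm deep, floor 20 mm above the table).
- tray (a joint): slide of the aluminium catch tray, in m: 0 = home, its near wall against the far (+x) side of the jig; it starts pulled out 45 to 80 mm along the jig's +x, where pins would miss it. Friction about 2 N; it stays where it is left.
- tray_tab (a point): top of the tray's upright black grip tab, which stands on the tray's right-hand runner beside the jig and moves with the tray: 14 mm thick (jig's x) by 34 mm wide (y); its top is 87 mm above the table and its lowest 70 mm are free to grip.
- tray_floor (a point): centre of the tray's floor (7 mm above the table, axes as the jig's); the open tray is 110 mm (x) by 262 mm (y), its near wall 21 mm and the other walls 51 mm high; moves with the tray.
- block1: brown wooden hinge block: body 64 (x) x 56 (y) x 50 mm high, on it a grip rib 64 (x) x 24 (y) x 42 mm: 92 mm high in all. Origin: centre of its underside, z up. A 19.5 mm through-hole runs along x, its axis 30 mm above the underside; it may hold a pin. Either end may face the tray. Starts upright on the right of the table, yaw within 0.6 rad; 0.2 kg. All three blocks are there; at most three, at least one, with pin.
- block2: brown wooden hinge block: body 64 (x) x 56 (y) x 50 mm high, on it a grip rib 64 (x) x 24 (y) x 42 mm: 92 mm high in all. Origin: centre of its underside, z up. A 19.5 mm through-hole runs along x, its axis 30 mm above the underside; it may hold a pin. Either end may face the tray. Starts upright on the right of the table, yaw within 0.6 rad; 0.2 kg. All three blocks are there; at most three, at least one, with pin.
- block3: brown wooden hinge block: body 64 (x) x 56 (y) x 50 mm high, on it a grip rib 64 (x) x 24 (y) x 42 mm: 92 mm high in all. Origin: centre of its underside, z up. A 19.5 mm through-hole runs along x, its axis 30 mm above the underside; it may hold a pin. Either end may face the tray. Starts upright on the right of the table, yaw within 0.6 rad; 0.2 kg. All three blocks are there; at most three, at least one, with pin.
- pin1: steel pin, a plain cylinder 18 mm in diameter, 62 mm long, 0.11 kg; origin at its centre, x along its axis. Starts in the hole of block1, its ends 1 mm inside the two faces. A spring catch hidden in the hole holds it while the block is carried; 4 to 6 N along the hole moves it, either way. None if this block has no pin (1 to 3 have one).
- pin2: steel pin, a plain cylinder 18 mm in diameter, 62 mm long, 0.11 kg; origin at its centre, x along its axis. Starts in the hole of block2, its ends 1 mm inside the two faces. A spring catch hidden in the hole holds it while the block is carried; 4 to 6 N along the hole moves it, either way. None if this block has no pin (1 to 3 have one).
- pin3: steel pin, a plain cylinder 18 mm in diameter, 62 mm long, 0.11 kg; origin at its centre, x along its axis. Starts in the hole of block3, its ends 1 mm inside the two faces. A spring catch hidden in the hole holds it while the block is carried; 4 to 6 N along the hole moves it, either way. None if this block has no pin (1 to 3 have one).
- punch: pin punch: square black handle 26 x 26 x 90 mm with a round steel shank, 12 mm in diameter and 78 mm long, on the same axis. x points along it to the tip. Origin on the handle's underside, 98 mm behind the tip and 20 mm behind the handle's front end (a good place to grip); the axis is 13 mm above the underside; handle from x = -70 to +20 mm. 0.16 kg. Starts flat on its mat.
- mat: fixed thin black rubber mat for the punch, between robot and jig: 120 mm (x) by 250 mm (y), 2 mm thick, origin at the centre of its underside.
- shelf: fixed low plywood shelf on the left: board 96 mm (x, depth) by 240 mm (y, length), top 60 mm above the table, with a low lip 2 mm above the board along its far edge; origin on the table below the board's centre.
- shelf_mid (a point): centre of the top face of the shelf board (axes as the shelf's).
- mug: white mug, 80 mm wide, 90 mm high; leave alone
- can: plain steel can, 66 mm wide, 100 mm high; leave alone
- driver: screwdriver lying on the table; leave alone
- mallet: hammer lying on the table; leave alone
- offcut: dark wood offcut 100 x 50 x 30 mm; leave alone
- jar: brown glass jar, 72 mm wide, 90 mm high; leave alone

How it is judged (in metres and radians):
On the way, in this order (a step that is already met when the one before it is completed fails the run):
1. the tray is home and every block that has a pin is seated in a pocket with its pin still in it (value of joint tray below 0.008 m and (horizontal distance between pin1 and pocket1 below 0.014 m or horizontal distance between pin1 and pocket2 below 0.014 m or horizontal distance between pin1 and pocket3 below 0.014 m) and z of pin1 in the frame of jig between 0.044 and 0.0545 m and angle between the x axis of each of pin1, pin2, pin3 and the x axis of jig, either way round below 0.12 rad and (horizontal distance between pin2 and pocket1 below 0.014 m or horizontal distance between pin2 and pocket2 below 0.014 m or horizontal distance between pin2 and pocket3 below 0.014 m) and z of pin2 in the frame of jig between 0.044 and 0.0545 m and (horizontal distance between pin3 and pocket1 below 0.014 m or horizontal distance between pin3 and pocket2 below 0.014 m or horizontal distance between pin3 and pocket3 below 0.014 m) and z of pin3 in the frame of jig between 0.044 and 0.0545 m and distance between pin1 and block1 below 0.045 m and distance between pin2 and block2 below 0.045 m and distance between pin3 and block3 below 0.045 m), for 0.2 s.
2. every pin lies in the tray, which is home, each just beyond its own block, still in its pocket (value of joint tray below 0.008 m and horizontal distance between pin1 and block1 below 0.15 m and z of pin1 in the frame of block1 between -0.02 and 0.03 m and horizontal distance between pin2 and block2 below 0.15 m and z of pin2 in the frame of block2 between -0.02 and 0.03 m and horizontal distance between pin3 and block3 below 0.15 m and z of pin3 in the frame of block3 between -0.02 and 0.03 m and x of pin1 in the frame of tray_floor between -0.055 and 0.055 m and y of pin1 in the frame of tray_floor between -0.13 and 0.13 m and z of pin1 in the frame of tray_floor between -0.005 and 0.035 m and x of pin2 in the frame of tray_floor between -0.055 and 0.055 m and y of pin2 in the frame of tray_floor between -0.13 and 0.13 m and z of pin2 in the frame of tray_floor between -0.005 and 0.035 m and x of pin3 in the frame of tray_floor between -0.055 and 0.055 m and y of pin3 in the frame of tray_floor between -0.13 and 0.13 m and z of pin3 in the frame of tray_floor between -0.005 and 0.035 m), for 0.2 s.
At the end, for the whole second after the job is handed in: Tray home within 8 mm, every pin at rest in it; every block upright on the shelf, within 14 mm of the board's long middle line, square within 0.17 rad, centre within 88 mm of a neighbour's (gap about 30 mm); punch flat and still, its origin over the mat (value of joint tray below 0.008 m and x of pin1 in the frame of tray_floor between -0.055 and 0.055 m and y of pin1 in the frame of tray_floor between -0.13 and 0.13 m and z of pin1 in the frame of tray_floor between -0.005 and 0.035 m and x of pin2 in the frame of tray_floor between -0.055 and 0.055 m and y of pin2 in the frame of tray_floor between -0.13 and 0.13 m and z of pin2 in the frame of tray_floor between -0.005 and 0.035 m and x of pin3 in the frame of tray_floor between -0.055 and 0.055 m and y of pin3 in the frame of tray_floor between -0.13 and 0.13 m and z of pin3 in the frame of tray_floor between -0.005 and 0.035 m and linear speed of each of pin1, pin2, pin3 below 0.03 m/s and x of block1 in the frame of shelf_mid between -0.014 and 0.014 m and y of block1 in the frame of shelf_mid between -0.115 and 0.115 m and z of block1 in the frame of shelf_mid between -0.005 and 0.005 m and angle between each of block1, block2, block3's own z axis and vertical below 0.06 rad and angle between the x axis of each of block1, block2, block3 and the x axis of shelf, either way round below 0.17 rad and (horizontal distance between block1 and block2 below 0.088 m or horizontal distance between block1 and block3 below 0.088 m) and linear speed of each of block1, block2, block3, punch below 0.02 m/s and x of block2 in the frame of shelf_mid between -0.014 and 0.014 m and y of block2 in the frame of shelf_mid between -0.115 and 0.115 m and z of block2 in the frame of shelf_mid between -0.005 and 0.005 m and (horizontal distance between block2 and block1 below 0.088 m or horizontal distance between block2 and block3 below 0.088 m) and x of block3 in the frame of shelf_mid between -0.014 and 0.014 m and y of block3 in the frame of shelf_mid between -0.115 and 0.115 m and z of block3 in the frame of shelf_mid between -0.005 and 0.005 m and (horizontal distance between block3 and block1 below 0.088 m or horizontal distance between block3 and block2 below 0.088 m) and x of punch in the frame of mat between -0.065 and 0.065 m and y of punch in the frame of mat between -0.13 and 0.13 m and z of punch in the frame of mat between -0.003 and 0.008 m and angle between punch's own x axis and vertical above 1.45 rad); the robot touches nothing.
It fails at once if a bystander (mug, can, screwdriver, hammer, offcut, jar) is moved more than 30 mm (distance of any of mug, can, driver, mallet, offcut, jar from where it was at the start of the episode above 0.03 m).
It fails at once if the fingers touch a pin that is still in its block ((contact force between the fingers and pin1 above 1 N and distance between pin1 and block1 below 0.045 m) or (contact force between the fingers and pin2 above 1 N and distance between pin2 and block2 below 0.045 m) or (contact force between the fingers and pin3 above 1 N and distance between pin3 and block3 below 0.045 m)).
Of pin1, pin2, pin3 only 1 to 3 are there at a start; the rules pass over those that are not, and their reading is None.
At some moment in a run one of punch may be knocked a few centimetres aside while the robot is not near it.
Once in a run the grip may slacken for a moment while it holds something.
It also fails if it takes over 210 s, if anything falls off the work surface, if the arm or the gripper's body presses on something with over 40 N, if the wrist force passes 120 N, or if a joint passes its speed limit or range.

### The arm

A 6-joint arm with a two-finger parallel gripper is mounted at the origin on the work surface. World frame = base frame: x ahead of the robot, y to its left, z up, the work surface at z = 0. Lengths are in m, angles in degrees, forces in N, time in s.
With the tool pointing down it reaches from about 0.3 to 0.75 m from the base axis. Payload 8.5 kg.
Tool frame: the origin (TCP) lies on the centre line of the jaws, within the pads' length; the fingertips stand 17 mm ahead of it and the grasp point (between the pads) lies 2 mm behind it (env.tip_extent is the distance from the TCP to the fingertips, in m); z points along the fingers, y is the direction in which the jaws open and shut (so a half turn about z gives the same grasp; the last joint's range is limited). The gripper opens to 85 mm and grips with 20 to 120 N. Pads are 22 mm wide; open, the fingers measure 114 mm over their backs; the gripper's body (76 mm by 85 mm) begins 54 mm behind the grasp point. The pads swing forward as they close: fully open they stand 13 mm farther back than shut.
Start: joints at [54.242, 21.807, 74.336, -0, 83.858, -12.336], TCP at [0.219, 0.505, 0.248] pointing down, gripper open.
Joint ranges: [-178.18, 178.18], [-50.72, 133.34], [12.68, 142.11], [-81.47, 261.47], [9.98, 163.14], [-165.26, 165.26]. Speed limits (degrees/s): [136.94, 136.94, 180, 180, 180, 180].

### API

Orientations are given as a 3x3 rotation matrix whose columns are the frame's x, y, z axes.
In Python, from rig import telemetry, get_image, camera_params, close_job, env gives the robot as it stands.
- The arm moves only by the tool apply_moves, never from a script. Its argument "motion" is a list of rows, each an object of numbers: "tx", "ty", "tz": the shift along the tool's x, y, z in cm; "turn": the turn about the tool's z in degrees; "jaw": the gripper's target within -1 to 1 (fully open at 1, half-way at 0, shut at -1). In form: [{"tx": .., "ty": .., "tz": .., "turn": .., "jaw": ..}, ...]. A call has 1 to 5 rows; each row is the pose to reach, as a shift and turn from the pose measured when the call began, along the tool's axes at that moment; what a row does not reach only later rows make up. A row lasts 1/12 s, in which the tool goes at most 41.7 mm and 7.16 degrees, less where a joint would pass 70% of its speed; a pose out of reach is approached as far as the arm can. A call with a gripper value outside its range is refused whole. The fingers move at their own pace and stop on an object; "squeeze" is the grip in N (left out, the last holds). Time passes only in rows, so rows that repeat a pose let the fingers close. It gives the time, the measured TCP pose, the force and the opening at its end, in the units of the state.
- telemetry.observe(): the state, without advancing time (a new reading comes with each control period).
- get_image(name): name is "scene" or "side" or "wrist"; returns (picture, depth): 400x640x3 uint8, red, green, blue; 400x640 float32, m along the optical axis (not along the pixel's ray), 0 where there is no reading.
- camera_params(name): a dict with "fx", "fy", "cx", "cy" (pixels), "D" ([k1, k2, p1, p2, k3] as OpenCV has them; the pictures are not rectified), "rvec" (rotation vector, rad) and "tvec" (3), from world to camera coordinates, as OpenCV has them. Camera axes: x right, y down, z forward; pixel columns grow to the right and rows downward; lengths in m; the calibration is good to about 2 mm. A picture is of the moment at which its call begins: read the wrist's pose just before it. camera_params takes no time and is no camera call; for the wrist camera it gives the pose at the moment of the call.
- close_job(): hands the job in, once; it reports no verdict.
The state is a dict: "time_s": time; "q": joint angles; "qvel": joint speeds; "joint_efforts": joint torques, N m; "position": TCP position; "tool_rot": TCP orientation; "ft_force": force on the tool from outside, world axes, zero at the start; "wrist_torque": the same for the moment, N m; "grip_width": finger opening in m.
Only numpy, scipy, OpenCV 4.12 (cv2) and the standard library are available. Lean on these libraries where they do the work, as an engineer would, in place of code of your own. Each camera call takes 0.05 s, during which the arm holds its last target. There are 200 camera calls.

## Working session

There is one attempt and no reset: what is moved stays moved. The work goes in short steps, Python scripts to look and compute and a tool call to move; the robot and the scene stay as the last step left them, time stands still between calls to the robot, and variables do not carry over. Pictures are saved under pics/ and viewed, about 12 in all and at most 16, crops included, and the job is handed in when it is done.

Besides the shell and the picture viewer there is one more tool, called after ">>>" in YAML: its name, and indented under it one key for each argument. apply_moves: Moves the arm, as the interface text tells. Its arguments: {"type":"object","properties":{"motion":{"type":"array"},"squeeze":{"type":"number"}},"required":["motion"]}

```bash
ls; mkdir -p pics; cat > h.py <<'E'
import numpy as np, cv2
from rig import telemetry, get_image, camera_params, close_job, env
def cam(name):
    p=camera_params(name); im,d=get_image(name); return p,im,d
def K(p): return np.array([[p['fx'],0,p['cx']],[0,p['fy'],p['cy']],[0,0,1.]])
def cloud(p,d):
    h,w=d.shape; u,v=np.meshgrid(np.arange(w),np.arange(h))
    n=cv2.undistortPoints(np.stack([u,v],-1).reshape(-1,1,2).astype(float),K(p),np.array(p['D'])).reshape(h,w,2)
    c=np.dstack([n*d[...,None],d]); R,_=cv2.Rodrigues(np.array(p['rvec'],float))
    X=(c.reshape(-1,3)-np.array(p['tvec']).ravel())@R
    X=X.reshape(h,w,3); X[d<=0]=np.nan; return X
def save(n,im): cv2.imwrite('pics/'+n+'.png',im[...,::-1])
E
python3 - <<'E'
from h import *
for n in ['scene','side']:
    p,im,d=cam(n); save(n,im); X=cloud(p,d); np.savez('c_'+n,X=X,im=im)
s=telemetry.observe(); print(s['time_s'],s['position'],s['tool_rot'],s['grip_width'],env.tip_extent)
E
```

```text
pics
0.1 [0.21847155 0.50449476 0.24777154] [[-9.17621397e-01  3.97454965e-01 -7.22844537e-04]
 [ 3.97455550e-01  9.17620810e-01 -1.06534643e-03]
 [ 2.39869960e-04 -1.26488325e-03 -9.99999171e-01]] 0.08566135843365133 0.017
```

View pics/scene.png

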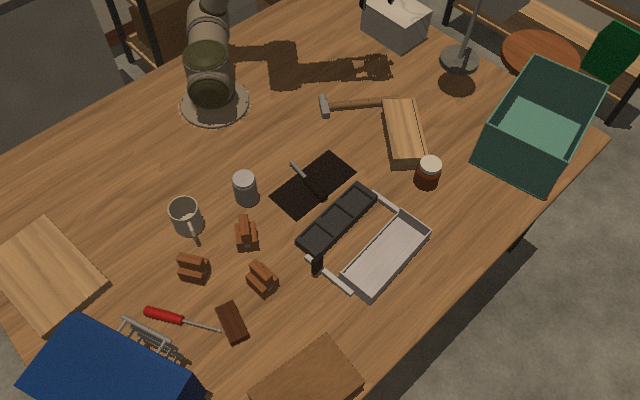

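View pics/side.png

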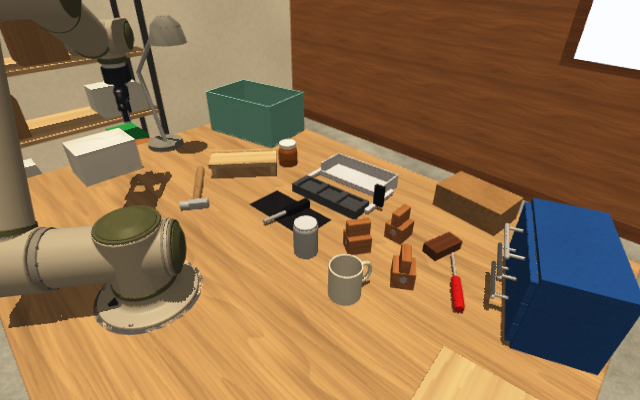

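Scene shows three blocks at (246,235), (193,268), (262,280), the jig at (337,220), the tray pulled out at (388,255), the mat and punch at (313,185), and the shelf at (405,133). Next I'll measure their poses from the clouds.

```bash
python3 - <<'E'
from h import *
A=[np.load(f'c_{n}.npz') for n in ['scene','side']]
def rect(zr,box,n):
    for i,a in enumerate(A):
        X=a['X'].reshape(-1,3); m=(X[:,2]>zr[0])&(X[:,2]<zr[1])&(X[:,0]>box[0])&(X[:,0]<box[1])&(X[:,1]>box[2])&(X[:,1]<box[3])
        P=X[m]
        if len(P)<5: print(n,i,len(P)); continue
        r=cv2.minAreaRect((P[:,:2]*1000).astype(np.float32)); print(n,i,len(P),np.round(r[0],1),np.round(r[1],1),round(r[2],1),'zmed',round(np.median(P[:,2]),4))
X=A[0]['X']
for (u,v) in [(246,222),(190,260),(262,270),(337,220),(388,255),(405,125),(313,185),(310,182),(295,165),(318,259),(185,205),(243,178),(430,165)]: print(u,v,np.round(X[v,u],4))
# topdown map
img=np.zeros((560,800,3),np.uint8); 
for a in A[:1]:
    Q=a['X'].reshape(-1,3);c=a['im'].reshape(-1,3)
    m=np.isfinite(Q[:,0])&(Q[:,2]>-.02)&(Q[:,2]<.15)
    Q=Q[m];c=c[m]; o=np.argsort(Q[:,2]);Q=Q[o];c=c[o]
    u=((0.5-Q[:,1])*800/1.0).astype(int); v=((0.85-Q[:,0])*800).astype(int)
    for U,V,C in zip(u,v,c):
        if 0<=U<800 and 0<=V<560: img[V:V+2,U:U+2]=C
save('top',img)
E
```

```text
246 222 [ 0.4744 -0.2394  0.0899]
190 260 [ 0.466  -0.4099  0.0904]
262 270 [ 0.6087 -0.2974  0.0941]
337 220 [ 0.6027 -0.0298  0.0204]
388 255 [0.7677 0.0009 0.0057]
405 125 [0.521  0.3378 0.0651]
313 185 [ 0.4754 -0.0017  0.0276]
310 182 [ 0.4628 -0.0018  0.0296]
295 165 [0.384  0.0108 0.0225]
318 259 [ 0.6773 -0.1746  0.0879]
185 205 [ 0.2958 -0.3159  0.0469]
243 178 [ 0.366  -0.1612  0.1003]
430 165 [0.679  0.257  0.0901]
```

View pics/top.png

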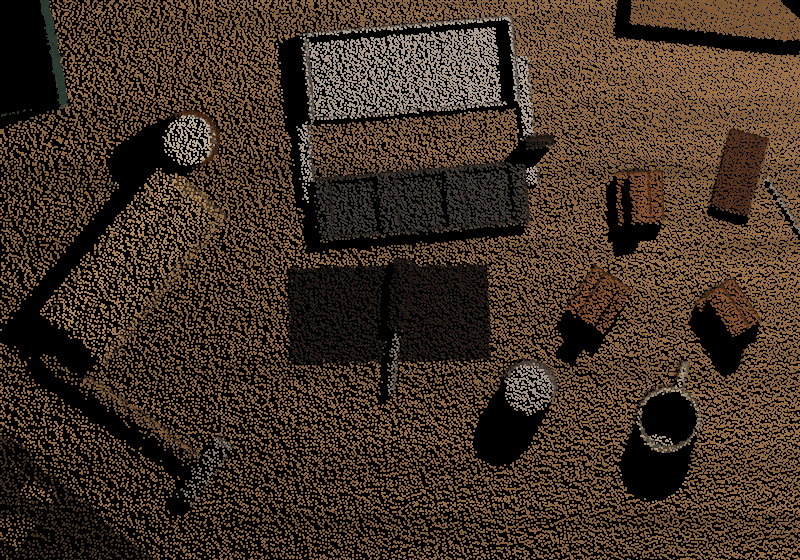

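```bash
cat >> h.py <<'E'
from scipy.optimize import least_squares
def rfit(P,L,W,x0,shrink=0.002,it=4):
    """P Nx2 points of a face L (x) by W (y); x0=[x,y,yaw]. hinge fit with outlier trimming"""
    P=np.asarray(P)[:,:2]; x=np.array(x0,float)
    def loc(x,P):
        c,s=np.cos(x[2]),np.sin(x[2]); d=P-x[:2]; return d@np.array([[c,-s],[s,c]])
    def res(x,P):
        q=loc(x,P); return np.hypot(np.maximum(0,abs(q[:,0])-L/2+shrink),np.maximum(0,abs(q[:,1])-W/2+shrink))
    tol=0.03
    for k in range(it):
        Q=P[res(x,P)<tol]; x=least_squares(res,x,args=(Q,),loss='soft_l1',f_scale=.003).x; tol=max(.008,tol/2)
    q=loc(x,Q); ext=np.percentile(q,[2,98],axis=0)
    return x,len(Q),np.round((ext[1]-ext[0])*1000,1)
def band(X,z0,z1,cx,cy,r):
    X=X.reshape(-1,3); return X[(X[:,2]>z0)&(X[:,2]<z1)&(np.hypot(X[:,0]-cx,X[:,1]-cy)<r)]
E
python3 - <<'E'
from h import *
A=[np.load(f'c_{n}.npz')['X'] for n in ['scene','side']]
d=np.radians
for nm,z0,z1,L,W,x0,r in [('jig',.026,.04,.078,.262,(.6,-.02,.07),.16),('shelf',.053,.07,.096,.24,(.49,.345,d(-40)),.15),('mat',-.002,.006,.12,.25,(.46,.013,0),.15),
 ('bA',.08,.1,.064,.024,(.475,-.245,d(-35)),.06),('bB',.08,.1,.064,.024,(.466,-.405,d(50)),.06),('bC',.08,.1,.064,.024,(.607,-.293,d(0)),.06),('tab',.07,.095,.014,.034,(.675,-.175,.05),.04)]:
  for i in (0,1):
    P=band(A[i],z0,z1,x0[0],x0[1],r)
    if len(P)<20: print(nm,i,len(P));continue
    x,n,e=rfit(P,L,W,x0); print(nm,i,n,np.round(x[:2],4),round(np.degrees(x[2]),1),e,round(np.median(P[:,2]),4))
im=np.load('c_side.npz')['im']; 
save('blk',np.vstack([cv2.resize(im[200:300,330:490],(800,500),interpolation=cv2.INTER_CUBIC)]))
E
```

```text
jig 0 1083 [ 0.599  -0.0279] 4.8 [ 77.6 259.1] 0.0313
jig 1 668 [ 0.6001 -0.0261] 5.0 [ 79.1 258. ] 0.0318
shelf 0 2071 [0.5187 0.334 ] -129.8 [103.1 227.2] 0.0605
shelf 1 886 [0.519  0.3324] -129.2 [102.9 215.9] 0.0589
mat 0 2557 [0.4612 0.0081] 1.8 [126.7 251.2] 0.0016
mat 1 1274 [0.4539 0.0138] 2.6 [126.1 250. ] 0.0022
bA 0 215 [ 0.4766 -0.2494] -33.4 [62.  23.1] 0.0919
bA 1 209 [ 0.4758 -0.2478] -32.6 [61.4 23.3] 0.0922
bB 0 259 [ 0.462  -0.4096] 33.6 [59.1 23.9] 0.091
bB 1 226 [ 0.4609 -0.408 ] 33.3 [61.2 23.7] 0.0921
bC 0 267 [ 0.6042 -0.3005] 3.1 [61.2 23.3] 0.0911
bC 1 168 [ 0.6034 -0.299 ] 1.4 [62.  22.7] 0.0923
tab 0 99 [ 0.6727 -0.1743] 5.1 [14.2 31.3] 0.0851
tab 1 75 [ 0.6718 -0.172 ] 2.7 [15.7 32. ] 0.0829
```

View pics/blk.png

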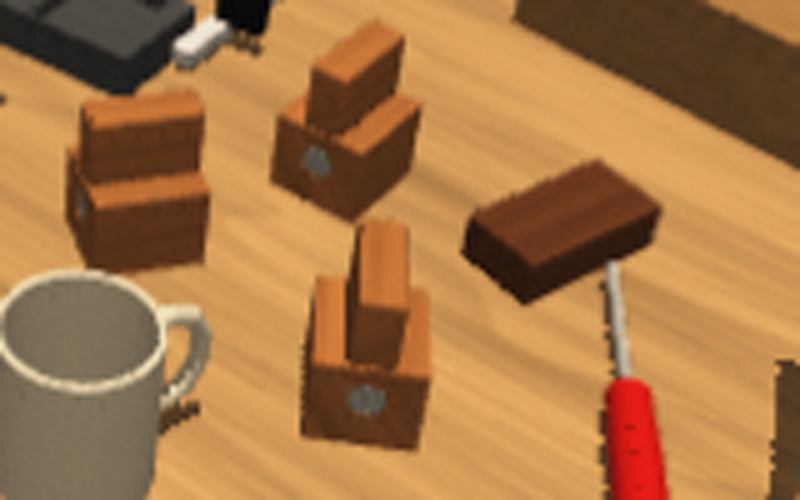

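All three blocks show a grey pin end: the left one at (80,205), the upper one at (316,162) and the front one at (365,400). So all three go into the jig. The top map shows the punch tip pointing towards the robot. I'll move to look from above.

>>> apply_moves:
  motion:
    - {"tx": -4,"ty": -3.3,"tz": -1,"turn": 7,"jaw": -0.2}
    - {"tx": -8,"ty": -6.6,"tz": -2,"turn": 14,"jaw": -0.2}
    - {"tx": -11.9,"ty": -9.85,"tz": -2.5,"turn": 21,"jaw": -0.2}
    - {"tx": -11.9,"ty": -9.85,"tz": -2.5,"turn": 28,"jaw": -0.2}
    - {"tx": -11.9,"ty": -9.85,"tz": -2.5,"turn": 35,"jaw": -0.2}

```text
time_s: 0.52
position: [0.2904, 0.3633, 0.2736]
tool_rot: [[-0.515, 0.857, 0.001], [0.857, 0.515, -0.002], [-0.002, -0.0, -1.0]]
ft_force: [0.1, 0.5, -0.3]
grip_width: 0.0344
```

```bash
cat >> h.py <<'E'
def go(x,y,z,psi,quiet=False):
    """print shift (cm) and turn (deg) to world TCP xyz and tool-x yaw psi (deg)"""
    s=telemetry.observe(); R=np.array(s['tool_rot']); p=np.array(s['position'])
    d=R.T@(np.array([x,y,z])-p)*100; cur=np.degrees(np.arctan2(R[1,0],R[0,0]))
    t=(cur-psi+180)%360-180
    print('t',round(s['time_s'],2),'pos',np.round(p,4),'psi',round(cur,2),'q1,q6',np.round(np.array(s['q'])[[0,5]],1),'w',round(s['grip_width'],4),'F',np.round(s['ft_force'],1),'tilt',np.round(R[:2,2],4))
    print('  -> tx %.2f ty %.2f tz %.2f turn %.2f'%(*d,t))
E
python3 -c "
from h import *
go(.5,-.05,.35,5)"
```

```text
t 0.52 pos [0.2904 0.3633 0.2736] psi 120.99 q1,q6 [36.8  5.8] w 0.0344 F [ 0.1  0.5 -0.3] tilt [ 0.0005 -0.0017]
  -> tx -46.24 ty -3.32 tz -7.56 turn 115.99
```

>>> apply_moves:
  motion:
    - {"tx": -4,"ty": -0.3,"tz": -1}
    - {"tx": -8,"ty": -0.6,"tz": -2}
    - {"tx": -12,"ty": -0.9,"tz": -3}
    - {"tx": -16,"ty": -1.1,"tz": -3}
    - {"tx": -19,"ty": -1.3,"tz": -3}

```text
invalid input
```

>>> apply_moves:
  motion:
    - {"tx": -4,"ty": -0.3,"tz": -1}
    - {"tx": -8,"ty": -0.6,"tz": -2}
    - {"tx": -12,"ty": -0.9,"tz": -3}
    - {"tx": -16,"ty": -1.1,"tz": -4}
    - {"tx": -20,"ty": -1.3,"tz": -4.5}

```text
invalid input
```

>>> apply_moves:
  motion:
    - {"tx": -4,"ty": -0.3,"turn": 7}
    - {"tx": -7.2,"ty": -0.6,"turn": 14}
    - {"tx": -7.2,"ty": -0.6,"turn": 21}
    - {"tx": -7.2,"ty": -0.6,"turn": 28}
    - {"tx": -7.2,"ty": -0.6,"turn": 35}

```text
invalid input
```

>>> apply_moves:
  motion:
    - {"turn": 7}
    - {"turn": 14}
    - {"turn": 21}
    - {"turn": 28}
    - {"turn": 35}

```text
invalid input
```

>>> apply_moves:
  motion:
    - {"turn": 7}
    - {"turn": 14}
    - {"turn": 21}
    - {"turn": 28}
    - {"turn": 35}

```text
invalid input
```

>>> apply_moves:
  motion:
    - {"turn": 6}
    - {"turn": 11}
    - {"turn": 11}
    - {"turn": 11}
    - {"turn": 11}

```text
invalid input
```

```bash
python3 -c "
from h import *
go(.5,-.05,.35,5)
p,im,d=cam('wrist'); save('w1',im); np.savez('c_w1',X=cloud(p,d),im=im)
R,_=cv2.Rodrigues(np.array(p['rvec'])); print('cam',-R.T@np.array(p['tvec']).ravel(),R[2])"
```

```text
t 0.52 pos [0.2904 0.3633 0.2736] psi 120.99 q1,q6 [36.8  5.8] w 0.0344 F [ 0.1  0.5 -0.3] tilt [ 0.0005 -0.0017]
  -> tx -46.24 ty -3.32 tz -7.56 turn 115.99
cam [0.25483111 0.42258853 0.3995829 ] [ 0.13586001 -0.23045212 -0.96355274]
```

View pics/w1.png

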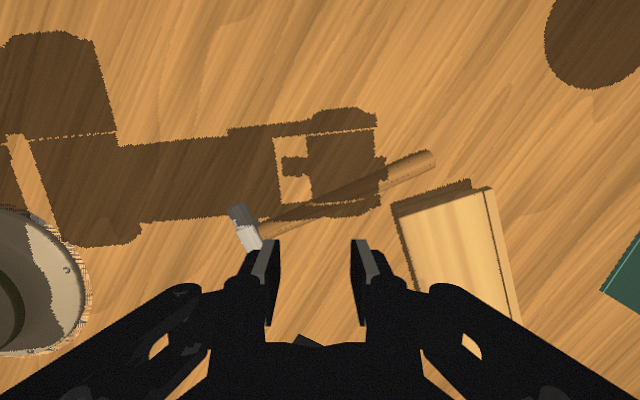

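>>> apply_moves:
  motion:
    - {"tx": -4,"ty": -0.3,"tz": -1,"turn": 0,"jaw": -0.2}
    - {"tx": -8,"ty": -0.6,"tz": -2,"turn": 0,"jaw": -0.2}
    - {"tx": -12,"ty": -0.9,"tz": -3,"turn": 0,"jaw": -0.2}
    - {"tx": -16,"ty": -1.1,"tz": -3,"turn": 0,"jaw": -0.2}
    - {"tx": -19,"ty": -1.3,"tz": -3,"turn": 0,"jaw": -0.2}

```text
time_s: 0.98
position: [0.376, 0.193, 0.3037]
tool_rot: [[-0.511, 0.859, 0.001], [0.859, 0.511, -0.001], [-0.001, 0.0, -1.0]]
ft_force: [-0.3, -0.1, -0.2]
grip_width: 0.0341
```

>>> apply_moves:
  motion:
    - {"tx": -4,"ty": -0.3,"tz": -1,"turn": 0,"jaw": -0.2}
    - {"tx": -8,"ty": -0.6,"tz": -2,"turn": 0,"jaw": -0.2}
    - {"tx": -12,"ty": -0.9,"tz": -3,"turn": 0,"jaw": -0.2}
    - {"tx": -16,"ty": -1.1,"tz": -4,"turn": 0,"jaw": -0.2}
    - {"tx": -20,"ty": -1.3,"tz": -4.5,"turn": 0,"jaw": -0.2}

```text
time_s: 1.4
position: [0.4678, 0.013, 0.3499]
tool_rot: [[-0.515, 0.857, 0.002], [0.857, 0.515, -0.001], [-0.002, 0.001, -1.0]]
ft_force: [0.6, 0.1, -0.5]
grip_width: 0.0341
```

>>> apply_moves:
  motion:
    - {"tx": -4,"ty": -0.3,"tz": 0,"turn": 7,"jaw": -0.2}
    - {"tx": -7.2,"ty": -0.6,"tz": 0,"turn": 14,"jaw": -0.2}
    - {"tx": -7.2,"ty": -0.6,"tz": 0,"turn": 21,"jaw": -0.2}
    - {"tx": -7.2,"ty": -0.6,"tz": 0,"turn": 28,"jaw": -0.2}
    - {"tx": -7.2,"ty": -0.6,"tz": 0,"turn": 35,"jaw": -0.2}

```text
time_s: 1.82
position: [0.5001, -0.0518, 0.3493]
tool_rot: [[0.074, 0.997, 0.0], [0.997, -0.074, -0.0], [-0.0, 0.0, -1.0]]
ft_force: [0.3, -0.0, 0.9]
grip_width: 0.0339
```

>>> apply_moves:
  motion:
    - {"tx": 0,"ty": 0,"tz": 0,"turn": 7,"jaw": -0.2}
    - {"tx": 0,"ty": 0,"tz": 0,"turn": 14,"jaw": -0.2}
    - {"tx": 0,"ty": 0,"tz": 0,"turn": 21,"jaw": -0.2}
    - {"tx": 0,"ty": 0,"tz": 0,"turn": 28,"jaw": -0.2}
    - {"tx": 0,"ty": 0,"tz": 0,"turn": 35,"jaw": -0.2}

```text
time_s: 2.23
position: [0.5003, -0.0512, 0.3488]
tool_rot: [[0.634, 0.773, -0.0], [0.773, -0.634, 0.0], [-0.0, -0.0, -1.0]]
ft_force: [0.4, -0.7, 0.3]
grip_width: 0.0343
```

>>> apply_moves:
  motion:
    - {"tx": 0,"ty": 0,"tz": 0,"turn": 7,"jaw": -0.2}
    - {"tx": 0,"ty": 0,"tz": 0,"turn": 14,"jaw": -0.2}
    - {"tx": 0,"ty": 0,"tz": 0,"turn": 21,"jaw": -0.2}
    - {"tx": 0,"ty": 0,"tz": 0,"turn": 28,"jaw": -0.2}
    - {"tx": 0,"ty": 0,"tz": 0,"turn": 35,"jaw": -0.2}

```text
time_s: 2.65
position: [0.5006, -0.0506, 0.3483]
tool_rot: [[0.963, 0.268, -0.001], [0.268, -0.963, 0.001], [-0.001, -0.001, -1.0]]
ft_force: [1.0, 0.5, 0.5]
grip_width: 0.0341
```

>>> apply_moves:
  motion:
    - {"tx": 0,"ty": 0,"tz": 0,"turn": 7,"jaw": -1}
    - {"tx": 0,"ty": 0,"tz": 0,"turn": 11,"jaw": -1}
    - {"tx": 0,"ty": 0,"tz": 0,"turn": 11,"jaw": -1}
    - {"tx": 0,"ty": 0,"tz": 0,"turn": 11,"jaw": -1}
    - {"tx": 0,"ty": 0,"tz": 0,"turn": 11,"jaw": -1}

```text
time_s: 3.07
position: [0.5006, -0.0503, 0.3481]
tool_rot: [[0.997, 0.083, -0.002], [0.083, -0.997, 0.001], [-0.002, -0.001, -1.0]]
ft_force: [0.2, -0.5, 0.0]
grip_width: 0.0003
```

```bash
python3 -c "
from h import *
go(.5,-.05,.35,5)
p,im,d=cam('wrist'); save('w2',im); np.savez('c_w2',X=cloud(p,d),im=im)
R,_=cv2.Rodrigues(np.array(p['rvec'])); print('cam',-R.T@np.array(p['tvec']).ravel(),R[2])"
```

```text
t 3.07 pos [ 0.5006 -0.0503  0.3481] psi 4.76 q1,q6 [-19.2  66. ] w 0.0003 F [ 0.2 -0.5  0. ] tilt [-0.0017  0.0008]
  -> tx -0.06 ty -0.03 tz -0.19 turn -0.24
cam [ 0.56719089 -0.04353225  0.47410038] [-0.26883646 -0.02165473 -0.96294238]
```

View pics/w2.png

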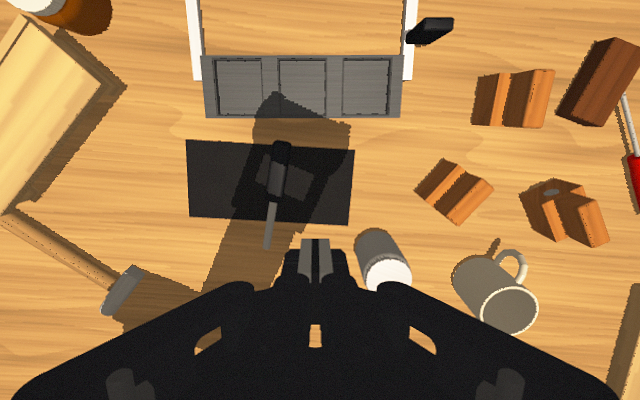

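Wrist view: the jig is at (303,87), the tab at (430,30), the punch at (275,190) with its tip down at (266,245), and the blocks are at (512,98), (453,190) and (563,212). I'll measure from this cloud and re-fit the shelf.

```bash
python3 - <<'E'
from h import *
A=[np.load(f'c_{n}.npz') for n in ['w2','scene','side']]
d=np.radians
for nm,z0,z1,L,W,x0,r in [('jig',.027,.037,.078,.262,(.6,-.027,.085),.16),('shelf',.055,.066,.096,.24,(.518,.334,d(50)),.15),
 ('bA',.085,.1,.064,.024,(.475,-.248,d(-33)),.06),('bB',.085,.1,.064,.024,(.461,-.409,d(33)),.06),('bC',.085,.1,.064,.024,(.604,-.30,d(3)),.06),('tab',.078,.095,.014,.034,(.672,-.174,.08),.04)]:
  for i in (0,1,2):
    P=band(A[i]['X'],z0,z1,x0[0],x0[1],r)
    if len(P)<20: print(nm,i,len(P));continue
    x,n,e=rfit(P,L,W,x0); print(nm,i,n,np.round(x[:2],4),round(np.degrees(x[2]),1),e,round(np.median(P[:,2]),4))
# tray slide: near-wall in jig frame
jx,jy,ja=.5995,-.027,d(4.9)
for a in A:
    X=a['X'].reshape(-1,3); q=X-[jx,jy,0]; c,s=np.cos(ja),np.sin(ja); u=q[:,0]*c+q[:,1]*s; v=-q[:,0]*s+q[:,1]*c
    m=(abs(v)<.1)&(u>.045)&(u<.14)&(X[:,2]>.015)&(X[:,2]<.027); print('wall u',np.sum(m),np.percentile(u[m],[5,25,50,75,95]) if m.any() else '')
# punch
for a in A[:2]:
    P=band(a['X'],.02,.036,.46,0,.09); c=P[:,:2].mean(0); w,V=np.linalg.eigh(np.cov((P[:,:2]-c).T)); ax=V[:,1]; ax=ax*np.sign(-ax[0]); t=(P[:,:2]-c)@ax
    print('handle',len(P),c,np.degrees(np.arctan2(ax[1],ax[0])),np.percentile(t,[1,99]), np.median(P[:,2]))
    P=band(a['X'],.010,.036,.43,0,.12); t=(P[:,:2]-c)@ax; l=abs((P[:,:2]-c)@[-ax[1],ax[0]])<.02; print(' all',np.percentile(t[l],[.5,99.5]))
# pins visible? colour of block ends
E
```

```text
jig 0 5220 [ 0.5977 -0.024 ] 4.9 [ 76.3 257.7] 0.0321
jig 1 1013 [ 0.5989 -0.0279] 4.8 [ 77.6 258.8] 0.0314
jig 2 627 [ 0.6001 -0.0259] 5.0 [ 79.3 258.2] 0.032
shelf 0 11298 [0.5307 0.3174] 55.6 [ 97.1 203.9] 0.0604
shelf 1 2026 [0.5212 0.332 ] 50.1 [102.9 232.4] 0.0605
shelf 2 891 [0.52  0.333] 50.5 [102.6 226.6] 0.059
bA 0 1056 [ 0.475  -0.2439] -32.6 [61.  22.8] 0.0924
bA 1 209 [ 0.4765 -0.2494] -33.3 [62. 23.] 0.092
bA 2 179 [ 0.4758 -0.2476] -32.4 [61.  23.3] 0.0925
bB 0 1107 [ 0.4599 -0.4038] 33.4 [61.4 23. ] 0.0925
bB 1 237 [ 0.4615 -0.4094] 33.4 [58.9 23.7] 0.0913
bB 2 211 [ 0.4612 -0.4078] 33.3 [60.8 23.8] 0.0922
bC 0 1416 [ 0.6015 -0.2948] 2.0 [60.8 22.9] 0.0922
bC 1 246 [ 0.6037 -0.3002] 3.3 [60.7 23.1] 0.0914
bC 2 140 [ 0.6038 -0.2989] 1.3 [60.1 22.4] 0.0927
tab 0 481 [ 0.6695 -0.1689] 4.3 [12.3 32.6] 0.087
tab 1 82 [ 0.6724 -0.1741] 6.1 [13.8 31.1] 0.0864
tab 2 52 [ 0.6721 -0.1718] 1.2 [16.4 30.9] 0.0857
wall u 0 
wall u 128 [0.1104939  0.11163227 0.11292838 0.11384512 0.11494985]
wall u 124 [0.1108689  0.1128841  0.1141918  0.1159554  0.11899759]
handle 1293 [0.47089992 0.00529616] 174.02496984380053 [-0.05332179  0.09644285] 0.027868871552553257
 all [-0.05408498  0.11309102]
handle 280 [ 4.71765704e-01 -1.31733326e-04] 173.87327284731617 [-0.05315628  0.09726369] 0.026521116122666468
 all [-0.05478828  0.11098151]
```

>>> apply_moves:
  motion:
    - {"tx": 4,"ty": 2,"tz": 0,"turn": -7,"jaw": -1}
    - {"tx": 6,"ty": 4,"tz": 0,"turn": -14,"jaw": -1}
    - {"tx": 6,"ty": 4,"tz": 0,"turn": -21,"jaw": -1}
    - {"tx": 6,"ty": 4,"tz": 0,"turn": -28,"jaw": -1}
    - {"tx": 6,"ty": 4,"tz": 0,"turn": -35,"jaw": -1}

```text
time_s: 3.53
position: [0.5641, -0.0856, 0.3474]
tool_rot: [[0.764, 0.645, -0.002], [0.645, -0.764, 0.001], [-0.001, -0.002, -1.0]]
ft_force: [-0.6, 0.8, 0.3]
grip_width: 0.0
```

>>> apply_moves:
  motion:
    - {"tx": 0,"ty": 0,"tz": 0,"turn": -7,"jaw": -1}
    - {"tx": 0,"ty": 0,"tz": 0,"turn": -14,"jaw": -1}
    - {"tx": 0,"ty": 0,"tz": 0,"turn": -21,"jaw": -1}
    - {"tx": 0,"ty": 0,"tz": 0,"turn": -28,"jaw": -1}
    - {"tx": 0,"ty": 0,"tz": 0,"turn": -35,"jaw": -1}

```text
time_s: 3.95
position: [0.5641, -0.0855, 0.3473]
tool_rot: [[0.248, 0.969, -0.003], [0.969, -0.248, 0.001], [0.001, -0.003, -1.0]]
ft_force: [0.2, -0.1, 0.6]
grip_width: -0.0002
```

>>> apply_moves:
  motion:
    - {"tx": 0,"ty": 0,"tz": 0,"turn": -7,"jaw": -1}
    - {"tx": 0,"ty": 0,"tz": 0,"turn": -14,"jaw": -1}
    - {"tx": 0,"ty": 0,"tz": 0,"turn": -21,"jaw": -1}
    - {"tx": 0,"ty": 0,"tz": 0,"turn": -28,"jaw": -1}
    - {"tx": 0,"ty": 0,"tz": 0,"turn": -35,"jaw": -1}

```text
time_s: 4.37
position: [0.5642, -0.0855, 0.3472]
tool_rot: [[-0.36, 0.933, -0.003], [0.933, 0.36, 0.001], [0.002, -0.002, -1.0]]
ft_force: [0.1, -0.6, 0.1]
grip_width: 0.0003
```

>>> apply_moves:
  motion:
    - {"tx": 0,"ty": 0,"tz": 0,"turn": -7,"jaw": -1}
    - {"tx": 0,"ty": 0,"tz": 0,"turn": -14,"jaw": -1}
    - {"tx": 0,"ty": 0,"tz": 0,"turn": -21,"jaw": -1}
    - {"tx": 0,"ty": 0,"tz": 0,"turn": -28,"jaw": -1}
    - {"tx": 0,"ty": 0,"tz": 0,"turn": -35,"jaw": -1}

```text
time_s: 4.78
position: [0.5642, -0.0854, 0.3471]
tool_rot: [[-0.835, 0.551, -0.003], [0.551, 0.835, 0.001], [0.003, -0.0, -1.0]]
ft_force: [-0.3, 0.5, -0.5]
grip_width: -0.0
```

>>> apply_moves:
  motion:
    - {"tx": 0,"ty": 0,"tz": 0,"turn": -7,"jaw": -1}
    - {"tx": 0,"ty": 0,"tz": 0,"turn": -14,"jaw": -1}
    - {"tx": 0,"ty": 0,"tz": 0,"turn": -21,"jaw": -1}
    - {"tx": 0,"ty": 0,"tz": 0,"turn": -28,"jaw": -1}
    - {"tx": 0,"ty": 0,"tz": 0,"turn": -35,"jaw": -1}

```text
time_s: 5.2
position: [0.5643, -0.0853, 0.347]
tool_rot: [[-0.999, -0.036, -0.003], [-0.036, 0.999, 0.002], [0.003, 0.002, -1.0]]
ft_force: [-0.6, -0.8, 0.3]
grip_width: 0.0
```

```bash
cat > meas.py <<'E'
from h import *
import sys
d=np.radians
OBJ={'jig':(.027,.037,.078,.262,(.6,-.027,.085),.16),'shelf':(.055,.066,.096,.24,(.519,.333,d(50)),.15),
 'bA':(.085,.1,.064,.024,(.475,-.248,d(-33)),.06),'bB':(.085,.1,.064,.024,(.461,-.409,d(33)),.06),'bC':(.085,.1,.064,.024,(.604,-.30,d(3)),.06),'tab':(.078,.095,.014,.034,(.672,-.174,.08),.04)}
def meas(X,names):
  for nm in names:
    z0,z1,L,W,x0,r=OBJ[nm]; P=band(X,z0,z1,x0[0],x0[1],r)
    if len(P)<20: print(nm,len(P));continue
    x,n,e=rfit(P,L,W,x0); print(nm,n,np.round(x[:2],4),round(np.degrees(x[2]),1),e,round(np.median(P[:,2]),4))
E
python3 -c "
from meas import *
go(.56,-.09,.35,-175)
p,im,dd=cam('wrist'); save('w3',im); X=cloud(p,dd);np.savez('c_w3',X=X,im=im)
meas(X,['jig','bA','bB','bC','tab'])"
```

```text
t 5.2 pos [ 0.5643 -0.0853  0.347 ] psi -177.96 q1,q6 [ -20.5 -112.5] w 0.0 F [-0.6 -0.8  0.3] tilt [-0.0031  0.0015]
  -> tx 0.45 ty -0.45 tz -0.30 turn -2.96
jig 4198 [ 0.5965 -0.024 ] 4.8 [ 77.2 258. ] 0.0316
bA 1364 [ 0.4746 -0.2442] -33.3 [61.  23.3] 0.0924
bB 1606 [ 0.4594 -0.4041] 33.5 [60.8 22.8] 0.0923
bC 1124 [ 0.6013 -0.2947] 2.9 [61.8 23.4] 0.092
tab 294 [ 0.67   -0.1696] 5.1 [12.9 31.8] 0.0868
```

View pics/w3.png

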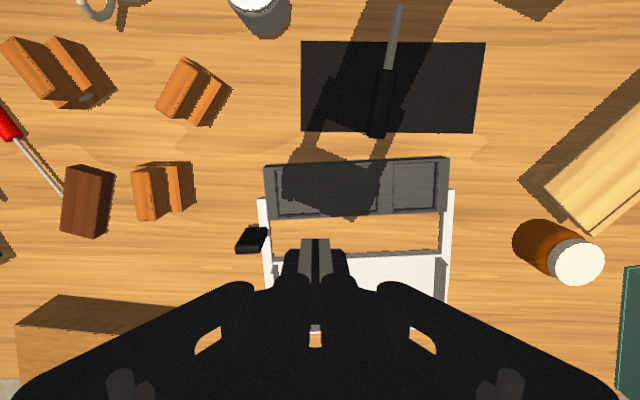

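The wrist measurements agree to within 1 mm at both headings, so the wrist frame is trustworthy. The scene and side cameras are about 5 mm off in y. Next I'll put the closed fingers behind the tab.

>>> apply_moves:
  motion:
    - {"tx": -4,"ty": -2.7,"tz": 0,"turn": -1,"jaw": -1}
    - {"tx": -8,"ty": -5.4,"tz": 0,"turn": -3,"jaw": -1}
    - {"tx": -12,"ty": -8,"tz": 0,"turn": -3,"jaw": -1}
    - {"tx": -12.9,"ty": -8.6,"tz": 0,"turn": -3,"jaw": -1}
    - {"tx": -12.9,"ty": -8.6,"tz": 0,"turn": -3,"jaw": -1}

```text
time_s: 5.67
position: [0.7003, -0.1691, 0.3412]
tool_rot: [[-0.996, -0.091, -0.007], [-0.091, 0.996, 0.003], [0.007, 0.004, -1.0]]
ft_force: [0.7, -0.7, -1.6]
grip_width: 0.0
```

>>> apply_moves:
  motion:
    - {"tx": 0,"ty": 0,"tz": 4,"turn": 0,"jaw": -1}
    - {"tx": 0,"ty": 0,"tz": 8,"turn": 0,"jaw": -1}
    - {"tx": 0,"ty": 0,"tz": 12,"turn": 0,"jaw": -1}
    - {"tx": 0,"ty": 0,"tz": 16,"turn": 0,"jaw": -1}
    - {"tx": 0,"ty": 0,"tz": 17,"turn": 0,"jaw": -1}

```text
time_s: 6.08
position: [0.6964, -0.1673, 0.164]
tool_rot: [[-0.996, -0.09, -0.018], [-0.09, 0.996, 0.008], [0.018, 0.009, -1.0]]
ft_force: [-0.2, 0.0, -0.8]
grip_width: 0.0001
```

```bash
python3 -c "
from meas import *
go(.696,-.167,.062,-175)
p,im,dd=cam('wrist'); X=cloud(p,dd); meas(X,['jig','tab'])"
```

```text
t 6.08 pos [ 0.6964 -0.1673  0.164 ] psi -174.81 q1,q6 [ -22.9 -118.1] w 0.0001 F [-0.2  0.  -0.8] tilt [-0.0184  0.0077]
  -> tx -0.14 ty -0.06 tz 10.20 turn 0.19
jig 12833 [ 0.598  -0.0272] 4.8 [ 76.8 216.7] 0.0323
tab 1090 [ 0.67   -0.1702] 5.0 [13.2 31.7] 0.087
```

>>> apply_moves:
  motion:
    - {"tx": 0,"ty": 0,"tz": 4,"turn": 0,"jaw": -1}
    - {"tx": 0,"ty": 0,"tz": 8,"turn": 0,"jaw": -1}
    - {"tx": 0,"ty": 0,"tz": 10,"turn": 0,"jaw": -1}
    - {"tx": 0,"ty": 0,"tz": 10,"turn": 0,"jaw": -1}

```text
time_s: 6.47
position: [0.6943, -0.1663, 0.0627]
tool_rot: [[-0.996, -0.09, -0.022], [-0.09, 0.996, 0.009], [0.021, 0.011, -1.0]]
ft_force: [0.3, 0.6, 0.1]
grip_width: 0.0002
```

>>> apply_moves:
  motion:
    - {"tx": 1.5,"ty": 0,"tz": 0,"turn": 0,"jaw": -1}
    - {"tx": 3,"ty": 0,"tz": 0,"turn": 0,"jaw": -1}
    - {"tx": 4.5,"ty": 0,"tz": 0,"turn": 0,"jaw": -1}
    - {"tx": 5.5,"ty": 0,"tz": 0,"turn": 0,"jaw": -1}
    - {"tx": 5.5,"ty": 0,"tz": 0,"turn": 0,"jaw": -1}

```text
time_s: 6.88
position: [0.6403, -0.1722, 0.0682]
tool_rot: [[-0.996, -0.089, -0.017], [-0.089, 0.996, 0.007], [0.017, 0.009, -1.0]]
ft_force: [0.3, -0.2, 0.6]
grip_width: 0.0001
```

```bash
python3 -c "
from h import *
go(.62,-.174,.062,-175)
ja=np.radians(4.9)
for n in ['side','scene']:
  p,im,dd=cam(n); X=cloud(p,dd).reshape(-1,3); q=X-[.5995,-.027,0]; c,s=np.cos(ja),np.sin(ja); u=q[:,0]*c+q[:,1]*s; v=-q[:,0]*s+q[:,1]*c
  m=(abs(v)<.1)&(u>.043)&(u<.14)&(X[:,2]>.015)&(X[:,2]<.027); print(n,m.sum(),np.round(np.percentile(u[m],[5,25,50,75,95]),4) if m.any() else '')
"
```

```text
t 6.88 pos [ 0.6403 -0.1722  0.0682] psi -174.88 q1,q6 [ -25.2 -120.3] w 0.0001 F [ 0.3 -0.2  0.6] tilt [-0.0174  0.007 ]
  -> tx 2.02 ty -0.00 tz 0.65 turn 0.12
side 85 [0.0587 0.061  0.0623 0.0639 0.0655]
scene 134 [0.0577 0.0595 0.0606 0.062  0.0628]
```

>>> apply_moves:
  motion:
    - {"tx": 0.8,"ty": 0,"tz": 0,"turn": 0,"jaw": -1}
    - {"tx": 1.6,"ty": 0,"tz": 0,"turn": 0,"jaw": -1}
    - {"tx": 1.9,"ty": 0,"tz": 0,"turn": 0,"jaw": -1}
    - {"tx": 2.1,"ty": 0,"tz": 0,"turn": 0,"jaw": -1}
    - {"tx": 2.2,"ty": 0,"tz": 0,"turn": 0,"jaw": -1}

```text
time_s: 7.4
position: [0.62, -0.1741, 0.0682]
tool_rot: [[-0.996, -0.089, -0.015], [-0.089, 0.996, 0.007], [0.014, 0.008, -1.0]]
ft_force: [8.5, 1.5, 0.9]
grip_width: -0.0
```

>>> apply_moves:
  motion:
    - {"tx": 0.1,"ty": 0,"tz": 0,"turn": 0,"jaw": -1}
    - {"tx": 0.2,"ty": 0,"tz": 0,"turn": 0,"jaw": -1}
    - {"tx": 0.3,"ty": 0,"tz": 0,"turn": 0,"jaw": -1}

```text
time_s: 7.65
position: [0.6199, -0.1741, 0.0683]
tool_rot: [[-0.996, -0.089, -0.007], [-0.089, 0.996, 0.007], [0.006, 0.007, -1.0]]
ft_force: [20.0, 2.8, -7.9]
grip_width: -0.0001
```

Hard stop with 8–20 N: the tray is home. Backing off and heading to block A.

>>> apply_moves:
  motion:
    - {"tx": -0.7,"ty": 0,"tz": 0,"turn": 0,"jaw": -1}
    - {"tx": -1,"ty": 0,"tz": -4,"turn": 0,"jaw": -1}
    - {"tx": -1,"ty": 0,"tz": -8,"turn": 0,"jaw": -1}
    - {"tx": -1,"ty": 0,"tz": -12,"turn": 0,"jaw": -1}
    - {"tx": -1,"ty": 0,"tz": -15,"turn": 0,"jaw": 0.2}

```text
time_s: 8.07
position: [0.6309, -0.1743, 0.2216]
tool_rot: [[-0.996, -0.089, -0.006], [-0.089, 0.996, 0.005], [0.005, 0.006, -1.0]]
ft_force: [0.4, -1.0, 0.9]
grip_width: 0.0113
```

>>> apply_moves:
  motion:
    - {"tx": 4,"ty": -1.5,"tz": 0,"turn": 7,"jaw": 0.2}
    - {"tx": 8,"ty": -3,"tz": 0,"turn": 14,"jaw": 0.2}
    - {"tx": 12,"ty": -4.5,"tz": 0,"turn": 21,"jaw": 0.2}
    - {"tx": 16,"ty": -5.7,"tz": 0,"turn": 28,"jaw": 0.2}
    - {"tx": 16,"ty": -5.7,"tz": 0,"turn": 35,"jaw": 0.2}

```text
time_s: 8.48
position: [0.4717, -0.2467, 0.222]
tool_rot: [[-0.862, 0.507, -0.009], [0.507, 0.862, 0.006], [0.011, 0.001, -1.0]]
ft_force: [1.3, -0.7, -0.4]
grip_width: 0.0515
```

```bash
python3 -c "
from meas import *
go(.4748,-.244,.074,147)
p,im,dd=cam('wrist'); X=cloud(p,dd); meas(X,['jig','bA','bB'])"
```

```text
t 8.48 pos [ 0.4717 -0.2467  0.222 ] psi 149.56 q1,q6 [-40.3 -99.9] w 0.0515 F [ 1.3 -0.7 -0.4] tilt [-0.0093  0.0062]
  -> tx -0.30 ty 0.38 tz 14.80 turn 2.56
jig 7222 [ 0.5995 -0.0567] 5.1 [ 77.7 199.6] 0.0315
bA 2055 [ 0.4734 -0.2451] -33.5 [60.7 22.9] 0.0921
bB 1867 [ 0.4592 -0.4041] 34.7 [60.7 21.9] 0.0922
```

>>> apply_moves:
  motion:
    - {"tx": -0.3,"ty": 0.3,"tz": 3.5,"turn": 2.6,"jaw": 0.2}
    - {"tx": -0.3,"ty": 0.35,"tz": 7,"turn": 2.6,"jaw": 0.2}
    - {"tx": -0.3,"ty": 0.35,"tz": 10.5,"turn": 2.6,"jaw": 0.2}
    - {"tx": -0.3,"ty": 0.35,"tz": 13.5,"turn": 2.6,"jaw": 0.2}
    - {"tx": -0.3,"ty": 0.35,"tz": 14.8,"turn": 2.6,"jaw": 0.2}

```text
time_s: 8.95
position: [0.476, -0.2426, 0.0704]
tool_rot: [[-0.836, 0.548, -0.013], [0.548, 0.836, 0.01], [0.016, 0.001, -1.0]]
ft_force: [-0.5, 0.9, -0.6]
grip_width: 0.0511
```

```bash
python3 -c "
from meas import *
go(.4742,-.2445,.074,147)"
```

```text
t 8.95 pos [ 0.476  -0.2426  0.0704] psi 146.75 q1,q6 [-39.7 -96.4] w 0.0511 F [-0.5  0.9 -0.6] tilt [-0.0127  0.0101]
  -> tx 0.05 ty -0.26 tz -0.36 turn -0.25
```

>>> apply_moves:
  motion:
    - {"tx": 0,"ty": -0.25,"tz": -0.3,"turn": 0,"jaw": 0.2}
    - {"tx": 0,"ty": -0.25,"tz": -0.3,"turn": 0,"jaw": -0.8}
    - {"tx": 0,"ty": -0.25,"tz": -0.3,"turn": 0,"jaw": -0.8}
    - {"tx": 0,"ty": -0.25,"tz": -0.3,"turn": 0,"jaw": -0.8}
    - {"tx": 0,"ty": -0.25,"tz": -0.3,"turn": 0,"jaw": -0.8}
  squeeze: 60

```text
time_s: 9.37
position: [0.4753, -0.2451, 0.0746]
tool_rot: [[-0.837, 0.548, -0.011], [0.548, 0.837, 0.008], [0.013, 0.001, -1.0]]
ft_force: [0.3, -0.7, 1.3]
grip_width: 0.0234
```

>>> apply_moves:
  motion:
    - {"tx": 0,"ty": 0,"tz": -3,"turn": 0,"jaw": -0.8}
    - {"tx": 0,"ty": 0,"tz": -6,"turn": 0,"jaw": -0.8}
    - {"tx": 0,"ty": 0,"tz": -10,"turn": 0,"jaw": -0.8}
    - {"tx": 0,"ty": 0,"tz": -14,"turn": 0,"jaw": -0.8}
    - {"tx": 0,"ty": 0,"tz": -14,"turn": 0,"jaw": -0.8}

```text
time_s: 9.78
position: [0.4788, -0.2477, 0.2225]
tool_rot: [[-0.837, 0.547, 0.0], [0.547, 0.837, -0.001], [-0.0, -0.0, -1.0]]
ft_force: [0.6, -0.1, -3.2]
grip_width: 0.0233
```

```bash
python3 -c "
from meas import *
ja=np.radians(4.9)
for k in (-1,0,1): print(k,np.array([.597,-.024])+.084*k*np.array([-np.sin(ja),np.cos(ja)]))
P3=np.array([.597,-.024])+.084*np.array([-np.sin(ja),np.cos(ja)])
go(*P3,.2,-175.1)"
```

```text
-1 [ 0.60417502 -0.107693  ]
0 [ 0.597 -0.024]
1 [0.58982498 0.059693  ]
t 9.78 pos [ 0.4788 -0.2477  0.2225] psi 146.82 q1,q6 [-39.9 -96.7] w 0.0233 F [ 0.6 -0.1 -3.2] tilt [ 0.0002 -0.0006]
  -> tx 7.53 ty 31.80 tz 2.24 turn -38.08
```

>>> apply_moves:
  motion:
    - {"tx": 1,"ty": 4,"tz": 0,"turn": -7,"jaw": -0.8}
    - {"tx": 2,"ty": 8,"tz": 0,"turn": -14,"jaw": -0.8}
    - {"tx": 3,"ty": 12,"tz": 0,"turn": -21,"jaw": -0.8}
    - {"tx": 3.8,"ty": 16,"tz": 0,"turn": -28,"jaw": -0.8}
    - {"tx": 4.7,"ty": 20,"tz": 0,"turn": -35,"jaw": -0.8}

```text
time_s: 10.2
position: [0.5489, -0.0526, 0.2223]
tool_rot: [[-0.999, -0.038, -0.0], [-0.038, 0.999, -0.001], [0.0, -0.001, -1.0]]
ft_force: [0.7, 0.1, -2.9]
grip_width: 0.0234
```

```bash
python3 -c "
from meas import *
go(.591,.060,.2,-175.1)"
```

```text
t 10.2 pos [ 0.5489 -0.0526  0.2223] psi -177.84 q1,q6 [ -17.8 -109.9] w 0.0234 F [ 0.7  0.1 -2.9] tilt [-0.0001 -0.0005]
  -> tx -4.63 ty 11.09 tz 2.23 turn -2.74
```

>>> apply_moves:
  motion:
    - {"tx": -1.5,"ty": 3.7,"tz": 0,"turn": -2.7,"jaw": -0.8}
    - {"tx": -3,"ty": 7.4,"tz": 0,"turn": -2.7,"jaw": -0.8}
    - {"tx": -4.6,"ty": 11.1,"tz": 1,"turn": -2.7,"jaw": -0.8}
    - {"tx": -4.6,"ty": 11.1,"tz": 2.2,"turn": -2.7,"jaw": -0.8}
    - {"tx": -4.6,"ty": 11.1,"tz": 2.2,"turn": -2.7,"jaw": -0.8}

```text
time_s: 10.62
position: [0.5896, 0.0623, 0.1975]
tool_rot: [[-0.996, -0.088, -0.005], [-0.088, 0.996, -0.0], [0.005, 0.0, -1.0]]
ft_force: [-0.5, 0.2, -4.2]
grip_width: 0.0232
```

```bash
python3 -c "
from meas import *
go(.591,.060,.094,-175.1)
p,im,dd=cam('wrist'); save('w4',im); X=cloud(p,dd);np.savez('c_w4',X=X,im=im)
meas(X,['jig'])"
```

```text
t 10.62 pos [0.5896 0.0623 0.1975] psi -174.92 q1,q6 [  -5.4 -100.5] w 0.0232 F [-0.5  0.2 -4.2] tilt [-0.0052 -0.0001]
  -> tx -0.18 ty -0.24 tz 10.35 turn 0.18
jig 7503 [ 0.5971 -0.027 ] 5.4 [ 77.2 256.5] 0.0318
```

View pics/w4.png

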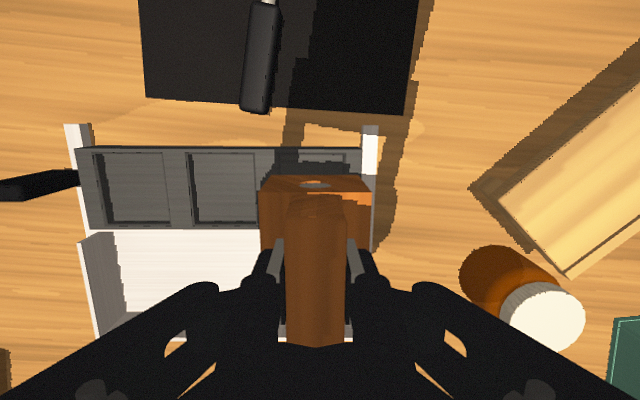

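```bash
cat >> meas.py <<'E'
JA=np.radians(4.9)
def pockets(X,n=(1,2,3),c=(.597,-.0245)):
    for k in n:
        p=np.array(c)+.084*(k-2)*np.array([-np.sin(JA),np.cos(JA)])
        P=band(X,.014,.026,*p,.055)
        if len(P)<200: print('pocket',k,len(P)); continue
        x,m,e=rfit(P,.068,.060,(*p,JA)); print('pocket',k,m,np.round(x[:2],4),round(np.degrees(x[2]),1),e)
def held(X):
    """rib-top fit of the held block, relative to TCP in tool axes"""
    s=telemetry.observe(); R=np.array(s['tool_rot']); t=np.array(s['position'])
    q=(X.reshape(-1,3)-t)@R; m=(abs(q[:,0])<.05)&(abs(q[:,1])<.0115)&(q[:,2]<-.008)&(q[:,2]>-.035)
    P=q[m]; z=np.median(P[:,2]); P=P[abs(P[:,2]-z)<.006]
    print('held n',len(P),'ztop',round(z,4)); x,n,e=rfit(P,.064,.024,(0,0,0)); print('  tool-x,y',np.round(x[:2],4),'yaw',round(np.degrees(x[2]),1),e,'x ext',np.round(np.percentile(P[:,0],[1,99]),4))
    # body top shoulders
    m=(abs(q[:,0])<.06)&(abs(q[:,1])>.015)&(abs(q[:,1])<.03)&(abs(q[:,2]-z-.042)<.006); print('  shoulder x',m.sum(),np.round(np.percentile(q[m,0],[1,99]),4) if m.any() else '')
E
python3 -c "
from meas import *
X=np.load('c_w4.npz')['X']; pockets(X); held(X)"
```

```text
pocket 1 4213 [ 0.6064 -0.11  ] 4.8 [65.7 54.5]
pocket 2 4194 [ 0.5987 -0.0253] 5.2 [65.6 56.6]
pocket 3 1469 [0.5703 0.0674] 45.0 [64.6 58.2]
held n 7430 ztop -0.0164
  tool-x,y [0.0069 0.0004] yaw 0.3 [52.2 21.3] x ext [-0.021   0.0321]
  shoulder x 2594 [0.0019 0.0318]
```

>>> apply_moves:
  motion:
    - {"tx": -0.18,"ty": -0.24,"tz": 3,"turn": 0.2,"jaw": -0.8}
    - {"tx": -0.18,"ty": -0.24,"tz": 6,"turn": 0.2,"jaw": -0.8}
    - {"tx": -0.18,"ty": -0.24,"tz": 8,"turn": 0.2,"jaw": -0.8}
    - {"tx": -0.18,"ty": -0.24,"tz": 8.3,"turn": 0.2,"jaw": -0.8}
    - {"tx": -0.18,"ty": -0.24,"tz": 8.3,"turn": 0.2,"jaw": -0.8}

```text
time_s: 11.08
position: [0.5912, 0.0573, 0.1158]
tool_rot: [[-0.997, -0.081, -0.005], [-0.081, 0.997, -0.001], [0.005, -0.0, -1.0]]
ft_force: [-0.1, -0.0, -3.1]
grip_width: 0.0232
```

```bash
python3 -c "
from meas import *
go(.591,.0598,.095,-175.1)"
```

```text
t 11.08 pos [0.5912 0.0573 0.1158] psi -175.33 q1,q6 [  -5.8 -100.5] w 0.0232 F [-0.1 -0.  -3.1] tilt [-0.0053 -0.0005]
  -> tx -0.01 ty 0.25 tz 2.08 turn -0.23
```

>>> apply_moves:
  motion:
    - {"tx": 0,"ty": 0.25,"tz": 0,"turn": -0.2,"jaw": -0.8}
    - {"tx": 0,"ty": 0.25,"tz": 0,"turn": -0.2,"jaw": -0.8}
    - {"tx": 0,"ty": 0.25,"tz": 0.5,"turn": -0.2,"jaw": -0.8}

```text
time_s: 11.33
position: [0.592, 0.0596, 0.1131]
tool_rot: [[-0.996, -0.085, -0.001], [-0.085, 0.996, -0.001], [0.001, -0.001, -1.0]]
ft_force: [0.3, 0.4, -4.2]
grip_width: 0.0232
```

```bash
python3 -c "
from meas import *
go(.591,.0598,.095,-175.1)"
```

```text
t 11.33 pos [0.592  0.0596 0.1131] psi -175.13 q1,q6 [  -5.6 -100.5] w 0.0232 F [ 0.3  0.4 -4.2] tilt [-0.0006 -0.001 ]
  -> tx 0.10 ty 0.03 tz 1.81 turn -0.03
```

>>> apply_moves:
  motion:
    - {"tx": 0.1,"ty": 0,"tz": 0.6,"turn": 0,"jaw": -0.8}
    - {"tx": 0.1,"ty": 0,"tz": 1.1,"turn": 0,"jaw": -0.8}
    - {"tx": 0.1,"ty": 0,"tz": 1.5,"turn": 0,"jaw": -0.8}
    - {"tx": 0.1,"ty": 0,"tz": 1.8,"turn": 0,"jaw": -0.8}
    - {"tx": 0.1,"ty": 0,"tz": 1.8,"turn": 0,"jaw": -0.8}

```text
time_s: 11.75
position: [0.5911, 0.0595, 0.095]
tool_rot: [[-0.996, -0.085, -0.001], [-0.085, 0.996, -0.001], [0.001, -0.001, -1.0]]
ft_force: [0.2, -0.9, -2.9]
grip_width: 0.0233
```

>>> apply_moves:
  motion:
    - {"tx": 0,"ty": 0,"tz": 0.1,"turn": 0,"jaw": 0.15}
    - {"tx": 0,"ty": 0,"tz": 0.1,"turn": 0,"jaw": 0.15}
    - {"tx": 0,"ty": 0,"tz": 0.1,"turn": 0,"jaw": 0.15}
    - {"tx": 0,"ty": 0,"tz": -3,"turn": 0,"jaw": 0.15}
    - {"tx": 0,"ty": 0,"tz": -7,"turn": 0,"jaw": 0.15}

```text
time_s: 12.17
position: [0.5899, 0.0596, 0.1633]
tool_rot: [[-0.996, -0.085, -0.007], [-0.085, 0.996, -0.0], [0.007, 0.0, -1.0]]
ft_force: [0.5, -0.4, 1.1]
grip_width: 0.0491
```

>>> apply_moves:
  motion:
    - {"tx": 0,"ty": -1,"tz": -4,"turn": 0,"jaw": 0.15}
    - {"tx": 0,"ty": -5,"tz": -8,"turn": 0,"jaw": 0.15}
    - {"tx": 0,"ty": -9,"tz": -10,"turn": 0,"jaw": 0.15}
    - {"tx": 0,"ty": -13,"tz": -10,"turn": 0,"jaw": 0.15}
    - {"tx": 0,"ty": -13,"tz": -10,"turn": 0,"jaw": 0.15}

```text
time_s: 12.58
position: [0.6022, -0.0744, 0.2654]
tool_rot: [[-0.997, -0.082, -0.003], [-0.082, 0.997, -0.003], [0.003, -0.003, -1.0]]
ft_force: [0.7, -1.1, 0.7]
grip_width: 0.049
```

```bash
cat >> meas.py <<'E'
def blk(X,x,y,yaw,zb=0,nm='blk'):
    P=band(X,zb+.085,zb+.099,x,y,.055)
    if len(P)<20: print(nm,len(P)); return
    r,n,e=rfit(P,.064,.024,(x,y,np.radians(yaw))); print(nm,n,np.round(r[:2],4),round(np.degrees(r[2]),1),e,'ztop',round(np.median(P[:,2]),4))
E
python3 -c "
from meas import *
go(.6014,-.2948,.2,-177.4)
p,im,dd=cam('wrist'); X=cloud(p,dd); blk(X,.59,.06,5,.02,'p3'); blk(X,.6014,-.2948,2.6,0,'bC'); pockets(X)"
```

```text
t 12.58 pos [ 0.6022 -0.0744  0.2654] psi -175.32 q1,q6 [ -18.1 -112.8] w 0.049 F [ 0.7 -1.1  0.7] tilt [-0.0032 -0.003 ]
  -> tx 1.86 ty -21.94 tz 6.61 turn 2.08
p3 1961 [0.5914 0.0593] 4.9 [61.9 22.3] ztop 0.1121
bC 1923 [ 0.6013 -0.2949] 2.6 [60.2 22.5] ztop 0.0921
pocket 1 2910 [ 0.605  -0.1082] 4.6 [66.2 58. ]
pocket 2 2906 [ 0.598  -0.0235] 4.2 [65.9 57.8]
pocket 3 246 [0.5744 0.0439] -22.9 [75.  62.5]
```

Block A is seated (top at 0.112). On to block C.

>>> apply_moves:
  motion:
    - {"tx": 0.4,"ty": -4,"tz": 0,"turn": 1,"jaw": 0.15}
    - {"tx": 0.8,"ty": -8,"tz": 0,"turn": 2,"jaw": 0.15}
    - {"tx": 1.2,"ty": -12,"tz": 2,"turn": 2.1,"jaw": 0.15}
    - {"tx": 1.6,"ty": -16,"tz": 4,"turn": 2.1,"jaw": 0.15}
    - {"tx": 1.8,"ty": -19.5,"tz": 5,"turn": 2.1,"jaw": 0.15}

```text
time_s: 13.05
position: [0.599, -0.2685, 0.214]
tool_rot: [[-0.999, -0.044, -0.006], [-0.044, 0.999, -0.001], [0.006, -0.001, -1.0]]
ft_force: [0.2, 0.5, 0.8]
grip_width: 0.049
```

```bash
python3 -c "
from meas import *
go(.6013,-.2949,.075,-177.4)"
```

```text
t 13.05 pos [ 0.599  -0.2685  0.214 ] psi -177.47 q1,q6 [ -34.4 -126.9] w 0.049 F [0.2 0.5 0.8] tilt [-0.0063 -0.0009]
  -> tx -0.20 ty -2.64 tz 13.90 turn -0.07
```

>>> apply_moves:
  motion:
    - {"tx": -0.2,"ty": -2.6,"tz": 1,"turn": 0,"jaw": 0.15}
    - {"tx": -0.2,"ty": -2.6,"tz": 5,"turn": 0,"jaw": 0.15}
    - {"tx": -0.2,"ty": -2.6,"tz": 9,"turn": 0,"jaw": 0.15}
    - {"tx": -0.2,"ty": -2.6,"tz": 11,"turn": 0,"jaw": 0.15}
    - {"tx": -0.2,"ty": -2.6,"tz": 11,"turn": 0,"jaw": 0.15}

```text
time_s: 13.47
position: [0.5995, -0.2926, 0.0983]
tool_rot: [[-0.999, -0.044, -0.015], [-0.044, 0.999, 0.005], [0.014, 0.006, -1.0]]
ft_force: [-0.5, 0.3, -0.1]
grip_width: 0.0496
```

```bash
python3 -c "
from meas import *
go(.6013,-.2949,.075,-177.4)"
```

```text
t 13.47 pos [ 0.5995 -0.2926  0.0983] psi -177.47 q1,q6 [ -36.1 -128.5] w 0.0496 F [-0.5  0.3 -0.1] tilt [-0.0147  0.0055]
  -> tx -0.20 ty -0.25 tz 2.32 turn -0.07
```

>>> apply_moves:
  motion:
    - {"tx": -0.2,"ty": -0.25,"tz": 1.5,"turn": 0,"jaw": 0.15}
    - {"tx": -0.2,"ty": -0.25,"tz": 2.2,"turn": 0,"jaw": 0.15}
    - {"tx": -0.2,"ty": -0.25,"tz": 2.2,"turn": 0,"jaw": 0.15}
    - {"tx": -0.2,"ty": -0.25,"tz": 2.2,"turn": 0,"jaw": -0.8}
    - {"tx": -0.2,"ty": -0.25,"tz": 2.2,"turn": 0,"jaw": -0.8}

```text
time_s: 13.88
position: [0.6019, -0.2952, 0.078]
tool_rot: [[-0.999, -0.044, -0.013], [-0.044, 0.999, 0.004], [0.012, 0.004, -1.0]]
ft_force: [-0.3, -1.4, 1.8]
grip_width: 0.0261
```

>>> apply_moves:
  motion:
    - {"tx": 0,"ty": 0,"tz": 0,"turn": 0,"jaw": -0.8}
    - {"tx": 0,"ty": 0,"tz": 0,"turn": 0,"jaw": -0.8}

```text
time_s: 14.05
position: [0.6022, -0.2952, 0.0789]
tool_rot: [[-0.999, -0.044, -0.011], [-0.044, 0.999, 0.003], [0.011, 0.003, -1.0]]
ft_force: [1.2, -0.8, -3.3]
grip_width: 0.0233
```

>>> apply_moves:
  motion:
    - {"tx": 0,"ty": 0,"tz": -3,"turn": 0,"jaw": -0.8}
    - {"tx": 0,"ty": 0,"tz": -6,"turn": 0,"jaw": -0.8}
    - {"tx": 0,"ty": 0,"tz": -10,"turn": 0,"jaw": -0.8}
    - {"tx": 0,"ty": 2,"tz": -13,"turn": -1,"jaw": -0.8}
    - {"tx": 0,"ty": 4,"tz": -13,"turn": -2,"jaw": -0.8}

```text
time_s: 14.47
position: [0.6034, -0.2569, 0.2165]
tool_rot: [[-0.997, -0.079, -0.001], [-0.079, 0.997, -0.004], [0.001, -0.004, -1.0]]
ft_force: [-0.1, -0.3, -3.2]
grip_width: 0.0229
```

```bash
python3 -c "
from meas import *
go(.5987,-.024,.2,-175.1)
p,im,dd=cam('wrist'); X=cloud(p,dd); held(X)"
```

```text
t 14.47 pos [ 0.6034 -0.2569  0.2165] psi -175.5 q1,q6 [ -33.3 -127.8] w 0.0229 F [-0.1 -0.3 -3.2] tilt [-0.001  -0.0039]
  -> tx -1.37 ty 23.26 tz 1.56 turn -0.40
held n 6879 ztop -0.0177
  tool-x,y [ 0.0025 -0.0008] yaw 0.5 [54.5 20. ] x ext [-0.0239  0.0315]
  shoulder x 2247 [0.0004 0.0312]
```

>>> apply_moves:
  motion:
    - {"tx": -0.3,"ty": 4,"tz": 0,"turn": 0.4,"jaw": -0.8}
    - {"tx": -0.6,"ty": 8,"tz": 0,"turn": 0.4,"jaw": -0.8}
    - {"tx": -1,"ty": 12,"tz": 0,"turn": 0.4,"jaw": -0.8}
    - {"tx": -1.3,"ty": 16,"tz": 0,"turn": 0.4,"jaw": -0.8}
    - {"tx": -1.3,"ty": 20,"tz": 0,"turn": 0.4,"jaw": -0.8}

```text
time_s: 14.93
position: [0.5986, -0.0496, 0.2134]
tool_rot: [[-0.997, -0.076, -0.006], [-0.076, 0.997, 0.001], [0.006, 0.002, -1.0]]
ft_force: [-0.0, 0.2, -3.6]
grip_width: 0.023
```

```bash
python3 -c "
from meas import *
go(.5983,-.024,.2,-175.1)"
```

```text
t 14.93 pos [ 0.5986 -0.0496  0.2134] psi -175.64 q1,q6 [ -16.  -110.4] w 0.023 F [-0.   0.2 -3.6] tilt [-0.0058  0.0013]
  -> tx -0.17 ty 2.55 tz 1.35 turn -0.54
```

>>> apply_moves:
  motion:
    - {"tx": -0.15,"ty": 2.2,"tz": 1,"turn": -0.5,"jaw": -0.8}
    - {"tx": -0.15,"ty": 2.5,"tz": 4,"turn": -0.5,"jaw": -0.8}
    - {"tx": -0.15,"ty": 2.5,"tz": 7,"turn": -0.5,"jaw": -0.8}
    - {"tx": -0.15,"ty": 2.5,"tz": 9.6,"turn": -0.5,"jaw": -0.8}
    - {"tx": -0.15,"ty": 2.5,"tz": 9.6,"turn": -0.5,"jaw": -0.8}

```text
time_s: 15.35
position: [0.5949, -0.0236, 0.1124]
tool_rot: [[-0.996, -0.085, -0.016], [-0.085, 0.996, 0.004], [0.015, 0.005, -1.0]]
ft_force: [-1.4, -0.1, -3.8]
grip_width: 0.0233
```

```bash
python3 -c "
from meas import *
go(.5983,-.024,.095,-175.1)"
```

```text
t 15.35 pos [ 0.5949 -0.0236  0.1124] psi -175.12 q1,q6 [ -13.6 -108.5] w 0.0233 F [-1.4 -0.1 -3.8] tilt [-0.0159  0.0038]
  -> tx -0.36 ty -0.08 tz 1.74 turn -0.02
```

>>> apply_moves:
  motion:
    - {"tx": -0.3,"ty": 0,"tz": 0,"turn": 0,"jaw": -0.8}
    - {"tx": -0.3,"ty": 0,"tz": 0,"turn": 0,"jaw": -0.8}
    - {"tx": -0.3,"ty": 0,"tz": 0,"turn": 0,"jaw": -0.8}

```text
time_s: 15.6
position: [0.5987, -0.0236, 0.1139]
tool_rot: [[-0.996, -0.085, -0.013], [-0.085, 0.996, 0.003], [0.013, 0.004, -1.0]]
ft_force: [0.6, 0.3, -3.0]
grip_width: 0.0235
```

```bash
python3 -c "
from meas import *
go(.5983,-.024,.095,-175.1)"
```

```text
t 15.6 pos [ 0.5987 -0.0236  0.1139] psi -175.12 q1,q6 [ -13.6 -108.4] w 0.0235 F [ 0.6  0.3 -3. ] tilt [-0.0134  0.0032]
  -> tx 0.02 ty -0.05 tz 1.89 turn -0.02
```

>>> apply_moves:
  motion:
    - {"tx": 0,"ty": 0,"tz": 0.6,"turn": 0,"jaw": -0.8}
    - {"tx": 0,"ty": 0,"tz": 1.1,"turn": 0,"jaw": -0.8}
    - {"tx": 0,"ty": 0,"tz": 1.5,"turn": 0,"jaw": -0.8}
    - {"tx": 0,"ty": 0,"tz": 1.8,"turn": 0,"jaw": -0.8}
    - {"tx": 0,"ty": 0,"tz": 1.8,"turn": 0,"jaw": -0.8}

```text
time_s: 16.02
position: [0.5993, -0.0239, 0.0975]
tool_rot: [[-0.996, -0.085, -0.01], [-0.085, 0.996, 0.002], [0.01, 0.003, -1.0]]
ft_force: [-1.7, -0.3, 8.0]
grip_width: 0.0236
```

>>> apply_moves:
  motion:
    - {"tx": 0,"ty": 0,"tz": 0,"turn": 0,"jaw": 0.15}
    - {"tx": 0,"ty": 0,"tz": 0,"turn": 0,"jaw": 0.15}
    - {"tx": 0,"ty": 0,"tz": 0,"turn": 0,"jaw": 0.15}
    - {"tx": 0,"ty": 0,"tz": -3,"turn": 0,"jaw": 0.15}
    - {"tx": 0,"ty": 0,"tz": -7,"turn": 0,"jaw": 0.15}

```text
time_s: 16.43
position: [0.5986, -0.0237, 0.1653]
tool_rot: [[-0.996, -0.085, -0.017], [-0.085, 0.996, 0.004], [0.017, 0.005, -1.0]]
ft_force: [0.9, -0.7, 1.0]
grip_width: 0.0492
```

>>> apply_moves:
  motion:
    - {"tx": 1,"ty": -4,"tz": -4,"turn": 0,"jaw": 0.15}
    - {"tx": 2,"ty": -8,"tz": -8,"turn": 0,"jaw": 0.15}
    - {"tx": 4,"ty": -11,"tz": -9,"turn": 0,"jaw": 0.15}
    - {"tx": 6,"ty": -14,"tz": -9,"turn": 0,"jaw": 0.15}
    - {"tx": 6,"ty": -14,"tz": -9,"turn": 0,"jaw": 0.15}

```text
time_s: 16.85
position: [0.5511, -0.1726, 0.2574]
tool_rot: [[-0.997, -0.082, -0.015], [-0.082, 0.997, 0.001], [0.014, 0.003, -1.0]]
ft_force: [0.2, -0.3, 0.5]
grip_width: 0.0494
```

```bash
python3 -c "
from meas import *
go(.4595,-.404,.26,33.6)
p,im,dd=cam('wrist'); X=cloud(p,dd); blk(X,.59,.06,5,.02,'p3');blk(X,.598,-.024,5,.02,'p2'); blk(X,.4595,-.404,33.6,0,'bB'); pockets(X)"
```

```text
t 16.85 pos [ 0.5511 -0.1726  0.2574] psi -175.31 q1,q6 [ -29.  -123.7] w 0.0494 F [ 0.2 -0.3  0.5] tilt [-0.0146  0.0014]
  -> tx 11.02 ty -22.31 tz -0.16 turn 151.09
p3 1966 [0.5913 0.059 ] 5.1 [61.1 22.8] ztop 0.1119
p2 1709 [ 0.5984 -0.0242] 5.0 [58.3 22.3] ztop 0.112
bB 2674 [ 0.4595 -0.4043] 33.5 [60.8 22.8] ztop 0.0923
pocket 1 2540 [ 0.6014 -0.1074] 8.0 [73.4 59. ]
pocket 2 341 [ 0.5805 -0.0394] -20.9 [74.7 65.1]
pocket 3 272 [0.5568 0.053 ] 60.6 [60.6 42.5]
```

>>> apply_moves:
  motion:
    - {"tx": 2,"ty": -4,"tz": 0,"turn": 0,"jaw": 0.15}
    - {"tx": 4,"ty": -8,"tz": 0,"turn": 0,"jaw": 0.15}
    - {"tx": 6,"ty": -12,"tz": 0,"turn": 0,"jaw": 0.15}
    - {"tx": 8,"ty": -16,"tz": 0,"turn": 0,"jaw": 0.15}
    - {"tx": 10,"ty": -20,"tz": 0,"turn": 0,"jaw": 0.15}

```text
time_s: 17.32
position: [0.474, -0.3633, 0.2578]
tool_rot: [[-0.997, -0.081, -0.015], [-0.081, 0.997, 0.002], [0.015, 0.003, -1.0]]
ft_force: [0.1, -0.2, -0.1]
grip_width: 0.049
```

>>> apply_moves:
  motion:
    - {"tx": 0,"ty": 0,"tz": 0,"turn": 7,"jaw": 0.15}
    - {"tx": 0,"ty": 0,"tz": 0,"turn": 14,"jaw": 0.15}
    - {"tx": 0,"ty": 0,"tz": 0,"turn": 21,"jaw": 0.15}
    - {"tx": 0,"ty": 0,"tz": 0,"turn": 28,"jaw": 0.15}
    - {"tx": 0,"ty": 0,"tz": 0,"turn": 35,"jaw": 0.15}

```text
time_s: 17.73
position: [0.4742, -0.3631, 0.2574]
tool_rot: [[-0.86, 0.511, -0.015], [0.511, 0.86, 0.002], [0.014, -0.006, -1.0]]
ft_force: [-0.3, 0.1, 0.6]
grip_width: 0.049
```

>>> apply_moves:
  motion:
    - {"tx": 0,"ty": 0,"tz": 0,"turn": 7,"jaw": 0.15}
    - {"tx": 0,"ty": 0,"tz": 0,"turn": 14,"jaw": 0.15}
    - {"tx": 0,"ty": 0,"tz": 0,"turn": 21,"jaw": 0.15}
    - {"tx": 0,"ty": 0,"tz": 0,"turn": 28,"jaw": 0.15}
    - {"tx": 0,"ty": 0,"tz": 0,"turn": 35,"jaw": 0.15}

```text
time_s: 18.15
position: [0.4746, -0.3627, 0.257]
tool_rot: [[-0.406, 0.914, -0.016], [0.914, 0.406, 0.003], [0.009, -0.013, -1.0]]
ft_force: [0.9, -0.1, -0.2]
grip_width: 0.0493
```

>>> apply_moves:
  motion:
    - {"tx": 0,"ty": 0,"tz": 0,"turn": 7,"jaw": 0.15}
    - {"tx": 0,"ty": 0,"tz": 0,"turn": 14,"jaw": 0.15}
    - {"tx": 0,"ty": 0,"tz": 0,"turn": 21,"jaw": 0.15}
    - {"tx": 0,"ty": 0,"tz": 0,"turn": 28,"jaw": 0.15}
    - {"tx": 0,"ty": 0,"tz": 0,"turn": 35,"jaw": 0.15}

```text
time_s: 18.57
position: [0.4749, -0.3624, 0.2566]
tool_rot: [[0.197, 0.98, -0.016], [0.98, -0.197, 0.003], [0.0, -0.016, -1.0]]
ft_force: [0.1, 0.3, -0.4]
grip_width: 0.0493
```

>>> apply_moves:
  motion:
    - {"tx": 0,"ty": 0,"tz": 0,"turn": 7,"jaw": 0.15}
    - {"tx": 0,"ty": 0,"tz": 0,"turn": 14,"jaw": 0.15}
    - {"tx": 0,"ty": 0,"tz": 0,"turn": 21,"jaw": 0.15}
    - {"tx": 0,"ty": 0,"tz": 0,"turn": 28,"jaw": 0.15}
    - {"tx": 0,"ty": 0,"tz": 0,"turn": 35,"jaw": 0.15}

```text
time_s: 18.98
position: [0.4753, -0.362, 0.2562]
tool_rot: [[0.728, 0.686, -0.016], [0.686, -0.728, 0.004], [-0.009, -0.014, -1.0]]
ft_force: [-0.4, -0.2, -0.4]
grip_width: 0.0487
```

```bash
python3 -c "
from meas import *
go(.4595,-.4043,.2,33.5)"
```

```text
t 18.98 pos [ 0.4753 -0.362   0.2562] psi 43.32 q1,q6 [-48.4  -1.7] w 0.0487 F [-0.4 -0.2 -0.4] tilt [-0.016   0.0038]
  -> tx -4.00 ty 2.07 tz 5.63 turn 9.82
```

>>> apply_moves:
  motion:
    - {"tx": -3.5,"ty": 1.8,"tz": 1,"turn": 7,"jaw": 0.15}
    - {"tx": -4,"ty": 2.07,"tz": 4,"turn": 9.8,"jaw": 0.15}
    - {"tx": -4,"ty": 2.07,"tz": 8,"turn": 9.8,"jaw": 0.15}
    - {"tx": -4,"ty": 2.07,"tz": 12,"turn": 9.8,"jaw": 0.15}
    - {"tx": -4,"ty": 2.07,"tz": 15,"turn": 9.8,"jaw": 0.15}

```text
time_s: 19.4
position: [0.4574, -0.4029, 0.103]
tool_rot: [[0.834, 0.552, -0.018], [0.552, -0.834, 0.006], [-0.011, -0.015, -1.0]]
ft_force: [1.1, -0.3, 0.4]
grip_width: 0.0493
```

>>> apply_moves:
  motion:
    - {"tx": 0,"ty": 0,"tz": 0,"turn": 0,"jaw": 0.15}
    - {"tx": 0,"ty": 0,"tz": 0,"turn": 0,"jaw": 0.15}

```text
time_s: 19.57
position: [0.4574, -0.4022, 0.1019]
tool_rot: [[0.834, 0.552, -0.02], [0.552, -0.834, 0.009], [-0.011, -0.019, -1.0]]
ft_force: [0.7, 0.5, 0.4]
grip_width: 0.0493
```

```bash
python3 -c "
from meas import *
go(.4595,-.4043,.076,33.5)"
```

```text
t 19.57 pos [ 0.4574 -0.4022  0.1019] psi 33.52 q1,q6 [-52.2   4.5] w 0.0493 F [0.7 0.5 0.4] tilt [-0.0198  0.0093]
  -> tx 0.09 ty 0.34 tz 2.58 turn 0.02
```

>>> apply_moves:
  motion:
    - {"tx": 0.1,"ty": 0.35,"tz": 1.5,"turn": 0,"jaw": 0.15}
    - {"tx": 0.1,"ty": 0.35,"tz": 2.5,"turn": 0,"jaw": 0.15}
    - {"tx": 0.1,"ty": 0.35,"tz": 2.5,"turn": 0,"jaw": 0.15}
    - {"tx": 0.1,"ty": 0.35,"tz": 2.5,"turn": 0,"jaw": -0.8}
    - {"tx": 0.1,"ty": 0.35,"tz": 2.5,"turn": 0,"jaw": -0.8}

```text
time_s: 19.98
position: [0.4601, -0.4049, 0.0783]
tool_rot: [[0.834, 0.552, -0.018], [0.552, -0.834, 0.007], [-0.011, -0.016, -1.0]]
ft_force: [1.6, -2.2, 1.9]
grip_width: 0.026
```

>>> apply_moves:
  motion:
    - {"tx": 0,"ty": 0,"tz": 0,"turn": 0,"jaw": -0.8}
    - {"tx": 0,"ty": 0,"tz": 0,"turn": 0,"jaw": -0.8}

```text
time_s: 20.15
position: [0.4603, -0.4049, 0.079]
tool_rot: [[0.834, 0.552, -0.018], [0.552, -0.834, 0.006], [-0.011, -0.015, -1.0]]
ft_force: [-0.0, -0.0, -3.6]
grip_width: 0.0232
```

>>> apply_moves:
  motion:
    - {"tx": 0,"ty": 0,"tz": -3,"turn": 0,"jaw": -0.8}
    - {"tx": 0,"ty": 0,"tz": -6,"turn": 0,"jaw": -0.8}
    - {"tx": 0,"ty": 0,"tz": -10,"turn": 7,"jaw": -0.8}
    - {"tx": 0,"ty": 0,"tz": -14,"turn": 14,"jaw": -0.8}
    - {"tx": 0,"ty": 0,"tz": -14,"turn": 21,"jaw": -0.8}

```text
time_s: 20.57
position: [0.4642, -0.4075, 0.2278]
tool_rot: [[0.977, 0.211, -0.009], [0.211, -0.977, -0.005], [-0.01, 0.003, -1.0]]
ft_force: [0.5, -0.6, -2.7]
grip_width: 0.0233
```

```bash
python3 -c "
from meas import *
go(.6049,-.1077,.22,4.9)
p,im,dd=cam('wrist'); X=cloud(p,dd); held(X)"
```

```text
t 20.57 pos [ 0.4642 -0.4075  0.2278] psi 12.18 q1,q6 [-52.   25.8] w 0.0233 F [ 0.5 -0.6 -2.7] tilt [-0.0088 -0.0047]
  -> tx 20.09 ty -26.34 tz 0.51 turn 7.28
held n 7703 ztop -0.0184
  tool-x,y [ 0.0015 -0.0001] yaw -0.3 [55.8 21.7] x ext [-0.0258  0.031 ]
  shoulder x 2890 [-0.0009  0.0318]
```

>>> apply_moves:
  motion:
    - {"tx": 2.4,"ty": -3.2,"tz": 0,"turn": 0,"jaw": -0.8}
    - {"tx": 4.8,"ty": -6.4,"tz": 0,"turn": 0,"jaw": -0.8}
    - {"tx": 7.2,"ty": -9.6,"tz": 0,"turn": 0,"jaw": -0.8}
    - {"tx": 9.6,"ty": -12.8,"tz": 0,"turn": 0,"jaw": -0.8}
    - {"tx": 11.8,"ty": -15.6,"tz": 0,"turn": 0,"jaw": -0.8}

```text
time_s: 21.03
position: [0.5472, -0.2273, 0.2214]
tool_rot: [[0.978, 0.207, -0.015], [0.207, -0.978, 0.002], [-0.014, -0.005, -1.0]]
ft_force: [0.6, 0.1, -3.8]
grip_width: 0.023
```

```bash
python3 -c "
from meas import *
go(.6049,-.1077,.2,4.9)"
```

```text
t 21.03 pos [ 0.5472 -0.2273  0.2214] psi 11.95 q1,q6 [-33.8  44.3] w 0.023 F [ 0.6  0.1 -3.8] tilt [-0.0146  0.0016]
  -> tx 8.15 ty -10.49 tz 2.07 turn 7.05
```

>>> apply_moves:
  motion:
    - {"tx": 2.4,"ty": -3.2,"tz": 0,"turn": 4,"jaw": -0.8}
    - {"tx": 4.8,"ty": -6.4,"tz": 0,"turn": 7,"jaw": -0.8}
    - {"tx": 7.2,"ty": -9.4,"tz": 0,"turn": 7,"jaw": -0.8}
    - {"tx": 8.1,"ty": -10.5,"tz": 0,"turn": 7,"jaw": -0.8}
    - {"tx": 8.1,"ty": -10.5,"tz": 2,"turn": 7,"jaw": -0.8}

```text
time_s: 21.45
position: [0.6063, -0.1046, 0.2027]
tool_rot: [[0.996, 0.094, -0.01], [0.094, -0.996, 0.001], [-0.01, -0.002, -1.0]]
ft_force: [1.0, -0.4, -3.3]
grip_width: 0.0229
```

>>> apply_moves:
  motion:
    - {"tx": 0,"ty": 0,"tz": 3,"turn": 0,"jaw": -0.8}
    - {"tx": 0,"ty": 0,"tz": 6,"turn": 0,"jaw": -0.8}
    - {"tx": 0,"ty": 0,"tz": 8,"turn": 0,"jaw": -0.8}
    - {"tx": 0,"ty": 0,"tz": 8,"turn": 0,"jaw": -0.8}
    - {"tx": 0,"ty": 0,"tz": 8,"turn": 0,"jaw": -0.8}

```text
time_s: 21.87
position: [0.6049, -0.1046, 0.1217]
tool_rot: [[0.995, 0.095, -0.013], [0.095, -0.995, 0.002], [-0.013, -0.003, -1.0]]
ft_force: [0.9, -0.2, -2.7]
grip_width: 0.0233
```

```bash
python3 -c "
from meas import *
go(.6049,-.1077,.098,4.9)"
```

```text
t 21.87 pos [ 0.6049 -0.1046  0.1217] psi 5.45 q1,q6 [-20.8  63.8] w 0.0233 F [ 0.9 -0.2 -2.7] tilt [-0.0129  0.0016]
  -> tx -0.00 ty 0.31 tz 2.37 turn 0.55
```

>>> apply_moves:
  motion:
    - {"tx": 0,"ty": 0.3,"tz": 0,"turn": 0.5,"jaw": -0.8}
    - {"tx": 0,"ty": 0.3,"tz": 0,"turn": 0.5,"jaw": -0.8}
    - {"tx": 0,"ty": 0.3,"tz": 0.4,"turn": 0.5,"jaw": -0.8}

```text
time_s: 22.12
position: [0.606, -0.1082, 0.1196]
tool_rot: [[0.996, 0.086, -0.009], [0.086, -0.996, 0.0], [-0.009, -0.001, -1.0]]
ft_force: [-0.2, -0.5, -3.2]
grip_width: 0.0231
```

```bash
python3 -c "
from meas import *
go(.6049,-.1077,.098,4.9)"
```

```text
t 22.12 pos [ 0.606  -0.1082  0.1196] psi 4.95 q1,q6 [-21.1  64. ] w 0.0231 F [-0.2 -0.5 -3.2] tilt [-0.0092  0.0002]
  -> tx -0.08 ty -0.06 tz 2.16 turn 0.05
```

>>> apply_moves:
  motion:
    - {"tx": -0.05,"ty": -0.05,"tz": 0.6,"turn": 0,"jaw": -0.8}
    - {"tx": -0.05,"ty": -0.05,"tz": 1.1,"turn": 0,"jaw": -0.8}
    - {"tx": -0.05,"ty": -0.05,"tz": 1.6,"turn": 0,"jaw": -0.8}
    - {"tx": -0.05,"ty": -0.05,"tz": 2,"turn": 0,"jaw": -0.8}
    - {"tx": -0.05,"ty": -0.05,"tz": 2.2,"turn": 0,"jaw": -0.8}

```text
time_s: 22.53
position: [0.6053, -0.1079, 0.0983]
tool_rot: [[0.996, 0.086, -0.009], [0.086, -0.996, -0.0], [-0.009, -0.001, -1.0]]
ft_force: [-6.3, 0.5, 19.3]
grip_width: 0.0231
```

>>> apply_moves:
  motion:
    - {"tx": 0,"ty": 0,"tz": -0.1,"turn": 0,"jaw": 0.15}
    - {"tx": 0,"ty": 0,"tz": -0.1,"turn": 0,"jaw": 0.15}
    - {"tx": 0,"ty": 0,"tz": -0.1,"turn": 0,"jaw": 0.15}
    - {"tx": 0,"ty": 0,"tz": -3,"turn": 0,"jaw": 0.15}
    - {"tx": 0,"ty": 0,"tz": -7,"turn": 0,"jaw": 0.15}

```text
time_s: 22.95
position: [0.6046, -0.1074, 0.1659]
tool_rot: [[0.996, 0.086, -0.016], [0.086, -0.996, 0.003], [-0.016, -0.004, -1.0]]
ft_force: [0.6, -1.1, 1.2]
grip_width: 0.0492
```

>>> apply_moves:
  motion:
    - {"tx": 0,"ty": 0,"tz": -4,"turn": 0,"jaw": 0.15}
    - {"tx": -3,"ty": -2,"tz": -8,"turn": 0,"jaw": 0.15}
    - {"tx": -6,"ty": -4,"tz": -10,"turn": 0,"jaw": 0.15}
    - {"tx": -9,"ty": -6,"tz": -10,"turn": 0,"jaw": 0.15}
    - {"tx": -9,"ty": -6,"tz": -10,"turn": 0,"jaw": 0.15}

```text
time_s: 23.37
position: [0.5073, -0.0529, 0.2698]
tool_rot: [[0.996, 0.088, -0.014], [0.088, -0.996, 0.003], [-0.014, -0.004, -1.0]]
ft_force: [2.2, -0.3, -0.9]
grip_width: 0.049
```

```bash
cat >> meas.py <<'E'
def punch(X,c0=(.465,.003),r=.1):
    P=band(X,.021,.036,*c0,r); c=P[:,:2].mean(0)
    w,V=np.linalg.eigh(np.cov((P[:,:2]-c).T)); ax=V[:,1]; ax=ax*np.sign(-ax[0])
    x,n,e=rfit(P,.09,.026,(*(c),np.arctan2(ax[1],ax[0])))
    print('handle fit',n,np.round(x[:2],4),round(np.degrees(x[2]),1),e)
    Q=band(X,.008,.036,*c0,.14); a=np.array([np.cos(x[2]),np.sin(x[2])]); t=(Q[:,:2]-x[:2])@a; l=(Q[:,:2]-x[:2])@[-a[1],a[0]]; m=abs(l)<.016
    print('  along all',np.round(np.percentile(t[m],[.5,99.5]),4), 'lat of shank',[np.round(np.median(l[m&(t>s)&(t<s+.03)]),4) for s in (.05,.08)], 'z handle',np.round(np.median(P[:,2]),4))
E
python3 -c "
from meas import *
go(.47,0,.25,-6)
p,im,dd=cam('wrist'); save('w5',im); X=cloud(p,dd);np.savez('c_w5',X=X,im=im)
blk(X,.59,.06,5,.02,'p3');blk(X,.598,-.024,5,.02,'p2'); blk(X,.605,-.108,5,.02,'p1'); punch(X)"
```

```text
t 23.37 pos [ 0.5073 -0.0529  0.2698] psi 5.05 q1,q6 [-19.2  65.8] w 0.049 F [ 2.2 -0.3 -0.9] tilt [-0.0143  0.0025]
  -> tx -3.22 ty -5.59 tz 2.05 turn 11.05
p3 2512 [0.5921 0.0593] 4.9 [60.7 23. ] ztop 0.1122
p2 2286 [ 0.5995 -0.0226] 5.2 [60.1 22.8] ztop 0.1123
p1 2383 [ 0.6033 -0.1067] 4.8 [61.2 22.9] ztop 0.1123
handle fit 1559 [0.4808 0.0043] -185.9 [84.9 24.7]
  along all [-0.0886  0.0738] lat of shank [np.float64(0.0004), np.float64(0.0054)] z handle 0.0283
```

View pics/w5.png

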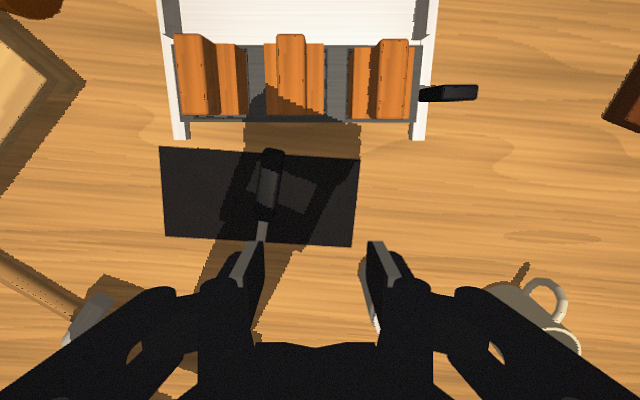

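All three blocks are seated, with tops at 0.112 and spacing as expected. The punch is at (268,180) with its tip towards the robot. Going to grip the handle.

>>> apply_moves:
  motion:
    - {"tx": -1.4,"ty": -2.8,"tz": 0,"turn": 7,"jaw": 0.15}
    - {"tx": -2.8,"ty": -5.6,"tz": 0,"turn": 11,"jaw": 0.15}
    - {"tx": -2.9,"ty": -6.1,"tz": 4,"turn": 11,"jaw": 0.15}
    - {"tx": -2.9,"ty": -6.1,"tz": 8,"turn": 11,"jaw": 0.15}
    - {"tx": -2.9,"ty": -6.1,"tz": 12,"turn": 11,"jaw": 0.15}

```text
time_s: 23.83
position: [0.4737, 0.0048, 0.1488]
tool_rot: [[0.995, -0.103, -0.011], [-0.103, -0.995, 0.001], [-0.011, -0.0, -1.0]]
ft_force: [1.3, 0.5, -1.0]
grip_width: 0.049
```

>>> apply_moves:
  motion:
    - {"tx": 0,"ty": 0,"tz": 4,"turn": 0,"jaw": 0.15}
    - {"tx": 0,"ty": 0,"tz": 7,"turn": 0,"jaw": 0.15}
    - {"tx": 0,"ty": 0,"tz": 7,"turn": 0,"jaw": 0.15}

```text
time_s: 24.08
position: [0.4709, 0.0051, 0.0738]
tool_rot: [[0.994, -0.103, -0.021], [-0.103, -0.995, 0.004], [-0.021, -0.002, -1.0]]
ft_force: [-1.0, 0.2, -0.9]
grip_width: 0.0492
```

```bash
python3 -c "
from meas import *
go(.4738,.005,.024,-5.9)
p,im,dd=cam('wrist'); X=cloud(p,dd); punch(X)"
```

```text
t 24.08 pos [0.4709 0.0051 0.0738] psi -5.94 q1,q6 [-13.8  82.2] w 0.0492 F [-1.   0.2 -0.9] tilt [-0.021   0.0038]
  -> tx 0.40 ty -0.01 tz 4.97 turn -0.04
handle fit 6297 [0.5152 0.0043] -177.8 [98.5 30.9]
  along all [-0.0725  0.1263] lat of shank [np.float64(-0.0042), np.float64(-0.0098)] z handle 0.0285
```

>>> apply_moves:
  motion:
    - {"tx": 0.4,"ty": 0,"tz": 2,"turn": 0,"jaw": 0.15}
    - {"tx": 0.4,"ty": 0,"tz": 3.5,"turn": 0,"jaw": 0.15}
    - {"tx": 0.4,"ty": 0,"tz": 4.5,"turn": 0,"jaw": 0.15}
    - {"tx": 0.4,"ty": 0,"tz": 4.9,"turn": 0,"jaw": 0.15}
    - {"tx": 0.4,"ty": 0,"tz": 4.9,"turn": 0,"jaw": 0.15}

```text
time_s: 24.55
position: [0.4766, 0.0042, 0.0286]
tool_rot: [[0.995, -0.104, -0.015], [-0.104, -0.995, 0.002], [-0.015, -0.001, -1.0]]
ft_force: [-0.0, -0.1, 0.5]
grip_width: 0.0495
```

```bash
python3 -c "
from meas import *
go(.4738,.005,.024,-5.9)"
```

```text
t 24.55 pos [0.4766 0.0042 0.0286] psi -5.94 q1,q6 [-13.7  82.3] w 0.0495 F [-0.  -0.1  0.5] tilt [-0.0153  0.0024]
  -> tx -0.28 ty -0.05 tz 0.46 turn -0.04
```

>>> apply_moves:
  motion:
    - {"tx": -0.2,"ty": 0,"tz": 0.3,"turn": 0,"jaw": 0.15}
    - {"tx": -0.2,"ty": 0,"tz": 0.3,"turn": 0,"jaw": -0.8}
    - {"tx": -0.2,"ty": 0,"tz": 0.3,"turn": 0,"jaw": -0.8}
    - {"tx": -0.2,"ty": 0,"tz": 0.3,"turn": 0,"jaw": -0.8}
    - {"tx": -0.2,"ty": 0,"tz": 0.3,"turn": 0,"jaw": -0.8}
  squeeze: 100

```text
time_s: 24.97
position: [0.475, 0.0043, 0.0268]
tool_rot: [[0.995, -0.103, -0.014], [-0.103, -0.995, 0.002], [-0.014, -0.0, -1.0]]
ft_force: [-1.9, -0.0, 9.3]
grip_width: 0.0236
```

>>> apply_moves:
  motion:
    - {"tx": 0,"ty": 0,"tz": 0,"turn": 0,"jaw": -0.8}
    - {"tx": 0,"ty": 0,"tz": -2,"turn": 0,"jaw": -0.8}
    - {"tx": -2,"ty": 0,"tz": -6,"turn": 0,"jaw": -0.8}
    - {"tx": -4,"ty": 0,"tz": -10,"turn": 0,"jaw": -0.8}
    - {"tx": -4,"ty": 0,"tz": -14,"turn": 0,"jaw": -0.8}

```text
time_s: 25.38
position: [0.4339, 0.009, 0.1643]
tool_rot: [[0.994, -0.103, -0.018], [-0.103, -0.995, 0.003], [-0.019, -0.001, -1.0]]
ft_force: [2.2, 0.1, -0.9]
grip_width: 0.024
```

```bash
python3 -c "
from meas import *
go(.47,.005,.16,175)
p,im,dd=cam('wrist'); save('w6',im[:, 100:540]); X=cloud(p,dd);np.savez('c_w6',X=X,im=im)
p,im,dd=cam('side'); save('s6',cv2.resize(im[130:280,180:420],(800,500)))"
```

```text
t 25.38 pos [0.4339 0.009  0.1643] psi -5.92 q1,q6 [-14.5  81.5] w 0.024 F [ 2.2  0.1 -0.9] tilt [-0.0184  0.0031]
  -> tx 3.64 ty 0.02 tz 0.36 turn 179.08
```

View pics/s6.png

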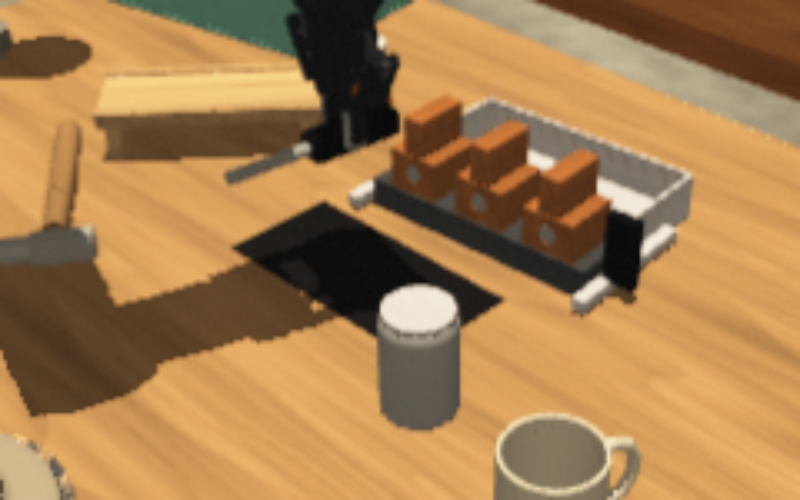

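The punch is held at the handle, with its shank free at (265,165). Now turning it to point at the jig.

>>> apply_moves:
  motion:
    - {"tx": -2,"ty": 0,"tz": 0,"turn": -7,"jaw": -0.8}
    - {"tx": -3,"ty": 0,"tz": 0,"turn": -14,"jaw": -0.8}
    - {"tx": -3,"ty": 0,"tz": 0,"turn": -21,"jaw": -0.8}
    - {"tx": -3,"ty": 0,"tz": 0,"turn": -28,"jaw": -0.8}
    - {"tx": -3,"ty": 0,"tz": 0,"turn": -35,"jaw": -0.8}

```text
time_s: 25.9
position: [0.4089, 0.011, 0.1686]
tool_rot: [[0.871, 0.491, -0.003], [0.491, -0.871, -0.001], [-0.003, -0.001, -1.0]]
ft_force: [-0.2, 0.8, -1.9]
grip_width: 0.0237
```

>>> apply_moves:
  motion:
    - {"tx": 0,"ty": 0,"tz": 0,"turn": -7,"jaw": -0.8}
    - {"tx": 0,"ty": 0,"tz": 0,"turn": -14,"jaw": -0.8}
    - {"tx": 0,"ty": 0,"tz": 0,"turn": -21,"jaw": -0.8}
    - {"tx": 0,"ty": 0,"tz": 0,"turn": -28,"jaw": -0.8}
    - {"tx": 0,"ty": 0,"tz": 0,"turn": -35,"jaw": -0.8}

```text
time_s: 26.32
position: [0.4087, 0.011, 0.168]
tool_rot: [[0.426, 0.905, -0.004], [0.905, -0.426, -0.0], [-0.002, -0.003, -1.0]]
ft_force: [0.5, -0.0, -1.2]
grip_width: 0.0238
```

>>> apply_moves:
  motion:
    - {"tx": 0,"ty": 0,"tz": 0,"turn": -7,"jaw": -0.8}
    - {"tx": 0,"ty": 0,"tz": 0,"turn": -14,"jaw": -0.8}
    - {"tx": 0,"ty": 0,"tz": 0,"turn": -21,"jaw": -0.8}
    - {"tx": 0,"ty": 0,"tz": 0,"turn": -28,"jaw": -0.8}
    - {"tx": 0,"ty": 0,"tz": 0,"turn": -35,"jaw": -0.8}

```text
time_s: 26.73
position: [0.4086, 0.0111, 0.1674]
tool_rot: [[-0.176, 0.984, -0.005], [0.984, 0.176, -0.0], [0.001, -0.005, -1.0]]
ft_force: [0.3, 0.4, -1.2]
grip_width: 0.0234
```

>>> apply_moves:
  motion:
    - {"tx": 0,"ty": 0,"tz": 0,"turn": -7,"jaw": -0.8}
    - {"tx": 0,"ty": 0,"tz": 0,"turn": -14,"jaw": -0.8}
    - {"tx": 0,"ty": 0,"tz": 0,"turn": -21,"jaw": -0.8}
    - {"tx": 0,"ty": 0,"tz": 0,"turn": -28,"jaw": -0.8}
    - {"tx": 0,"ty": 0,"tz": 0,"turn": -35,"jaw": -0.8}

```text
time_s: 27.15
position: [0.4085, 0.0111, 0.1668]
tool_rot: [[-0.713, 0.701, -0.006], [0.701, 0.713, 0.0], [0.004, -0.004, -1.0]]
ft_force: [-0.0, 0.0, -1.6]
grip_width: 0.0238
```

>>> apply_moves:
  motion:
    - {"tx": 0,"ty": 0,"tz": 0,"turn": -7,"jaw": -0.8}
    - {"tx": 0,"ty": 0,"tz": 0,"turn": -14,"jaw": -0.8}
    - {"tx": 0,"ty": 0,"tz": 0,"turn": -21,"jaw": -0.8}
    - {"tx": 0,"ty": 0,"tz": 0,"turn": -28,"jaw": -0.8}
    - {"tx": 0,"ty": 0,"tz": 0,"turn": -35,"jaw": -0.8}

```text
time_s: 27.57
position: [0.4083, 0.0112, 0.1662]
tool_rot: [[-0.987, 0.16, -0.007], [0.16, 0.987, 0.0], [0.007, -0.001, -1.0]]
ft_force: [0.0, 0.2, -1.1]
grip_width: 0.0235
```

```bash
cat >> meas.py <<'E'
C=np.array([.5977,-.024]); U=np.array([np.cos(JA),np.sin(JA)]); V=np.array([-np.sin(JA),np.cos(JA)])
def jigpt(k,u): return C+.084*(k-2)*V+u*U
E
python3 -c "
from meas import *
for k in (1,2,3): print(k,np.round(jigpt(k,-.200),4),np.round(jigpt(k,-.08),4))
go(*jigpt(1,-.2),.062,-175.1)"
```

```text
1 [ 0.4056 -0.1248] [ 0.5252 -0.1145]
2 [ 0.3984 -0.0411] [ 0.518  -0.0308]
3 [0.3913 0.0426] [0.5108 0.0529]
t 27.57 pos [0.4083 0.0112 0.1662] psi 170.8 q1,q6 [-15.1 -95.9] w 0.0235 F [ 0.   0.2 -1.1] tilt [-0.0065  0.0003]
  -> tx -1.97 ty -13.46 tz 10.42 turn -14.10
```

>>> apply_moves:
  motion:
    - {"tx": -0.7,"ty": 3.5,"tz": 0,"turn": -7,"jaw": -0.8}
    - {"tx": -0.7,"ty": 3.5,"tz": 0,"turn": -14,"jaw": -0.8}
    - {"tx": -0.7,"ty": 3.5,"tz": 3,"turn": -14.1,"jaw": -0.8}
    - {"tx": -0.7,"ty": 3.5,"tz": 5,"turn": -14.1,"jaw": -0.8}
    - {"tx": -0.7,"ty": 3.5,"tz": 5,"turn": -14.1,"jaw": -0.8}

```text
time_s: 27.98
position: [0.4186, 0.0451, 0.113]
tool_rot: [[-0.996, -0.086, -0.014], [-0.086, 0.996, 0.002], [0.013, 0.003, -1.0]]
ft_force: [-0.7, 0.2, -1.5]
grip_width: 0.0242
```

```bash
cat >> meas.py <<'E'
def shank(X):
    s=telemetry.observe(); R=np.array(s['tool_rot']); t=np.array(s['position']); q=(X.reshape(-1,3)-t)@R
    for a,b in [(-.118,-.105),(-.105,-.09),(-.09,-.075),(-.075,-.06),(-.06,-.05)]:
        m=(q[:,0]>a)&(q[:,0]<b)&(abs(q[:,1])<.02)&(q[:,2]<.03)&(q[:,2]>-.012); P=q[m]
        if len(P)<10: print('shank',a,len(P)); continue
        w=(P@R.T+t)
        print('shank x',a,len(P),'y lo/hi/mid',np.round(np.percentile(P[:,1],[3,97]),4),round(np.percentile(P[:,1],[3,97]).mean(),4),'ztop(tool)',round(np.percentile(P[:,2],15),4),'axis world z',round(np.percentile(w[:,2],85)-.006,4))
    m=(abs(q[:,1])<.012)&(q[:,2]<.03)&(q[:,2]>-.012)&(q[:,0]<-.05)&(q[:,0]>-.16); print('tip x',np.percentile(q[m,0],[.5,2]))
E
python3 -c "
from meas import *
go(*jigpt(3,-.17),.0618,-175.1)
p,im,dd=cam('wrist'); X=cloud(p,dd); save('w7',im); np.savez('c_w7',X=X,im=im); shank(X)
blk(X,.59,.06,5,.02,'p3');blk(X,.598,-.024,5,.02,'p2'); blk(X,.605,-.108,5,.02,'p1')"
```

```text
t 27.98 pos [0.4186 0.0451 0.113 ] psi -175.08 q1,q6 [ -10.  -104.9] w 0.0242 F [-0.7  0.2 -1.5] tilt [-0.0135  0.0015]
  -> tx -0.32 ty -0.03 tz 5.12 turn 0.02
shank -0.118 0
shank -0.105 0
shank -0.09 0
shank -0.075 0
shank -0.06 0Traceback (most recent call last):
  File "<string>", line 4, in <module>
    p,im,dd=cam('wrist'); X=cloud(p,dd); save('w7',im); np.savez('c_w7',X=X,im=im); shank(X)
                                                                                    ~~~~~^^^
  File "meas.py", line 46, in shank
    m=(abs(q[:,1])<.012)&(q[:,2]<.03)&(q[:,2]>-.012)&(q[:,0]<-.05)&(q[:,0]>-.16); print('tip x',np.percentile(q[m,0],[.5,2]))
                                                                                                ~~~~~~~~~~~~~^^^^^^^^^^^^^^^
    return _quantile_unchecked(
        a, q, axis, out, overwrite_input, method, keepdims, weights)
    return _ureduce(a,
                    func=_quantile_ureduce_func,
    ...<5 lines>...
                    overwrite_input=overwrite_input,
                    method=method)
    r = func(a, **kwargs)
    result = _quantile(arr,
                       quantiles=q,
    ...<2 lines>...
                       out=out,
                       weights=wgt)
    slices_having_nans = np.isnan(arr[-1, ...])
                                  ~~~^^^^^^^^^
IndexError: index -1 is out of bounds for axis 0 with size 0
```

>>> apply_moves:
  motion:
    - {"tx": -0.6,"ty": 0,"tz": 2,"turn": 0,"jaw": -0.8}
    - {"tx": -1.0,"ty": 0,"tz": 4,"turn": 0,"jaw": -0.8}
    - {"tx": -1.0,"ty": 0,"tz": 5,"turn": 0,"jaw": -0.8}
    - {"tx": -1.0,"ty": 0,"tz": 5,"turn": 0,"jaw": -0.8}
    - {"tx": -1.0,"ty": 0,"tz": 5,"turn": 0,"jaw": -0.8}

```text
time_s: 28.45
position: [0.4294, 0.0456, 0.0654]
tool_rot: [[-0.996, -0.085, -0.011], [-0.085, 0.996, 0.001], [0.01, 0.002, -1.0]]
ft_force: [0.4, -0.1, -1.0]
grip_width: 0.0238
```

```bash
cat >> meas.py <<'E'
def side_check(k):
    """shank and blocks in jig axes, as each fixed camera has them"""
    for n in ('scene','side'):
        p,im,dd=cam(n); X=cloud(p,dd).reshape(-1,3); o=jigpt(k,0); q=X[:,:2]-o; u=q@U; v=q@V; z=X[:,2]
        m=(z>.105)&(z<.118)&(abs(v)<.025)&(abs(u)<.045)
        bu,bv=np.percentile(u[m],[2,98]),np.percentile(v[m],[2,98])
        r=[]
        for a,b in [(-.10,-.085),(-.085,-.07),(-.07,-.055),(-.055,-.04)]:
            s=(u>a)&(u<b)&(abs(v)<.03)&(z>.034)&(z<.075); 
            r.append((s.sum(),round(np.median(v[s])-bv.mean(),4),round(np.percentile(z[s],90)-.006,4)) if s.sum()>4 else s.sum())
        s=(abs(v)<.02)&(z>.038)&(z<.075)&(u<-.034)&(u>-.13)
        print(n,'blk u',np.round(bu,4),'v',round(bv.mean(),4),'shank (n, v-blk, axis z)',r,'tip u',np.round(np.sort(u[s])[-5:],4)); save(f'{n}_{k}',im)
E
python3 -c "
from meas import *
go(*jigpt(3,-.158),.0618,-175.1)
side_check(3)
im=cv2.imread('pics/side_3.png')[140:240,240:400]; cv2.imwrite('pics/s7.png',cv2.resize(im,(800,500),interpolation=cv2.INTER_CUBIC))"
```

```text
t 28.45 pos [0.4294 0.0456 0.0654] psi -175.11 q1,q6 [  -9.7 -104.6] w 0.0238 F [ 0.4 -0.1 -1. ] tilt [-0.0106  0.0011]
  -> tx -0.38 ty 0.03 tz 0.36 turn -0.01
scene blk u [-0.0274  0.0336] v -0.0038 shank (n, v-blk, axis z) [(np.int64(20), np.float64(-0.0009), np.float64(0.0542)), (np.int64(22), np.float64(-0.0006), np.float64(0.0546)), (np.int64(21), np.float64(-0.0003), np.float64(0.0524)), (np.int64(16), np.float64(0.0004), np.float64(0.0515))] tip u [-0.0472 -0.0467 -0.0462 -0.0457 -0.0453]
side blk u [-0.028   0.0336] v -0.0019 shank (n, v-blk, axis z) [(np.int64(12), np.float64(-0.0018), np.float64(0.0543)), (np.int64(13), np.float64(-0.0011), np.float64(0.0533)), (np.int64(14), np.float64(-0.0018), np.float64(0.0531)), (np.int64(10), np.float64(-0.0017), np.float64(0.053))] tip u [-0.0495 -0.0481 -0.0469 -0.0446 -0.043 ]
```

View pics/s7.png

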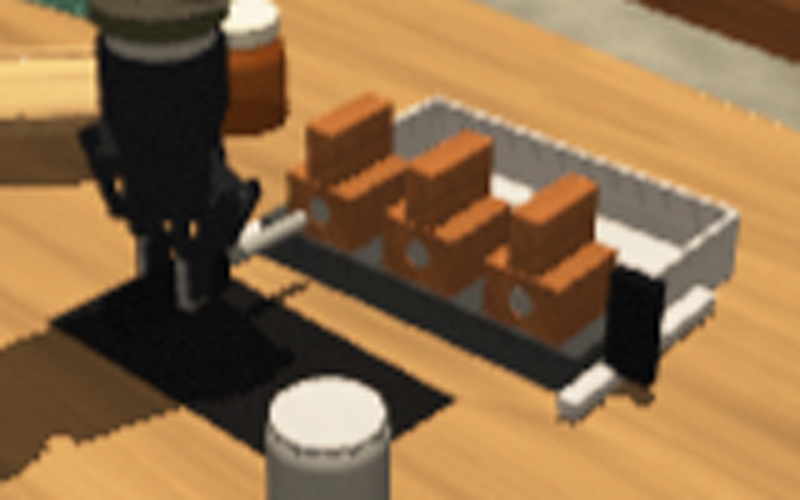

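The tip lines up with the left pin, about 1 mm off laterally and 3 mm high. Correcting that and driving.

>>> apply_moves:
  motion:
    - {"tx": 0,"ty": 0.1,"tz": 0.3,"turn": 0,"jaw": -0.8}
    - {"tx": 0,"ty": 0.1,"tz": 0.3,"turn": 0,"jaw": -0.8}
    - {"tx": -0.7,"ty": 0.1,"tz": 0.3,"turn": 0,"jaw": -0.8}
    - {"tx": -1.4,"ty": 0.1,"tz": 0.3,"turn": 0,"jaw": -0.8}
    - {"tx": -2.2,"ty": 0.1,"tz": 0.3,"turn": 0,"jaw": -0.8}

```text
time_s: 28.97
position: [0.4517, 0.0485, 0.0628]
tool_rot: [[-0.996, -0.085, -0.01], [-0.085, 0.996, 0.001], [0.01, 0.002, -1.0]]
ft_force: [-4.6, -0.3, 0.0]
grip_width: 0.024
```

```bash
python3 -c "
from meas import *
go(*jigpt(3,-.080),.0624,-175.1)"
```

```text
t 28.97 pos [0.4517 0.0485 0.0628] psi -175.1 q1,q6 [  -8.8 -103.7] w 0.024 F [-4.6 -0.3  0. ] tilt [-0.0102  0.0008]
  -> tx -5.93 ty -0.07 tz -0.02 turn -0.00
```

>>> apply_moves:
  motion:
    - {"tx": -0.8,"ty": -0.05,"tz": 0,"turn": 0,"jaw": -0.8}
    - {"tx": -1.6,"ty": -0.05,"tz": 0,"turn": 0,"jaw": -0.8}
    - {"tx": -2.4,"ty": -0.05,"tz": 0,"turn": 0,"jaw": -0.8}
    - {"tx": -3.2,"ty": -0.05,"tz": 0,"turn": 0,"jaw": -0.8}
    - {"tx": -3.8,"ty": -0.05,"tz": 0,"turn": 0,"jaw": -0.8}

```text
time_s: 29.38
position: [0.4906, 0.0514, 0.0623]
tool_rot: [[-0.996, -0.086, -0.01], [-0.086, 0.996, 0.001], [0.01, 0.002, -1.0]]
ft_force: [-0.7, -0.8, -1.3]
grip_width: 0.0236
```

```bash
python3 -c "
from meas import *
go(*jigpt(3,-.077),.0624,-175.1)"
```

```text
t 29.38 pos [0.4906 0.0514 0.0623] psi -175.09 q1,q6 [  -7.8 -102.7] w 0.0236 F [-0.7 -0.8 -1.3] tilt [-0.0102  0.0008]
  -> tx -2.33 ty -0.03 tz -0.03 turn 0.01
```

>>> apply_moves:
  motion:
    - {"tx": -0.8,"ty": 0,"tz": 0,"turn": 0,"jaw": -0.8}
    - {"tx": -1.6,"ty": 0,"tz": 0,"turn": 0,"jaw": -0.8}
    - {"tx": -2.3,"ty": 0,"tz": 0,"turn": 0,"jaw": -0.8}
    - {"tx": -2.3,"ty": 0,"tz": 0,"turn": 0,"jaw": -0.8}

```text
time_s: 29.72
position: [0.5153, 0.0533, 0.0621]
tool_rot: [[-0.996, -0.086, -0.008], [-0.086, 0.996, 0.001], [0.008, 0.001, -1.0]]
ft_force: [-0.6, -0.4, -0.7]
grip_width: 0.0236
```

```bash
cat >> meas.py <<'E'
def pins(save_as=None):
    p,im,dd=cam('scene'); X=cloud(p,dd).reshape(-1,3); o=jigpt(2,0)+[.0018,-.0045]; q=X[:,:2]-o; u=q@U; v=q@V; z=X[:,2]
    m=(u>.05)&(u<.14)&(abs(v)<.125)&(z>.014)&(z<.045); print('tray pts above floor',m.sum())
    if m.sum()>5:
        im2=np.zeros((60,270),np.uint8); 
        for a,b in zip(u[m],v[m]): cv2.circle(im2,(int(b*1000)+135,int(a*1000)-45 if 0<=int(a*1000)-45<60 else 0),2,255,-1)
        n,l,st,ce=cv2.connectedComponentsWithStats(im2)
        for i in range(1,n):
            if st[i,4]>60: print('  pin? v',round((ce[i,0]-135)/1000,3),'u',round((ce[i,1]+45)/1000,3),'w,h',st[i,2:4],'pts')
    if save_as: save(save_as,cv2.resize(im[170:310,280:440],(800,700))[:600])
E
python3 -c "
from meas import *
go(*jigpt(3,-.17),.0624,-175.1)
pins('t1')"
```

```text
t 29.72 pos [0.5153 0.0533 0.0621] psi -175.09 q1,q6 [  -7.2 -102.1] w 0.0236 F [-0.6 -0.4 -0.7] tilt [-0.0085  0.0006]
  -> tx 9.45 ty -0.01 tz 0.05 turn 0.01
tray pts above floor 121
  pin? v 0.084 u 0.073 w,h [25 56] pts
```

View pics/t1.png

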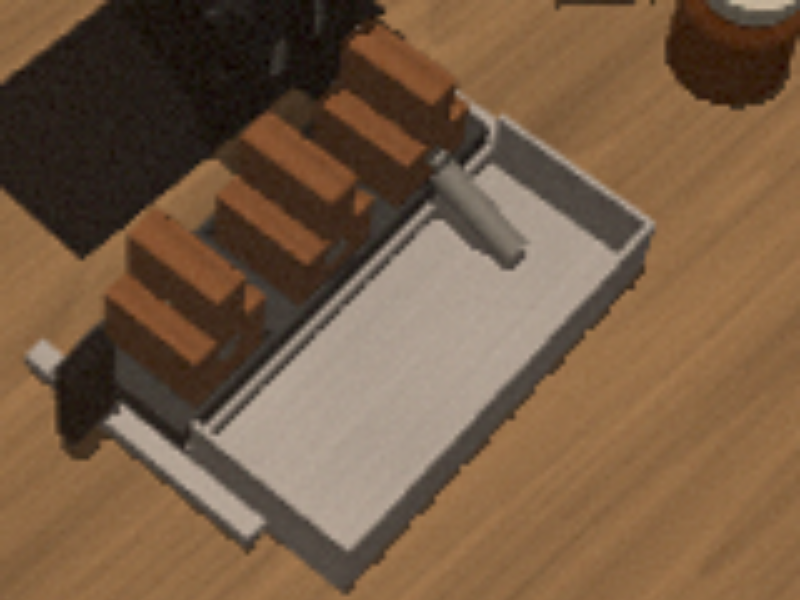

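Pin 3 is out in the tray, at (480,215) in the crop. Withdrawing and moving to the middle block.

>>> apply_moves:
  motion:
    - {"tx": 2,"ty": 0,"tz": 0,"turn": 0,"jaw": -0.8}
    - {"tx": 4,"ty": 0,"tz": 0,"turn": 0,"jaw": -0.8}
    - {"tx": 6,"ty": 0,"tz": 0,"turn": 0,"jaw": -0.8}
    - {"tx": 8,"ty": 0,"tz": 0,"turn": 0,"jaw": -0.8}
    - {"tx": 8.8,"ty": 0,"tz": 0,"turn": 0,"jaw": -0.8}

```text
time_s: 30.18
position: [0.424, 0.0461, 0.0628]
tool_rot: [[-0.996, -0.086, -0.012], [-0.086, 0.996, 0.001], [0.012, 0.002, -1.0]]
ft_force: [-0.6, 1.4, -2.5]
grip_width: 0.0241
```

>>> apply_moves:
  motion:
    - {"tx": 0,"ty": -3,"tz": 0,"turn": 0,"jaw": -0.8}
    - {"tx": 0,"ty": -6,"tz": 0,"turn": 0,"jaw": -0.8}
    - {"tx": 0,"ty": -8.4,"tz": 0,"turn": 0,"jaw": -0.8}
    - {"tx": 0,"ty": -8.4,"tz": 0,"turn": 0,"jaw": -0.8}
    - {"tx": 0,"ty": -8.4,"tz": 0,"turn": 0,"jaw": -0.8}

```text
time_s: 30.6
position: [0.4317, -0.0387, 0.0627]
tool_rot: [[-0.996, -0.083, -0.011], [-0.083, 0.997, 0.001], [0.011, 0.002, -1.0]]
ft_force: [-0.9, 1.0, -1.6]
grip_width: 0.0237
```

```bash
python3 -c "
from meas import *
go(*jigpt(2,-.162),.0624,-175.1)
side_check(2); pins()"
```

```text
t 30.6 pos [ 0.4317 -0.0387  0.0627] psi -175.23 q1,q6 [ -20.8 -115.4] w 0.0237 F [-0.9  1.  -1.6] tilt [-0.0111  0.0009]
  -> tx -0.47 ty 0.05 tz 0.02 turn -0.13
scene blk u [-0.0265  0.0341] v -0.0028 shank (n, v-blk, axis z) [(np.int64(22), np.float64(-0.0022), np.float64(0.0518)), (np.int64(22), np.float64(-0.0028), np.float64(0.0496)), (np.int64(23), np.float64(-0.0018), np.float64(0.0496)), (np.int64(10), np.float64(-0.0016), np.float64(0.0507))] tip u [-0.0524 -0.052  -0.051  -0.05   -0.049 ]
side blk u [-0.0266  0.0322] v -0.0016 shank (n, v-blk, axis z) [(np.int64(11), np.float64(-0.0006), np.float64(0.0511)), (np.int64(14), np.float64(-0.0011), np.float64(0.0489)), (np.int64(14), np.float64(-0.0012), np.float64(0.0485)), (np.int64(6), np.float64(0.0009), np.float64(0.049))] tip u [-0.0525 -0.0516 -0.0508 -0.05   -0.0484]
tray pts above floor 124
  pin? v 0.084 u 0.074 w,h [24 53] pts
```

>>> apply_moves:
  motion:
    - {"tx": 0,"ty": 0.15,"tz": 0,"turn": -0.1,"jaw": -0.8}
    - {"tx": 0,"ty": 0.15,"tz": 0,"turn": -0.1,"jaw": -0.8}
    - {"tx": -0.9,"ty": 0.15,"tz": 0,"turn": -0.1,"jaw": -0.8}
    - {"tx": -1.8,"ty": 0.15,"tz": 0,"turn": -0.1,"jaw": -0.8}
    - {"tx": -2.6,"ty": 0.15,"tz": 0,"turn": -0.1,"jaw": -0.8}

```text
time_s: 31.17
position: [0.4576, -0.033, 0.0622]
tool_rot: [[-0.996, -0.088, -0.013], [-0.088, 0.996, 0.001], [0.013, 0.002, -1.0]]
ft_force: [-6.1, -3.0, 0.8]
grip_width: 0.0236
```

```bash
python3 -c "
from meas import *
go(*jigpt(2,-.080),.0624,-175.1)"
```

```text
t 31.17 pos [ 0.4576 -0.033   0.0622] psi -174.93 q1,q6 [ -18.9 -113.8] w 0.0236 F [-6.1 -3.   0.8] tilt [-0.013   0.0012]
  -> tx -6.03 ty -0.32 tz -0.09 turn 0.17
```

>>> apply_moves:
  motion:
    - {"tx": 0,"ty": -0.2,"tz": 0,"turn": 0.1,"jaw": -0.8}
    - {"tx": -0.8,"ty": -0.22,"tz": 0,"turn": 0.1,"jaw": -0.8}
    - {"tx": -1.6,"ty": -0.22,"tz": 0,"turn": 0.1,"jaw": -0.8}
    - {"tx": -2.4,"ty": -0.22,"tz": 0,"turn": 0.1,"jaw": -0.8}
    - {"tx": -3.2,"ty": -0.22,"tz": 0,"turn": 0.1,"jaw": -0.8}

```text
time_s: 31.58
position: [0.4891, -0.0321, 0.0615]
tool_rot: [[-0.996, -0.087, -0.016], [-0.087, 0.996, 0.002], [0.016, 0.003, -1.0]]
ft_force: [-5.5, 0.4, 0.9]
grip_width: 0.0237
```

```bash
python3 -c "
from meas import *
go(*jigpt(2,-.077),.0624,-175.1)"
```

```text
t 31.58 pos [ 0.4891 -0.0321  0.0615] psi -175.01 q1,q6 [ -17.5 -112.4] w 0.0237 F [-5.5  0.4  0.9] tilt [-0.0159  0.0019]
  -> tx -3.18 ty -0.12 tz -0.14 turn 0.09
```

>>> apply_moves:
  motion:
    - {"tx": -0.8,"ty": -0.05,"tz": -0.05,"turn": 0,"jaw": -0.8}
    - {"tx": -1.6,"ty": -0.05,"tz": -0.05,"turn": 0,"jaw": -0.8}
    - {"tx": -2.4,"ty": -0.05,"tz": -0.05,"turn": 0,"jaw": -0.8}
    - {"tx": -3.1,"ty": -0.05,"tz": -0.05,"turn": 0,"jaw": -0.8}
    - {"tx": -3.1,"ty": -0.05,"tz": -0.05,"turn": 0,"jaw": -0.8}

```text
time_s: 32.0
position: [0.5216, -0.03, 0.0615]
tool_rot: [[-0.996, -0.087, -0.014], [-0.087, 0.996, 0.002], [0.014, 0.003, -1.0]]
ft_force: [-0.3, -0.4, -1.3]
grip_width: 0.0239
```

```bash
python3 -c "
from meas import *
go(*jigpt(2,-.162),.0624,-175.1)
pins()"
```

```text
t 32.0 pos [ 0.5216 -0.03    0.0615] psi -175.0 q1,q6 [ -16.2 -111.1] w 0.0239 F [-0.3 -0.4 -1.3] tilt [-0.0143  0.0016]
  -> tx 8.57 ty -0.04 tz 0.03 turn 0.10
tray pts above floor 240
  pin? v 0.001 u 0.074 w,h [25 53] pts
  pin? v 0.083 u 0.074 w,h [25 53] pts
```

>>> apply_moves:
  motion:
    - {"tx": 2,"ty": 0,"tz": 0,"turn": 0,"jaw": -0.8}
    - {"tx": 4,"ty": 0,"tz": 0,"turn": 0,"jaw": -0.8}
    - {"tx": 6,"ty": 0,"tz": 0,"turn": 0,"jaw": -0.8}
    - {"tx": 7.9,"ty": 0,"tz": 0,"turn": 0,"jaw": -0.8}
    - {"tx": 7.9,"ty": 0,"tz": 0,"turn": 0,"jaw": -0.8}

```text
time_s: 32.47
position: [0.4386, -0.0363, 0.0625]
tool_rot: [[-0.996, -0.087, -0.019], [-0.087, 0.996, 0.003], [0.018, 0.004, -1.0]]
ft_force: [0.6, 1.0, -2.2]
grip_width: 0.0239
```

>>> apply_moves:
  motion:
    - {"tx": 0,"ty": -3,"tz": 0,"turn": 0,"jaw": -0.8}
    - {"tx": 0,"ty": -6,"tz": 0,"turn": 0,"jaw": -0.8}
    - {"tx": 0,"ty": -8.2,"tz": 0,"turn": 0,"jaw": -0.8}
    - {"tx": 0,"ty": -8.2,"tz": 0,"turn": 0,"jaw": -0.8}
    - {"tx": 0,"ty": -8.2,"tz": 0,"turn": 0,"jaw": -0.8}

```text
time_s: 32.88
position: [0.4459, -0.1188, 0.0621]
tool_rot: [[-0.996, -0.085, -0.018], [-0.085, 0.996, 0.003], [0.018, 0.004, -1.0]]
ft_force: [0.6, 0.4, -1.3]
grip_width: 0.0235
```

```bash
python3 -c "
from meas import *
go(*jigpt(1,-.157),.0624,-175.1)
side_check(1); pins()"
```

```text
t 32.88 pos [ 0.4459 -0.1188  0.0621] psi -175.14 q1,q6 [ -29.5 -124. ] w 0.0235 F [ 0.6  0.4 -1.3] tilt [-0.0183  0.0028]
  -> tx -0.23 ty -0.25 tz -0.03 turn -0.04
scene blk u [-0.0315  0.0307] v -0.0036 shank (n, v-blk, axis z) [(np.int64(25), np.float64(0.0017), np.float64(0.0502)), (np.int64(22), np.float64(0.0033), np.float64(0.0486)), (np.int64(24), np.float64(0.0024), np.float64(0.0466)), (np.int64(14), np.float64(0.0019), np.float64(0.0488))] tip u [-0.0468 -0.0468 -0.0465 -0.0439 -0.0425]
side blk u [-0.0307  0.0316] v -0.0018 shank (n, v-blk, axis z) [(np.int64(5), np.float64(0.0009), np.float64(0.0462)), (np.int64(10), np.float64(0.0019), np.float64(0.0482)), (np.int64(13), np.float64(0.0019), np.float64(0.0491)), (np.int64(14), np.float64(0.0023), np.float64(0.0482))] tip u [-0.044  -0.0431 -0.0415 -0.0405 -0.0389]
tray pts above floor 241
  pin? v 0.001 u 0.073 w,h [25 51] pts
  pin? v 0.083 u 0.074 w,h [25 54] pts
```

>>> apply_moves:
  motion:
    - {"tx": 0,"ty": -0.22,"tz": -0.15,"turn": 0,"jaw": -0.8}
    - {"tx": 0,"ty": -0.22,"tz": -0.15,"turn": 0,"jaw": -0.8}
    - {"tx": -0.8,"ty": -0.22,"tz": -0.15,"turn": 0,"jaw": -0.8}
    - {"tx": -1.6,"ty": -0.22,"tz": -0.15,"turn": 0,"jaw": -0.8}
    - {"tx": -2.3,"ty": -0.22,"tz": -0.15,"turn": 0,"jaw": -0.8}

```text
time_s: 33.45
position: [0.469, -0.1172, 0.0631]
tool_rot: [[-0.996, -0.088, -0.021], [-0.088, 0.996, 0.003], [0.02, 0.005, -1.0]]
ft_force: [-8.0, -3.6, 0.5]
grip_width: 0.0237
```

```bash
python3 -c "
from meas import *
go(*jigpt(1,-.077),.0624,-175.1)"
```

```text
t 33.45 pos [ 0.469  -0.1172  0.0631] psi -174.97 q1,q6 [ -27.9 -122.6] w 0.0237 F [-8.  -3.6  0.5] tilt [-0.0208  0.0032]
  -> tx -5.92 ty -0.23 tz -0.05 turn 0.13
```

>>> apply_moves:
  motion:
    - {"tx": 0,"ty": -0.23,"tz": 0,"turn": 0.1,"jaw": -0.8}
    - {"tx": -0.8,"ty": -0.23,"tz": 0,"turn": 0.1,"jaw": -0.8}
    - {"tx": -1.6,"ty": -0.23,"tz": 0,"turn": 0.1,"jaw": -0.8}
    - {"tx": -2.4,"ty": -0.23,"tz": 0,"turn": 0.1,"jaw": -0.8}
    - {"tx": -3.2,"ty": -0.23,"tz": 0,"turn": 0.1,"jaw": -0.8}

```text
time_s: 33.87
position: [0.501, -0.1164, 0.0622]
tool_rot: [[-0.996, -0.086, -0.022], [-0.086, 0.996, 0.004], [0.022, 0.006, -1.0]]
ft_force: [-1.2, -0.2, -0.2]
grip_width: 0.0237
```

```bash
python3 -c "
from meas import *
go(*jigpt(1,-.077),.0624,-175.1)"
```

```text
t 33.87 pos [ 0.501  -0.1164  0.0622] psi -175.06 q1,q6 [ -26.1 -120.8] w 0.0237 F [-1.2 -0.2 -0.2] tilt [-0.0224  0.0036]
  -> tx -2.72 ty -0.02 tz -0.08 turn 0.04
```

>>> apply_moves:
  motion:
    - {"tx": -0.8,"ty": 0,"tz": -0.05,"turn": 0,"jaw": -0.8}
    - {"tx": -1.6,"ty": 0,"tz": -0.05,"turn": 0,"jaw": -0.8}
    - {"tx": -2.4,"ty": 0,"tz": -0.05,"turn": 0,"jaw": -0.8}
    - {"tx": -2.7,"ty": 0,"tz": -0.05,"turn": 0,"jaw": -0.8}
    - {"tx": -2.7,"ty": 0,"tz": -0.05,"turn": 0,"jaw": -0.8}

```text
time_s: 34.28
position: [0.5289, -0.1141, 0.0621]
tool_rot: [[-0.996, -0.086, -0.021], [-0.086, 0.996, 0.003], [0.021, 0.005, -1.0]]
ft_force: [0.3, -0.4, -1.3]
grip_width: 0.0239
```

>>> apply_moves:
  motion:
    - {"tx": 2,"ty": 0,"tz": 0,"turn": 0,"jaw": -0.8}
    - {"tx": 4,"ty": 0,"tz": 0,"turn": 0,"jaw": -0.8}
    - {"tx": 6,"ty": 0,"tz": 0,"turn": 0,"jaw": -0.8}
    - {"tx": 7.8,"ty": 0,"tz": 0,"turn": 0,"jaw": -0.8}
    - {"tx": 7.8,"ty": 0,"tz": 0,"turn": 0,"jaw": -0.8}

```text
time_s: 34.7
position: [0.4483, -0.1203, 0.0636]
tool_rot: [[-0.996, -0.086, -0.024], [-0.086, 0.996, 0.005], [0.024, 0.007, -1.0]]
ft_force: [1.3, 0.7, -1.2]
grip_width: 0.0238
```

```bash
python3 -c "
from meas import *
go(.46,.01,.062,-175.1)
pins('t3')"
```

```text
t 34.7 pos [ 0.4483 -0.1203  0.0636] psi -175.08 q1,q6 [ -29.5 -124. ] w 0.0238 F [ 1.3  0.7 -1.2] tilt [-0.024   0.0047]
  -> tx -2.29 ty 12.88 tz 0.20 turn 0.02
tray pts above floor 369
  pin? v 0.083 u 0.073 w,h [24 56] pts
  pin? v -0.084 u 0.073 w,h [24 51] pts
  pin? v 0.001 u 0.073 w,h [24 52] pts
```

View pics/t3.png

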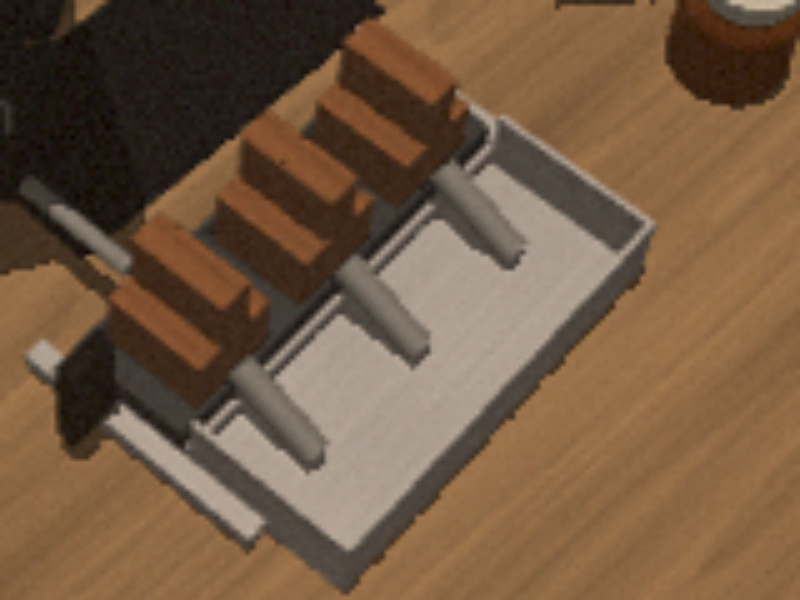

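>>> apply_moves:
  motion:
    - {"tx": 0.3,"ty": 0,"tz": -4,"turn": 0,"jaw": -0.8}
    - {"tx": 0.7,"ty": 3.5,"tz": -4,"turn": 0,"jaw": -0.8}
    - {"tx": 0.7,"ty": 7,"tz": -4,"turn": 0,"jaw": -0.8}
    - {"tx": 0.7,"ty": 10.5,"tz": -4,"turn": 0,"jaw": -0.8}
    - {"tx": 0.7,"ty": 13.1,"tz": -4,"turn": 0,"jaw": -0.8}

```text
time_s: 35.17
position: [0.4329, 0.0112, 0.105]
tool_rot: [[-0.996, -0.086, -0.021], [-0.086, 0.996, 0.004], [0.021, 0.006, -1.0]]
ft_force: [0.5, 0.4, -2.2]
grip_width: 0.0238
```

>>> apply_moves:
  motion:
    - {"tx": 0,"ty": 0,"tz": 2,"turn": 0,"jaw": -0.8}
    - {"tx": 0,"ty": 0,"tz": 4,"turn": 0,"jaw": -0.8}
    - {"tx": 0,"ty": 0,"tz": 4,"turn": 0,"jaw": -0.8}

```text
time_s: 35.42
position: [0.4314, 0.0123, 0.063]
tool_rot: [[-0.996, -0.087, -0.025], [-0.087, 0.996, 0.005], [0.024, 0.007, -1.0]]
ft_force: [-2.1, 0.5, -2.1]
grip_width: 0.024
```

```bash
python3 -c "
from meas import *
go(.43,.01,.028,-175.1)
p,im,dd=cam('scene'); X=cloud(p,dd).reshape(-1,3); o=jigpt(2,0)+[.0018,-.0045]; q=X[:,:2]-o; u=q@U; v=q@V; z=X[:,2]
for k in (-1,0,1):
  print(k,[(round(a,3),np.round(np.percentile(z[m],90),4)) for a in np.arange(.036,.11,.01) for m in [(abs(v-.084*k)<.008)&(u>a)&(u<a+.01)] if m.sum()>3])
save('m1',cv2.resize(im[120:260,220:400],(800,600)))"
```

```text
t 35.42 pos [0.4314 0.0123 0.063 ] psi -175.0 q1,q6 [ -14.1 -109.1] w 0.024 F [-2.1  0.5 -2.1] tilt [-0.0249  0.0051]
  -> tx 0.07 ty -0.24 tz 3.50 turn 0.10
-1 [(np.float64(0.036), np.float64(0.0486)), (np.float64(0.046), np.float64(0.0478)), (np.float64(0.056), np.float64(0.0435)), (np.float64(0.066), np.float64(0.037)), (np.float64(0.076), np.float64(0.0313)), (np.float64(0.086), np.float64(0.0269)), (np.float64(0.096), np.float64(0.01)), (np.float64(0.106), np.float64(0.009))]
0 [(np.float64(0.036), np.float64(0.0493)), (np.float64(0.046), np.float64(0.0468)), (np.float64(0.056), np.float64(0.0404)), (np.float64(0.066), np.float64(0.0374)), (np.float64(0.076), np.float64(0.0316)), (np.float64(0.086), np.float64(0.0271)), (np.float64(0.096), np.float64(0.018)), (np.float64(0.106), np.float64(0.0099))]
1 [(np.float64(0.036), np.float64(0.0474)), (np.float64(0.046), np.float64(0.0466)), (np.float64(0.056), np.float64(0.0417)), (np.float64(0.066), np.float64(0.0373)), (np.float64(0.076), np.float64(0.0331)), (np.float64(0.086), np.float64(0.0284)), (np.float64(0.096), np.float64(0.0236)), (np.float64(0.106), np.float64(0.0097))]
```

>>> apply_moves:
  motion:
    - {"tx": 0.1,"ty": -0.2,"tz": 1.5,"turn": 0,"jaw": -0.8}
    - {"tx": 0.1,"ty": -0.2,"tz": 2.7,"turn": 0,"jaw": -0.8}
    - {"tx": 0.1,"ty": -0.2,"tz": 3.3,"turn": 0,"jaw": -0.8}
    - {"tx": 0.1,"ty": -0.2,"tz": 3.4,"turn": 0,"jaw": -0.8}
    - {"tx": 0.1,"ty": -0.2,"tz": 3.4,"turn": 0,"jaw": -0.8}

```text
time_s: 35.88
position: [0.4309, 0.0096, 0.0308]
tool_rot: [[-0.996, -0.086, -0.023], [-0.086, 0.996, 0.005], [0.023, 0.007, -1.0]]
ft_force: [-0.2, 0.2, -0.6]
grip_width: 0.0239
```

>>> apply_moves:
  motion:
    - {"tx": 0,"ty": 0,"tz": 0.1,"turn": 0,"jaw": -0.8}
    - {"tx": 0,"ty": 0,"tz": 0.2,"turn": 0,"jaw": -0.8}
    - {"tx": 0,"ty": 0,"tz": 0.3,"turn": 0,"jaw": -0.8}
    - {"tx": 0,"ty": 0,"tz": 0.3,"turn": 0,"jaw": -0.8}

```text
time_s: 36.22
position: [0.4312, 0.0095, 0.0281]
tool_rot: [[-0.996, -0.086, -0.022], [-0.086, 0.996, 0.004], [0.022, 0.006, -1.0]]
ft_force: [-0.0, -0.7, 1.7]
grip_width: 0.0237
```

>>> apply_moves:
  motion:
    - {"tx": 0,"ty": 0,"tz": 0,"turn": 0,"jaw": -0.2}
    - {"tx": 0,"ty": 0,"tz": 0,"turn": 0,"jaw": 0.1}
    - {"tx": 0,"ty": 0,"tz": 0,"turn": 0,"jaw": 0.15}
    - {"tx": 0,"ty": 0,"tz": -3,"turn": 0,"jaw": 0.15}
    - {"tx": 0,"ty": 0,"tz": -7,"turn": 0,"jaw": 0.15}
  squeeze: 60

```text
time_s: 36.63
position: [0.4312, 0.0095, 0.097]
tool_rot: [[-0.996, -0.086, -0.029], [-0.086, 0.996, 0.006], [0.028, 0.009, -1.0]]
ft_force: [1.4, 0.5, 0.5]
grip_width: 0.0491
```

>>> apply_moves:
  motion:
    - {"tx": 0,"ty": 2,"tz": -4,"turn": 0,"jaw": 0.15}
    - {"tx": 0,"ty": 6,"tz": -8,"turn": 0,"jaw": 0.15}
    - {"tx": -1,"ty": 10,"tz": -12,"turn": 0,"jaw": 0.15}
    - {"tx": -2,"ty": 14,"tz": -16,"turn": 0,"jaw": 0.15}
    - {"tx": -3,"ty": 14,"tz": -19,"turn": 0,"jaw": 0.15}

```text
time_s: 37.05
position: [0.4457, 0.1373, 0.2605]
tool_rot: [[-0.996, -0.087, -0.03], [-0.087, 0.996, 0.006], [0.03, 0.009, -1.0]]
ft_force: [1.0, -0.1, 0.1]
grip_width: 0.0489
```

```bash
python3 -c "
from meas import *
go(.518,.337,.25,-130)
p,im,dd=cam('wrist'); save('w8',im); X=cloud(p,dd);np.savez('c_w8',X=X,im=im)
blk(X,*jigpt(3,0),5,.02,'p3');blk(X,*jigpt(2,0),5,.02,'p2')
P=band(X,.055,.068,.518,.337,.16); r,n,e=rfit(P,.096,.24,(.518,.337,np.radians(50))); print('shelf',n,r[:2],np.degrees(r[2]),e)
P=band(X,.021,.036,.42,.01,.09);print('punch pts',len(P),P.mean(0))"
```

```text
t 37.05 pos [0.4457 0.1373 0.2605] psi -175.0 q1,q6 [  2.3 -92.8] w 0.0489 F [ 1.  -0.1  0.1] tilt [-0.0304  0.0064]
  -> tx -8.97 ty 19.26 tz 0.96 turn -45.00
p3 0
p2 132 [ 0.6164 -0.0234] 6.9 [17.6 14.3] ztop 0.1121
shelf 13706 [0.51486585 0.33601155] 49.29479929236067 [101.5 169.7]
punch pts 1917 [0.42357895 0.01198684 0.0274051 ]
```

View pics/w8.png

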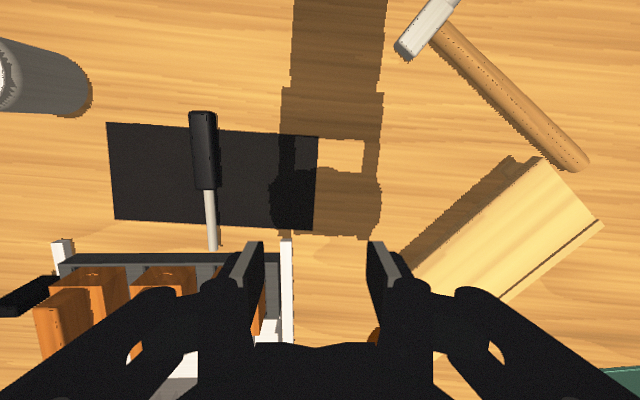

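>>> apply_moves:
  motion:
    - {"tx": -3.4,"ty": -2.2,"tz": 0,"turn": 0,"jaw": 0.15}
    - {"tx": -6.8,"ty": -4.4,"tz": 0,"turn": 0,"jaw": 0.15}
    - {"tx": -10.2,"ty": -6.6,"tz": 0,"turn": 0,"jaw": 0.15}
    - {"tx": -13.8,"ty": -8.9,"tz": 0,"turn": 0,"jaw": 0.15}
    - {"tx": -13.8,"ty": -8.9,"tz": 0,"turn": 0,"jaw": 0.15}

```text
time_s: 37.52
position: [0.5993, 0.0592, 0.2621]
tool_rot: [[-0.996, -0.085, -0.018], [-0.085, 0.996, 0.007], [0.017, 0.009, -1.0]]
ft_force: [-0.9, -0.6, -0.6]
grip_width: 0.0491
```

```bash
python3 -c "
from meas import *
go(*jigpt(3,0),.097,-175.1)
p,im,dd=cam('wrist'); save('w9',im); X=cloud(p,dd);np.savez('c_w9',X=X,im=im)
blk(X,*jigpt(3,0),5,.02,'p3');blk(X,*jigpt(2,0),5,.02,'p2');blk(X,*jigpt(1,0),5,.02,'p1')
P=band(X,.055,.068,.518,.337,.16); r,n,e=rfit(P,.096,.24,(.518,.337,np.radians(50)),shrink=0); print('shelf',n,r[:2],np.degrees(r[2]),e)
R=cv2.minAreaRect((P[:,:2]*1000).astype(np.float32)); print(R)"
```

```text
t 37.52 pos [0.5993 0.0592 0.2621] psi -175.12 q1,q6 [  -5.7 -100.6] w 0.0491 F [-0.9 -0.6 -0.6] tilt [-0.0179  0.0074]
  -> tx 0.59 ty -0.02 tz 16.52 turn -0.02
p3 1829 [0.5913 0.0601] 4.3 [60.3 23. ] ztop 0.1121
p2 1950 [ 0.599  -0.0219] 4.9 [61.4 22.7] ztop 0.1121
p1 2101 [ 0.6063 -0.1065] 4.5 [61.4 22.2] ztop 0.1121
shelf 18937 [0.54657198 0.31212617] 51.65283210543624 [102.1 186.8]
((546.8828735351562, 314.59881591796875), (109.02688598632812, 245.60693359375), 50.269691467285156)
```

```bash
python3 -c "
from meas import *
for f,off in (('w9',(0,0)),('w8',(0,0)),('scene',(-.0018,.0045)),('side',(-.0025,.0035))):
  X=np.load(f'c_{f}.npz')['X'].reshape(-1,3)+[*off,0]
  P=band(X,.0565,.066,.518,.337,.17); P=P[np.hypot(P[:,0]-.677,P[:,1]-.2615)>.048]
  # principal axes with fixed yaw scan
  best=None
  for a in np.radians(np.arange(46,55,.25)):
    x=P[:,0]*np.cos(a)+P[:,1]*np.sin(a); y=-P[:,0]*np.sin(a)+P[:,1]*np.cos(a)
    w=np.diff(np.percentile(x,[1,99]))[0]
    if best is None or w<best[0]: best=(w,a,np.percentile(x,[1,99]),np.percentile(y,[1,99]))
  w,a,ex,ey=best; cx,cy=ex.mean(),ey.mean()
  print(f,len(P),np.degrees(a),'w',w,'len',np.diff(ey),'ctr',cx*np.cos(a)-cy*np.sin(a),cx*np.sin(a)+cy*np.cos(a),'ex',ex,'ey',ey)
"

```

```text
w9 18428 51.0 w 0.10435345361314974 len [0.18999005] ctr 0.5374122977565976 0.3210548657089206 ex [0.53553428 0.63988774] ey [-0.31059645 -0.1206064 ]
w8 13746 50.5 w 0.10451361049183727 len [0.17513492] ctr 0.4958697914065809 0.35567764114625944 ex [0.53760478 0.64211839] ey [-0.24395398 -0.06881906]
scene 1934 50.25000000000001 w 0.1051373829866542 len [0.23633822] ctr 0.5201372148303041 0.33723004003064894 ex [0.53930389 0.64444127] ey [-0.30243432 -0.0660961 ]
side 863 50.75 w 0.10918002756986056 len [0.2328633] ctr 0.5198258872384255 0.33727164232962464 ex [0.53548727 0.6446673 ] ey [-0.30558743 -0.07272413]
```

View pics/w9.png

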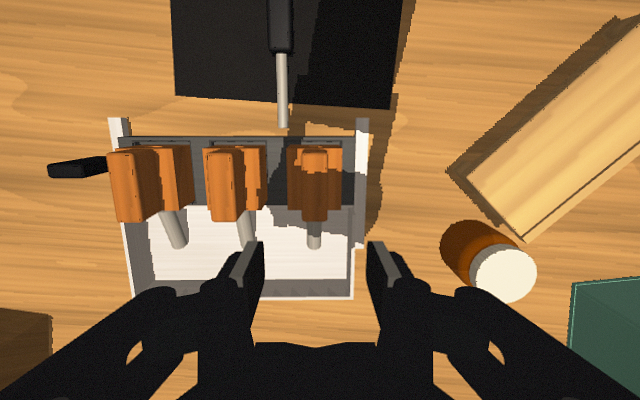

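Tray and pins look right, with pin ends leaning on the jig rim at (175,225), (245,230) and (313,235). The punch is flat on the mat. Shelf centre is about (0.5185, 0.3307) at yaw 50.5°. Picking up the left block.

>>> apply_moves:
  motion:
    - {"tx": 0.6,"ty": 0,"tz": 3.5,"turn": 0,"jaw": 0.15}
    - {"tx": 0.6,"ty": 0,"tz": 7,"turn": 0,"jaw": 0.15}
    - {"tx": 0.6,"ty": 0,"tz": 10.5,"turn": 0,"jaw": 0.15}
    - {"tx": 0.6,"ty": 0,"tz": 13,"turn": 0,"jaw": 0.15}
    - {"tx": 0.6,"ty": 0,"tz": 13,"turn": 0,"jaw": 0.15}

```text
time_s: 37.98
position: [0.5854, 0.062, 0.128]
tool_rot: [[-0.996, -0.086, -0.029], [-0.086, 0.996, 0.009], [0.028, 0.012, -1.0]]
ft_force: [-0.2, -0.9, -0.7]
grip_width: 0.0492
```

```bash
python3 -c "
from meas import *
go(.591,.0598,.098,-175.1)"
```

```text
t 37.98 pos [0.5854 0.062  0.128 ] psi -175.04 q1,q6 [  -5.6 -100.7] w 0.0492 F [-0.2 -0.9 -0.7] tilt [-0.0289  0.0092]
  -> tx -0.63 ty -0.31 tz 2.98 turn 0.06
```

>>> apply_moves:
  motion:
    - {"tx": -0.6,"ty": -0.28,"tz": 1,"turn": 0,"jaw": 0.15}
    - {"tx": -0.6,"ty": -0.28,"tz": 2.2,"turn": 0,"jaw": 0.15}
    - {"tx": -0.6,"ty": -0.28,"tz": 2.9,"turn": 0,"jaw": 0.15}
    - {"tx": -0.6,"ty": -0.28,"tz": 2.9,"turn": 0,"jaw": 0.15}
    - {"tx": -0.6,"ty": -0.28,"tz": 2.9,"turn": 0,"jaw": -0.8}

```text
time_s: 38.4
position: [0.5912, 0.0601, 0.0998]
tool_rot: [[-0.996, -0.086, -0.028], [-0.087, 0.996, 0.009], [0.027, 0.011, -1.0]]
ft_force: [0.2, 0.7, 0.7]
grip_width: 0.0388
```

>>> apply_moves:
  motion:
    - {"tx": 0,"ty": 0,"tz": 0,"turn": 0,"jaw": -0.8}
    - {"tx": 0,"ty": 0,"tz": 0,"turn": 0,"jaw": -0.8}
    - {"tx": 0,"ty": 0,"tz": 0,"turn": 0,"jaw": -0.8}

```text
time_s: 38.65
position: [0.5917, 0.0601, 0.1009]
tool_rot: [[-0.996, -0.086, -0.025], [-0.087, 0.996, 0.009], [0.025, 0.011, -1.0]]
ft_force: [-1.0, 0.2, 5.3]
grip_width: 0.0231
```

>>> apply_moves:
  motion:
    - {"tx": 0,"ty": 0,"tz": -3,"turn": 0,"jaw": -0.8}
    - {"tx": 0,"ty": 0,"tz": -7,"turn": 0,"jaw": -0.8}
    - {"tx": 0,"ty": 0,"tz": -11,"turn": 0,"jaw": -0.8}
    - {"tx": 0,"ty": 0,"tz": -15,"turn": 0,"jaw": -0.8}
    - {"tx": 0,"ty": 0,"tz": -16,"turn": 0,"jaw": -0.8}

```text
time_s: 39.07
position: [0.5971, 0.0586, 0.2677]
tool_rot: [[-0.996, -0.087, -0.015], [-0.087, 0.996, 0.008], [0.014, 0.009, -1.0]]
ft_force: [0.0, -0.0, -2.2]
grip_width: 0.023
```

```bash
cat >> meas.py <<'E'
SA=np.radians(50.5); SC=np.array([.5185,.3307])
def slot(i): return SC+.07*i*np.array([-np.sin(SA),np.cos(SA)])
E
python3 -c "
from meas import *
go(*slot(1),.25,-129.5)
p,im,dd=cam('wrist'); X=cloud(p,dd); held(X)"
```

```text
t 39.07 pos [0.5971 0.0586 0.2677] psi -175.02 q1,q6 [  -5.8 -100.8] w 0.023 F [ 0.  -0.  -2.2] tilt [-0.0149  0.0077]
  -> tx 10.43 ty 32.67 tz 2.22 turn -45.52
held n 7325 ztop -0.0125
  tool-x,y [0.0017 0.0003] yaw 0.1 [56.1 21.4] x ext [-0.0262  0.031 ]
  shoulder x 2620 [-0.0006  0.0304]
```

>>> apply_moves:
  motion:
    - {"tx": 1.2,"ty": 3.7,"tz": 0,"turn": -6,"jaw": -0.8}
    - {"tx": 2.4,"ty": 7.4,"tz": 0,"turn": -12,"jaw": -0.8}
    - {"tx": 3.6,"ty": 11.1,"tz": 0,"turn": -18,"jaw": -0.8}
    - {"tx": 4.8,"ty": 14.8,"tz": 0,"turn": -24,"jaw": -0.8}
    - {"tx": 6,"ty": 18.5,"tz": 0,"turn": -30,"jaw": -0.8}

```text
time_s: 39.53
position: [0.5196, 0.2391, 0.2673]
tool_rot: [[-0.817, -0.577, -0.019], [-0.577, 0.817, 0.007], [0.011, 0.017, -1.0]]
ft_force: [0.7, -0.3, -3.1]
grip_width: 0.0229
```

```bash
python3 -c "
from meas import *
go(*slot(1),.25,-129.5)"
```

```text
t 39.53 pos [0.5196 0.2391 0.2673] psi -144.75 q1,q6 [  12.6 -112.7] w 0.0229 F [ 0.7 -0.3 -3.1] tilt [-0.0191  0.0072]
  -> tx -3.38 ty 14.27 tz 1.93 turn -15.25
```

>>> apply_moves:
  motion:
    - {"tx": -0.9,"ty": 3.7,"tz": 0,"turn": -6,"jaw": -0.8}
    - {"tx": -1.8,"ty": 7.4,"tz": 0,"turn": -12,"jaw": -0.8}
    - {"tx": -2.6,"ty": 11,"tz": 0,"turn": -15.2,"jaw": -0.8}
    - {"tx": -3.4,"ty": 14.3,"tz": 0,"turn": -15.2,"jaw": -0.8}
    - {"tx": -3.4,"ty": 14.3,"tz": 1,"turn": -15.2,"jaw": -0.8}

```text
time_s: 39.95
position: [0.4619, 0.3804, 0.2588]
tool_rot: [[-0.632, -0.775, -0.02], [-0.775, 0.632, 0.009], [0.005, 0.021, -1.0]]
ft_force: [0.0, 0.0, -2.4]
grip_width: 0.023
```

>>> apply_moves:
  motion:
    - {"tx": 0,"ty": 0,"tz": 4,"turn": 0,"jaw": -0.8}
    - {"tx": 0,"ty": 0,"tz": 8,"turn": 0,"jaw": -0.8}
    - {"tx": 0,"ty": 0,"tz": 9,"turn": 0,"jaw": -0.8}
    - {"tx": 0,"ty": 0,"tz": 9,"turn": 0,"jaw": -0.8}

```text
time_s: 40.28
position: [0.4586, 0.3801, 0.1649]
tool_rot: [[-0.632, -0.774, -0.028], [-0.775, 0.632, 0.005], [0.014, 0.024, -1.0]]
ft_force: [0.9, 0.5, -2.2]
grip_width: 0.0228
```

```bash
python3 -c "
from meas import *
go(*slot(1),.141,-129.5)"
```

```text
t 40.28 pos [0.4586 0.3801 0.1649] psi -129.23 q1,q6 [  27.9 -113.1] w 0.0228 F [ 0.9  0.5 -2.2] tilt [-0.0275  0.0049]
  -> tx -0.02 ty -0.83 tz 2.37 turn 0.27
```

>>> apply_moves:
  motion:
    - {"tx": 0,"ty": -0.8,"tz": 0.8,"turn": 0,"jaw": -0.8}
    - {"tx": 0,"ty": -0.8,"tz": 1.5,"turn": 0,"jaw": -0.8}
    - {"tx": 0,"ty": -0.8,"tz": 2,"turn": 0,"jaw": -0.8}
    - {"tx": 0,"ty": -0.8,"tz": 2.3,"turn": 0,"jaw": -0.8}
    - {"tx": 0,"ty": -0.8,"tz": 2.5,"turn": 0,"jaw": -0.8}

```text
time_s: 40.7
position: [0.4648, 0.3755, 0.1412]
tool_rot: [[-0.633, -0.774, -0.025], [-0.774, 0.633, 0.006], [0.011, 0.023, -1.0]]
ft_force: [-3.2, -0.1, 15.7]
grip_width: 0.0229
```

>>> apply_moves:
  motion:
    - {"tx": 0,"ty": 0,"tz": -0.1,"turn": 0,"jaw": -0.3}
    - {"tx": 0,"ty": 0,"tz": -0.1,"turn": 0,"jaw": 0.1}
    - {"tx": 0,"ty": 0,"tz": -0.1,"turn": 0,"jaw": 0.15}
    - {"tx": 0,"ty": 0,"tz": -3,"turn": 0,"jaw": 0.15}
    - {"tx": 0,"ty": 0,"tz": -7,"turn": 0,"jaw": 0.15}

```text
time_s: 41.12
position: [0.4654, 0.3745, 0.2092]
tool_rot: [[-0.632, -0.774, -0.031], [-0.774, 0.633, 0.003], [0.017, 0.026, -1.0]]
ft_force: [0.8, 0.3, 0.4]
grip_width: 0.0492
```

>>> apply_moves:
  motion:
    - {"tx": 0,"ty": 0,"tz": -4,"turn": 0,"jaw": 0.15}
    - {"tx": 1,"ty": -3.5,"tz": -6,"turn": 6,"jaw": 0.15}
    - {"tx": 2,"ty": -7,"tz": -6,"turn": 12,"jaw": 0.15}
    - {"tx": 2,"ty": -11,"tz": -6,"turn": 18,"jaw": 0.15}
    - {"tx": 1,"ty": -14.5,"tz": -6,"turn": 24,"jaw": 0.15}

```text
time_s: 41.53
position: [0.5739, 0.2726, 0.2671]
tool_rot: [[-0.895, -0.445, -0.029], [-0.445, 0.896, 0.003], [0.025, 0.016, -1.0]]
ft_force: [0.7, 0.7, 0.1]
grip_width: 0.0493
```

```bash
cat >> meas.py <<'E'
def onshelf(X,i):
    P=band(X,.145,.16,*slot(i),.055)
    if len(P)<100: print('slot',i,len(P)); return
    r,n,e=rfit(P,.064,.024,(*slot(i),SA)); d=r[:2]-SC
    print('slot',i,n,np.round(r[:2],4),'yaw err',round(np.degrees(r[2]-SA),1),e,'ztop',round(np.median(P[:,2]),4),'shelf x',round(d@[np.cos(SA),np.sin(SA)],4),'y',round(d@[-np.sin(SA),np.cos(SA)],4))
E
python3 -c "
from meas import *
go(*jigpt(2,0),.26,-175.1)
p,im,dd=cam('wrist'); X=cloud(p,dd); onshelf(X,1); np.savez('c_w10',X=X,im=im)
blk(X,*jigpt(2,0),5,.02,'p2')"
```

```text
t 41.53 pos [0.5739 0.2726 0.2671] psi -153.58 q1,q6 [  14.5 -101.9] w 0.0493 F [0.7 0.7 0.1] tilt [-0.0293  0.0033]
  -> tx 11.04 ty -27.63 tz 0.54 turn 21.52
slot 1 2938 [0.4649 0.3778] yaw err 0.2 [60.5 22.7] ztop 0.1523 shelf x 0.0023 y 0.0713
p2 0
```

>>> apply_moves:
  motion:
    - {"tx": 1.5,"ty": -3.7,"tz": 0,"turn": 6,"jaw": 0.15}
    - {"tx": 3,"ty": -7.4,"tz": 0,"turn": 12,"jaw": 0.15}
    - {"tx": 4.5,"ty": -11.1,"tz": 0,"turn": 18,"jaw": 0.15}
    - {"tx": 6,"ty": -14.8,"tz": 0,"turn": 21.5,"jaw": 0.15}
    - {"tx": 7.4,"ty": -18.5,"tz": 0,"turn": 21.5,"jaw": 0.15}

```text
time_s: 42.0
position: [0.5927, 0.0691, 0.2644]
tool_rot: [[-0.997, -0.071, -0.028], [-0.071, 0.997, 0.002], [0.028, 0.004, -1.0]]
ft_force: [0.0, -0.4, -0.9]
grip_width: 0.0491
```

```bash
python3 -c "
from meas import *
p,im,dd=cam('wrist'); X=cloud(p,dd); blk(X,*jigpt(2,0),5,.02,'p2'); blk(X,*jigpt(1,0),5,.02,'p1')
go(.5985,-.0235,.13,-175.1)"
```

```text
p2 1903 [ 0.5989 -0.0218] 4.9 [62.  22.5] ztop 0.1121
p1 2053 [ 0.6061 -0.1065] 5.0 [61.  22.5] ztop 0.1121
t 42.05 pos [0.5937 0.0626 0.2642] psi -176.07 q1,q6 [ -5.2 -99.2] w 0.0493 F [ 1.7 -5.   0.6] tilt [-0.0284 -0.0008]
  -> tx -0.27 ty -8.64 tz 13.41 turn -0.97
```

>>> apply_moves:
  motion:
    - {"tx": -0.3,"ty": -4,"tz": 0,"turn": -1,"jaw": 0.15}
    - {"tx": -0.3,"ty": -7.5,"tz": 0,"turn": -1,"jaw": 0.15}
    - {"tx": -0.3,"ty": -8.6,"tz": 3,"turn": -1,"jaw": 0.15}
    - {"tx": -0.3,"ty": -8.6,"tz": 7,"turn": -1,"jaw": 0.15}
    - {"tx": -0.3,"ty": -8.6,"tz": 10,"turn": -1,"jaw": 0.15}

```text
time_s: 42.47
position: [0.5992, -0.0241, 0.162]
tool_rot: [[-0.996, -0.084, -0.029], [-0.084, 0.996, -0.001], [0.029, 0.002, -1.0]]
ft_force: [0.7, 0.8, -0.4]
grip_width: 0.0489
```

>>> apply_moves:
  motion:
    - {"tx": 0,"ty": 0,"tz": 2,"turn": 0,"jaw": 0.15}
    - {"tx": 0,"ty": 0,"tz": 2.5,"turn": 0,"jaw": 0.15}
    - {"tx": 0,"ty": 0,"tz": 2.5,"turn": 0,"jaw": 0.15}

```text
time_s: 42.72
position: [0.5982, -0.024, 0.1362]
tool_rot: [[-0.996, -0.084, -0.031], [-0.084, 0.996, 0.0], [0.031, 0.003, -1.0]]
ft_force: [-0.2, -0.3, 0.6]
grip_width: 0.049
```

```bash
python3 -c "
from meas import *
go(.5987,-.0230,.1,-175.1)"
```

```text
t 42.72 pos [ 0.5982 -0.024   0.1362] psi -175.17 q1,q6 [ -13.4 -108.2] w 0.049 F [-0.2 -0.3  0.6] tilt [-0.0312  0.0001]
  -> tx -0.17 ty 0.08 tz 3.62 turn -0.07
```

>>> apply_moves:
  motion:
    - {"tx": -0.15,"ty": 0.08,"tz": 1.8,"turn": 0,"jaw": 0.15}
    - {"tx": -0.15,"ty": 0.08,"tz": 3,"turn": 0,"jaw": 0.15}
    - {"tx": -0.15,"ty": 0.08,"tz": 3.6,"turn": 0,"jaw": 0.15}
    - {"tx": -0.15,"ty": 0.08,"tz": 3.6,"turn": 0,"jaw": 0.15}
    - {"tx": -0.15,"ty": 0.08,"tz": 3.6,"turn": 0,"jaw": -0.8}

```text
time_s: 43.13
position: [0.5992, -0.0231, 0.1016]
tool_rot: [[-0.996, -0.084, -0.029], [-0.084, 0.996, -0.0], [0.029, 0.002, -1.0]]
ft_force: [0.3, -0.2, -0.4]
grip_width: 0.0384
```

>>> apply_moves:
  motion:
    - {"tx": 0,"ty": 0,"tz": 0,"turn": 0,"jaw": -0.8}
    - {"tx": 0,"ty": 0,"tz": 0,"turn": 0,"jaw": -0.8}
    - {"tx": 0,"ty": 0,"tz": 0,"turn": 0,"jaw": -0.8}

```text
time_s: 43.38
position: [0.5999, -0.0232, 0.1031]
tool_rot: [[-0.996, -0.084, -0.026], [-0.084, 0.996, -0.001], [0.026, 0.001, -1.0]]
ft_force: [-0.1, -0.4, 5.5]
grip_width: 0.0229
```

>>> apply_moves:
  motion:
    - {"tx": 0,"ty": 0,"tz": -3,"turn": 0,"jaw": -0.8}
    - {"tx": 0,"ty": 0,"tz": -7,"turn": 0,"jaw": -0.8}
    - {"tx": 0,"ty": 0,"tz": -11,"turn": 0,"jaw": -0.8}
    - {"tx": 0,"ty": 0,"tz": -15,"turn": 0,"jaw": -0.8}
    - {"tx": 0,"ty": 0,"tz": -17,"turn": 0,"jaw": -0.8}

```text
time_s: 43.8
position: [0.605, -0.0231, 0.2787]
tool_rot: [[-0.996, -0.085, -0.019], [-0.085, 0.996, -0.003], [0.019, -0.001, -1.0]]
ft_force: [0.3, 0.2, -1.0]
grip_width: 0.0232
```

```bash
python3 -c "
from meas import *
p,im,dd=cam('wrist'); X=cloud(p,dd); held(X)
go(*slot(0),.25,-129.5)"
```

```text
held n 502 ztop -0.0088
  tool-x,y [ 0.0021 -0.0005] yaw -2.8 [42.6 20. ] x ext [-0.0271  0.0216]
  shoulder x 2637 [-0.0007  0.0321]
t 43.85 pos [ 0.6057 -0.0232  0.281 ] psi -175.15 q1,q6 [ -13.2 -108.1] w 0.0229 F [ 0.2 -0.4  1.4] tilt [-0.015  -0.0037]
  -> tx 5.65 ty 36.01 tz 3.10 turn -45.65
```

>>> apply_moves:
  motion:
    - {"tx": 0.6,"ty": 3.8,"tz": 0,"turn": -6,"jaw": -0.8}
    - {"tx": 1.2,"ty": 7.6,"tz": 0,"turn": -12,"jaw": -0.8}
    - {"tx": 1.8,"ty": 11.4,"tz": 0,"turn": -18,"jaw": -0.8}
    - {"tx": 2.4,"ty": 15.2,"tz": 0,"turn": -24,"jaw": -0.8}
    - {"tx": 3,"ty": 19,"tz": 0,"turn": -30,"jaw": -0.8}

```text
time_s: 44.27
position: [0.5588, 0.1651, 0.2806]
tool_rot: [[-0.818, -0.575, -0.016], [-0.575, 0.818, -0.004], [0.015, 0.006, -1.0]]
ft_force: [0.9, -0.3, -2.4]
grip_width: 0.023
```

```bash
python3 -c "
from meas import *
go(*slot(0),.25,-129.5)"
```

```text
t 44.27 pos [0.5588 0.1651 0.2806] psi -144.87 q1,q6 [   4.9 -120.2] w 0.023 F [ 0.9 -0.3 -2.4] tilt [-0.0158 -0.0037]
  -> tx -6.28 ty 15.84 tz 3.06 turn -15.37
```

>>> apply_moves:
  motion:
    - {"tx": -1.5,"ty": 3.7,"tz": 0,"turn": -6,"jaw": -0.8}
    - {"tx": -3,"ty": 7.4,"tz": 0,"turn": -12,"jaw": -0.8}
    - {"tx": -4.5,"ty": 11.1,"tz": 0,"turn": -15.3,"jaw": -0.8}
    - {"tx": -5.8,"ty": 14.6,"tz": 0,"turn": -15.3,"jaw": -0.8}
    - {"tx": -6.1,"ty": 15.3,"tz": 0,"turn": -15.3,"jaw": -0.8}

```text
time_s: 44.68
position: [0.5182, 0.3302, 0.2799]
tool_rot: [[-0.633, -0.774, -0.017], [-0.774, 0.633, -0.003], [0.013, 0.012, -1.0]]
ft_force: [1.0, -0.8, -2.2]
grip_width: 0.0229
```

>>> apply_moves:
  motion:
    - {"tx": 0,"ty": 0,"tz": 0,"turn": 0,"jaw": -0.8}
    - {"tx": 0,"ty": 0,"tz": 4,"turn": 0,"jaw": -0.8}
    - {"tx": 0,"ty": 0,"tz": 7,"turn": 0,"jaw": -0.8}
    - {"tx": 0,"ty": 0,"tz": 8,"turn": 0,"jaw": -0.8}
    - {"tx": 0,"ty": 0,"tz": 8,"turn": 0,"jaw": -0.8}

```text
time_s: 45.1
position: [0.5162, 0.3286, 0.1973]
tool_rot: [[-0.634, -0.773, -0.023], [-0.773, 0.634, -0.005], [0.018, 0.015, -1.0]]
ft_force: [-0.0, -0.0, -1.3]
grip_width: 0.0232
```

```bash
python3 -c "
from meas import *
go(*slot(0),.143,-129.5)"
```

```text
t 45.1 pos [0.5162 0.3286 0.1973] psi -129.33 q1,q6 [  21.3 -119.4] w 0.0232 F [-0.  -0.  -1.3] tilt [-0.0229 -0.0048]
  -> tx -0.41 ty -0.13 tz 5.43 turn 0.17
```

>>> apply_moves:
  motion:
    - {"tx": -0.3,"ty": -0.1,"tz": 2,"turn": 0,"jaw": -0.8}
    - {"tx": -0.3,"ty": -0.1,"tz": 3.5,"turn": 0,"jaw": -0.8}
    - {"tx": -0.3,"ty": -0.1,"tz": 4.5,"turn": 0,"jaw": -0.8}
    - {"tx": -0.3,"ty": -0.1,"tz": 5,"turn": 0,"jaw": -0.8}
    - {"tx": -0.3,"ty": -0.1,"tz": 5.2,"turn": 0,"jaw": -0.8}

```text
time_s: 45.52
position: [0.5182, 0.3299, 0.1458]
tool_rot: [[-0.634, -0.773, -0.022], [-0.773, 0.634, -0.005], [0.017, 0.014, -1.0]]
ft_force: [-0.7, 0.5, -1.4]
grip_width: 0.0231
```

>>> apply_moves:
  motion:
    - {"tx": 0,"ty": 0,"tz": 0.15,"turn": 0,"jaw": -0.8}
    - {"tx": 0,"ty": 0,"tz": 0.3,"turn": 0,"jaw": -0.8}

```text
time_s: 45.68
position: [0.5187, 0.33, 0.1441]
tool_rot: [[-0.634, -0.773, -0.02], [-0.773, 0.634, -0.004], [0.015, 0.013, -1.0]]
ft_force: [-1.2, 0.5, -1.6]
grip_width: 0.0226
```

>>> apply_moves:
  motion:
    - {"tx": 0,"ty": 0,"tz": 0.1,"turn": 0,"jaw": -0.8}
    - {"tx": 0,"ty": 0,"tz": 0.2,"turn": 0,"jaw": -0.8}
    - {"tx": 0,"ty": 0,"tz": 0.3,"turn": 0,"jaw": -0.8}

```text
time_s: 45.93
position: [0.5193, 0.3305, 0.1433]
tool_rot: [[-0.634, -0.773, -0.016], [-0.773, 0.634, -0.002], [0.012, 0.011, -1.0]]
ft_force: [-2.3, 0.5, 16.3]
grip_width: 0.0231
```

Contact with the board. Releasing and going for the last block.

>>> apply_moves:
  motion:
    - {"tx": 0,"ty": 0,"tz": -0.1,"turn": 0,"jaw": -0.3}
    - {"tx": 0,"ty": 0,"tz": -0.1,"turn": 0,"jaw": 0.1}
    - {"tx": 0,"ty": 0,"tz": -0.1,"turn": 0,"jaw": 0.15}
    - {"tx": 0,"ty": 0,"tz": -3,"turn": 0,"jaw": 0.15}
    - {"tx": 0,"ty": 0,"tz": -7,"turn": 0,"jaw": 0.15}

```text
time_s: 46.35
position: [0.5192, 0.3301, 0.2108]
tool_rot: [[-0.634, -0.773, -0.024], [-0.773, 0.634, -0.005], [0.019, 0.015, -1.0]]
ft_force: [0.4, 0.5, 0.2]
grip_width: 0.0493
```

>>> apply_moves:
  motion:
    - {"tx": 0,"ty": 0,"tz": -4,"turn": 0,"jaw": 0.15}
    - {"tx": 0,"ty": -3.5,"tz": -6,"turn": 6,"jaw": 0.15}
    - {"tx": 1,"ty": -7,"tz": -6,"turn": 12,"jaw": 0.15}
    - {"tx": 2,"ty": -11,"tz": -6,"turn": 18,"jaw": 0.15}
    - {"tx": 2,"ty": -11,"tz": -6,"turn": 22,"jaw": 0.15}

```text
time_s: 46.77
position: [0.5965, 0.2397, 0.2687]
tool_rot: [[-0.883, -0.469, -0.023], [-0.469, 0.883, -0.007], [0.024, 0.005, -1.0]]
ft_force: [-0.4, 0.4, 0.7]
grip_width: 0.0492
```

```bash
python3 -c "
from meas import *
p,im,dd=cam('wrist'); X=cloud(p,dd); onshelf(X,1); onshelf(X,0)
go(.6057,-.1073,.26,-175.1)"
```

```text
slot 1 3123 [0.4646 0.3778] yaw err 0.2 [60.7 22.6] ztop 0.1523 shelf x 0.002 y 0.0715
slot 0 2608 [0.5192 0.3321] yaw err 0.2 [61.1 22.3] ztop 0.1522 shelf x 0.0015 y 0.0004
t 46.82 pos [0.5948 0.2421 0.2686] psi -152.07 q1,q6 [  11.6 -106.3] w 0.0484 F [ 0.2  0.6 -0.6] tilt [-0.0245 -0.0055]
  -> tx 15.37 ty -31.39 tz 1.03 turn 23.03
```

>>> apply_moves:
  motion:
    - {"tx": 1.8,"ty": -3.7,"tz": 0,"turn": 6,"jaw": 0.15}
    - {"tx": 3.6,"ty": -7.4,"tz": 0,"turn": 12,"jaw": 0.15}
    - {"tx": 5.4,"ty": -11.1,"tz": 0,"turn": 18,"jaw": 0.15}
    - {"tx": 7.2,"ty": -14.8,"tz": 0,"turn": 23,"jaw": 0.15}
    - {"tx": 8.3,"ty": -17,"tz": 0,"turn": 23,"jaw": 0.15}

```text
time_s: 47.23
position: [0.6007, 0.0503, 0.2696]
tool_rot: [[-0.996, -0.082, -0.025], [-0.082, 0.997, -0.006], [0.025, -0.004, -1.0]]
ft_force: [0.3, -0.5, 1.0]
grip_width: 0.0491
```

```bash
python3 -c "
from meas import *
go(.6057,-.1073,.26,-175.1)"
```

```text
t 47.23 pos [0.6007 0.0503 0.2696] psi -175.31 q1,q6 [  -6.2 -101. ] w 0.0491 F [ 0.3 -0.5  1. ] tilt [-0.0247 -0.006 ]
  -> tx 0.77 ty -15.75 tz 1.04 turn -0.21
```

>>> apply_moves:
  motion:
    - {"tx": 0.3,"ty": -4,"tz": 0,"turn": 0,"jaw": 0.15}
    - {"tx": 0.5,"ty": -8,"tz": 0,"turn": 0,"jaw": 0.15}
    - {"tx": 0.7,"ty": -12,"tz": 0,"turn": 0,"jaw": 0.15}
    - {"tx": 0.8,"ty": -15.5,"tz": 0,"turn": 0,"jaw": 0.15}
    - {"tx": 0.8,"ty": -15.7,"tz": 2,"turn": 0,"jaw": 0.15}

```text
time_s: 47.65
position: [0.6061, -0.1122, 0.2532]
tool_rot: [[-0.997, -0.079, -0.018], [-0.079, 0.997, -0.01], [0.019, -0.008, -1.0]]
ft_force: [0.4, 0.6, 0.1]
grip_width: 0.0491
```

>>> apply_moves:
  motion:
    - {"tx": 0,"ty": 0,"tz": 3.5,"turn": 0,"jaw": 0.15}
    - {"tx": 0,"ty": 0,"tz": 7,"turn": 0,"jaw": 0.15}
    - {"tx": 0,"ty": 0,"tz": 10.5,"turn": 0,"jaw": 0.15}
    - {"tx": 0,"ty": 0,"tz": 11,"turn": 0,"jaw": 0.15}
    - {"tx": 0,"ty": 0,"tz": 11,"turn": 0,"jaw": 0.15}

```text
time_s: 48.07
position: [0.6035, -0.1124, 0.1418]
tool_rot: [[-0.996, -0.081, -0.022], [-0.081, 0.997, -0.008], [0.023, -0.006, -1.0]]
ft_force: [-0.2, 0.4, 0.5]
grip_width: 0.0491
```

```bash
python3 -c "
from meas import *
go(.6057,-.1073,.099,-175.1)"
```

```text
t 48.07 pos [ 0.6035 -0.1124  0.1418] psi -175.36 q1,q6 [ -21.2 -115.6] w 0.0491 F [-0.2  0.4  0.5] tilt [-0.0223 -0.008 ]
  -> tx -0.36 ty 0.52 tz 4.27 turn -0.26
```

>>> apply_moves:
  motion:
    - {"tx": -0.3,"ty": 0.5,"tz": 0.5,"turn": -0.2,"jaw": 0.15}
    - {"tx": -0.3,"ty": 0.5,"tz": 2,"turn": -0.2,"jaw": 0.15}
    - {"tx": -0.3,"ty": 0.5,"tz": 3.5,"turn": -0.2,"jaw": 0.15}
    - {"tx": -0.3,"ty": 0.5,"tz": 4.2,"turn": -0.2,"jaw": 0.15}
    - {"tx": -0.3,"ty": 0.5,"tz": 4.2,"turn": -0.2,"jaw": 0.15}

```text
time_s: 48.48
position: [0.6054, -0.107, 0.0999]
tool_rot: [[-0.996, -0.085, -0.022], [-0.085, 0.996, -0.008], [0.023, -0.006, -1.0]]
ft_force: [0.1, 1.1, 0.2]
grip_width: 0.0492
```

>>> apply_moves:
  motion:
    - {"tx": 0,"ty": 0,"tz": 0,"turn": 0,"jaw": -0.8}
    - {"tx": 0,"ty": 0,"tz": 0,"turn": 0,"jaw": -0.8}
    - {"tx": 0,"ty": 0,"tz": 0,"turn": 0,"jaw": -0.8}
    - {"tx": 0,"ty": 0,"tz": 0,"turn": 0,"jaw": -0.8}

```text
time_s: 48.82
position: [0.6061, -0.1071, 0.1015]
tool_rot: [[-0.996, -0.085, -0.019], [-0.085, 0.996, -0.009], [0.02, -0.007, -1.0]]
ft_force: [0.6, -0.0, 6.2]
grip_width: 0.023
```

>>> apply_moves:
  motion:
    - {"tx": 0,"ty": 0,"tz": -3,"turn": 0,"jaw": -0.8}
    - {"tx": 0,"ty": 0,"tz": -7,"turn": 0,"jaw": -0.8}
    - {"tx": 0,"ty": 0,"tz": -11,"turn": 0,"jaw": -0.8}
    - {"tx": 0,"ty": 0,"tz": -15,"turn": 0,"jaw": -0.8}
    - {"tx": 0,"ty": 0,"tz": -17,"turn": 0,"jaw": -0.8}

```text
time_s: 49.23
position: [0.61, -0.1057, 0.2769]
tool_rot: [[-0.996, -0.086, -0.013], [-0.085, 0.996, -0.011], [0.014, -0.01, -1.0]]
ft_force: [0.6, -0.0, -1.6]
grip_width: 0.0232
```

```bash
python3 -c "
from meas import *
p,im,dd=cam('wrist'); X=cloud(p,dd); held(X)
go(*slot(-1),.27,-129.5)"
```

```text
held n 6217 ztop -0.009
  tool-x,y [0.0015 0.0006] yaw -0.3 [54.5 20.9] x ext [-0.0257  0.0302]
  shoulder x 2628 [-0.      0.0315]
t 49.28 pos [ 0.6106 -0.106   0.2792] psi -175.1 q1,q6 [ -20.4 -115.4] w 0.0229 F [-0.1 -0.5  1. ] tilt [-0.0089 -0.0126]
  -> tx 0.44 ty 39.41 tz 0.46 turn -45.60
```

>>> apply_moves:
  motion:
    - {"tx": 0,"ty": 3.8,"tz": 0,"turn": 0,"jaw": -0.8}
    - {"tx": 0,"ty": 7.6,"tz": 0,"turn": 0,"jaw": -0.8}
    - {"tx": 0.1,"ty": 11.4,"tz": 0,"turn": 0,"jaw": -0.8}
    - {"tx": 0.2,"ty": 15.2,"tz": 0,"turn": 0,"jaw": -0.8}
    - {"tx": 0.2,"ty": 19,"tz": 0,"turn": 0,"jaw": -0.8}

```text
time_s: 49.7
position: [0.5915, 0.0848, 0.2764]
tool_rot: [[-0.996, -0.085, -0.01], [-0.085, 0.996, -0.012], [0.011, -0.012, -1.0]]
ft_force: [1.2, -0.0, -2.2]
grip_width: 0.0229
```

>>> apply_moves:
  motion:
    - {"tx": 0,"ty": 3.7,"tz": 0,"turn": -6,"jaw": -0.8}
    - {"tx": 0,"ty": 7,"tz": 0,"turn": -12,"jaw": -0.8}
    - {"tx": 0.1,"ty": 10,"tz": 0,"turn": -18,"jaw": -0.8}
    - {"tx": 0.2,"ty": 13,"tz": 0,"turn": -24,"jaw": -0.8}
    - {"tx": 0.2,"ty": 16,"tz": 0,"turn": -30,"jaw": -0.8}

```text
time_s: 50.12
position: [0.575, 0.2455, 0.2738]
tool_rot: [[-0.817, -0.576, -0.012], [-0.576, 0.817, -0.013], [0.017, -0.004, -1.0]]
ft_force: [1.2, 0.2, -2.4]
grip_width: 0.0225
```

```bash
python3 -c "
from meas import *
go(*slot(-1),.25,-129.5)"
```

```text
t 50.12 pos [0.575  0.2455 0.2738] psi -144.81 q1,q6 [  12.5 -112.7] w 0.0225 F [ 1.2  0.2 -2.4] tilt [-0.0119 -0.0129]
  -> tx -2.18 ty 3.48 tz 2.33 turn -15.31
```

>>> apply_moves:
  motion:
    - {"tx": -1.2,"ty": 2,"tz": 0,"turn": -6,"jaw": -0.8}
    - {"tx": -2,"ty": 2.9,"tz": 0,"turn": -12,"jaw": -0.8}
    - {"tx": -2,"ty": 2.9,"tz": 0,"turn": -15.3,"jaw": -0.8}
    - {"tx": -2,"ty": 2.9,"tz": 3,"turn": -15.3,"jaw": -0.8}
    - {"tx": -2,"ty": 2.9,"tz": 6,"turn": -15.3,"jaw": -0.8}

```text
time_s: 50.53
position: [0.574, 0.2804, 0.2132]
tool_rot: [[-0.635, -0.772, -0.009], [-0.772, 0.635, -0.012], [0.015, -0.001, -1.0]]
ft_force: [0.6, -0.1, -3.5]
grip_width: 0.023
```

>>> apply_moves:
  motion:
    - {"tx": 0,"ty": 0,"tz": 0,"turn": 0,"jaw": -0.8}
    - {"tx": 0,"ty": 0,"tz": 0,"turn": 0,"jaw": -0.8}

```text
time_s: 50.7
position: [0.5734, 0.2803, 0.212]
tool_rot: [[-0.635, -0.772, -0.013], [-0.772, 0.635, -0.013], [0.018, 0.001, -1.0]]
ft_force: [-0.4, -0.1, -1.5]
grip_width: 0.0229
```

```bash
python3 -c "
from meas import *
go(*slot(-1),.1415,-129.5)"
```

```text
t 50.7 pos [0.5734 0.2803 0.212 ] psi -129.44 q1,q6 [  15.6 -124.9] w 0.0229 F [-0.4 -0.1 -1.5] tilt [-0.0128 -0.0132]
  -> tx -0.52 ty 0.43 tz 7.05 turn 0.06
```

>>> apply_moves:
  motion:
    - {"tx": -0.45,"ty": 0.3,"tz": 2,"turn": 0,"jaw": -0.8}
    - {"tx": -0.45,"ty": 0.3,"tz": 4,"turn": 0,"jaw": -0.8}
    - {"tx": -0.45,"ty": 0.3,"tz": 5.5,"turn": 0,"jaw": -0.8}
    - {"tx": -0.45,"ty": 0.3,"tz": 6.4,"turn": 0,"jaw": -0.8}
    - {"tx": -0.45,"ty": 0.3,"tz": 6.6,"turn": 0,"jaw": -0.8}

```text
time_s: 51.12
position: [0.5734, 0.2847, 0.146]
tool_rot: [[-0.635, -0.772, -0.013], [-0.772, 0.636, -0.013], [0.019, 0.002, -1.0]]
ft_force: [-0.1, -1.4, -2.4]
grip_width: 0.0231
```

>>> apply_moves:
  motion:
    - {"tx": 0,"ty": 0,"tz": 0.15,"turn": 0,"jaw": -0.8}
    - {"tx": 0,"ty": 0,"tz": 0.3,"turn": 0,"jaw": -0.8}
    - {"tx": 0,"ty": 0,"tz": 0.4,"turn": 0,"jaw": -0.8}

```text
time_s: 51.37
position: [0.5738, 0.2848, 0.1432]
tool_rot: [[-0.635, -0.772, -0.011], [-0.772, 0.636, -0.013], [0.017, 0.0, -1.0]]
ft_force: [0.1, 0.7, -2.3]
grip_width: 0.0231
```

>>> apply_moves:
  motion:
    - {"tx": 0,"ty": 0,"tz": 0.1,"turn": 0,"jaw": -0.8}
    - {"tx": 0,"ty": 0,"tz": 0.2,"turn": 0,"jaw": -0.8}
    - {"tx": 0,"ty": 0,"tz": 0.3,"turn": 0,"jaw": -0.8}

```text
time_s: 51.62
position: [0.5743, 0.2849, 0.1413]
tool_rot: [[-0.636, -0.772, -0.009], [-0.772, 0.636, -0.012], [0.015, -0.001, -1.0]]
ft_force: [-0.5, 0.6, 9.4]
grip_width: 0.0232
```

>>> apply_moves:
  motion:
    - {"tx": 0,"ty": 0,"tz": 0,"turn": 0,"jaw": -0.3}
    - {"tx": 0,"ty": 0,"tz": 0,"turn": 0,"jaw": 0.1}
    - {"tx": 0,"ty": 0,"tz": 0,"turn": 0,"jaw": 0.15}
    - {"tx": 0,"ty": 0,"tz": -3,"turn": 0,"jaw": 0.15}
    - {"tx": 0,"ty": 0,"tz": -7,"turn": 0,"jaw": 0.15}

```text
time_s: 52.03
position: [0.5737, 0.2853, 0.2088]
tool_rot: [[-0.635, -0.772, -0.016], [-0.772, 0.636, -0.014], [0.021, 0.004, -1.0]]
ft_force: [0.8, 0.7, 0.0]
grip_width: 0.0492
```

>>> apply_moves:
  motion:
    - {"tx": 0,"ty": 0,"tz": -3,"turn": 0,"jaw": 0.15}
    - {"tx": 0,"ty": -3.5,"tz": -6,"turn": 6,"jaw": 0.15}
    - {"tx": 0,"ty": -7,"tz": -8,"turn": 12,"jaw": 0.15}
    - {"tx": 0,"ty": -9,"tz": -8,"turn": 18,"jaw": 0.15}
    - {"tx": 0,"ty": -9,"tz": -8,"turn": 18,"jaw": 0.15}

```text
time_s: 52.45
position: [0.6474, 0.2259, 0.289]
tool_rot: [[-0.848, -0.53, -0.014], [-0.53, 0.848, -0.015], [0.019, -0.005, -1.0]]
ft_force: [0.9, 0.6, -0.6]
grip_width: 0.049
```

```bash
python3 -c "
from meas import *
p,im,dd=cam('wrist'); X=cloud(p,dd); save('w11',im)
for i in (1,0,-1): onshelf(X,i)
P=band(X,.0575,.0615,*SC,.17); a=SA; P=P[np.hypot(P[:,0]-.677,P[:,1]-.2615)>.06]; d=P[:,:2]-SC; x=d@[np.cos(a),np.sin(a)]; y=d@[-np.sin(a),np.cos(a)]; print('board x',np.percentile(x,[1,99]),'y',np.percentile(y,[1,99]))
pins()
p,im,dd=cam('scene'); save('fin',np.ascontiguousarray(im[80:360,130:500])); X=cloud(p,dd); A=np.load('c_scene.npz')['X']
punch(X,(.425,.006),.09)
Y=np.load('c_scene.npz')['im'].astype(int); 
blks=dict(mug=(290,190,160,200),)
D=np.abs(im.astype(int)-Y).sum(2)
for n,(u,v) in dict(mug=(185,215),can=(245,188),driver=(180,318),mallet=(345,105),offcut=(232,322),jar=(429,172)).items(): print(n,'changed px frac',(D[v-14:v+15,u-14:u+15]>60).mean())
go(.5,.2,.3,-140)"
```

```text
slot 1 3109 [0.4652 0.3778] yaw err 0.3 [60.9 23. ] ztop 0.1523 shelf x 0.0025 y 0.0711
slot 0 2547 [0.5194 0.3322] yaw err 0.5 [60.3 22.1] ztop 0.1523 shelf x 0.0017 y 0.0003
slot -1 2231 [0.5747 0.2863] yaw err 0.3 [60.6 22.6] ztop 0.1522 shelf x 0.0014 y -0.0716
board x [-0.04747934  0.05333929] y [-0.11632361  0.11947   ]
tray pts above floor 365
  pin? v -0.084 u 0.072 w,h [26 55] pts
  pin? v 0.001 u 0.073 w,h [23 52] pts
  pin? v 0.084 u 0.073 w,h [27 52] pts
handle fit 232 [0.4242 0.0057] -174.5 [85.9 26.1]
  along all [-0.1393  0.0436] lat of shank [np.float64(nan), np.float64(nan)] z handle 0.0268
mug changed px frac 0.0
can changed px frac 0.0
driver changed px frac 0.0
mallet changed px frac 0.7931034482758621
offcut changed px frac 0.0
jar changed px frac 0.36741973840665876
t 52.6 pos [0.6441 0.2295 0.2878] psi -147.39 q1,q6 [   9.9 -112.8] w 0.0489 F [-0.1  0.2 -0.9] tilt [-0.0177 -0.0141]
  -> tx 13.75 ty 5.28 tz -0.92 turn -7.39
  return _methods._mean(a, axis=axis, dtype=dtype,
  ret = ret.dtype.type(ret / rcount)
```

View pics/fin.png

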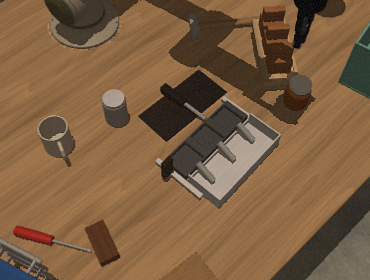

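```bash
python3 -c "
from meas import *
p,im,dd=cam('scene'); X=cloud(p,dd); P=band(X,.078,.095,.60,-.18,.04); r,n,e=rfit(P,.014,.034,(.60,-.18,.085)); print('tab',n,r,e)
Q=X.reshape(-1,3); q=Q[:,:2]-jigpt(2,0)-[.0018,-.0045]; u=q@U; v=q@V
m=(abs(abs(v)-.042)<.02)&(u>.03)&(u<.06); 
for a in np.arange(.03,.06,.004):
  k=m&(u>=a)&(u<a+.004); print(round(a,3),k.sum(),np.round(np.median(Q[k,2]),4))
print('tab shift along U', (np.array([.6724,-.1741])-r[:2])@U)"
```

```text
tab 76 [ 0.60314461 -0.18031497  0.13101005] [13.5 31.4]
0.03 29 0.0328
0.034 58 0.0295
0.038 46 0.0212
0.042 76 0.0149
0.046 35 0.0078
0.05 37 0.0074
0.054 39 0.0073
0.058 15 0.0067
tab shift along U 0.06953314145970342
```

```bash
python3 -c "
from h import *
print(close_job())"
```

```text
the job is handed in; nothing more can be done
None
```

The job is handed in at about 53 s of robot time; the hand-in reports no verdict. All three blocks had pins.

I pushed the tray home and seated all three blocks before driving. Then I drove all three pins out into the tray, laid the punch on its mat, and stood the blocks on the shelf.

Last checks before handing in:
- **Blocks:** they stand in a row with centres 71–72 mm apart. They are 1–3 mm from the board's middle line, within 0.5° of square, and level at the right height.
- **Tray and pins:** the tray wall sits against the jig. Each pin lies just beyond its own pocket, with its near end leaning on the jig rim rather than flat on the tray floor. Its centre is about 21 mm above the floor, within the 35 mm limit.
- **Punch:** flat on the mat.
- **Bystanders:** a before-and-after picture comparison found no change at the mug, can, screwdriver and offcut. It did flag the hammer and the jar. I put that down to the arm's shadow and did not measure those two again.
- **Cameras:** the scene and side cameras disagreed with the wrist camera by about 5 mm in y. I relied on the wrist camera, which agreed with itself to about 1 mm at two opposite headings.

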